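# Draw the mounting plate out from under the controller stack

### The job

The orange mounting plate for the demonstration is caught under the stack of three controller units: draw it out by its black tab, without touching or unstacking the units, and leave them standing neatly stacked where they are. Then lay the plate flat inside the white outline on the round blue display board, its tab end over the outline's solid white patch, set it down without dropping it and let go. Leave the other things on the table alone.

Things in the scene. Friction and masses are not known exactly. Their poses are not given: they have to be found in the camera images.
- guide: Fixed aluminium base, 150 x 200 x 5 mm, the stack over its middle. Origin: centre of its underside. Its -x points roughly to world -y; the plate is drawn out that way, between two yellow stops that hold the lower unit back (it starts about 3 mm behind them): each 20 x 20 mm, 37 mm tall from the table, at x = -53 to -73 mm, y = 62 to 82 mm and -62 to -82 mm.
- plate: Loose orange plate, 132 (x) x 80 (y) x 9 mm, 0.13 kg, an upright black tab at its -x end. Origin: centre of its underside, at first 5 mm above the table. 48 mm of its -x end stands out before the stack, which rests on the other 84 mm; drawn out (6 to 20 N; best slow and level, along the base's -x), it lets the stack rock back up to 11 degrees and drop 9 mm onto the base.
- plate_tab (a point): Point to grip on the tab, at (-50, 0, 35) mm in the plate's frame, 12 mm below the tab's top. The tab is 20 mm wide (plate's y, to be gripped), 14 mm thick (x), 38 mm tall above the plate. It starts 32 mm before the lower two units, but under the edge of the top unit, which reaches 4 mm past it at 98 mm: lean the gripper back from the stack some 42 degrees.
- lower_unit: Loose grey controller unit, bottom of the stack, 100 (x) x 170 (y) x 42 mm, about 0.2 kg. Origin: centre of its underside. It rests on the plate.
- middle_unit: Loose black controller unit, 100 (x) x 155 (y) x 42 mm, about 0.2 kg, on the lower one. Origin: centre of its underside.
- top_unit: Loose white controller unit, 172 (x) x 160 (y) x 42 mm, about 0.2 kg, on top; it overhangs the others by 36 mm front and back, from 98 mm above the table. Origin: centre of its underside.
- board: Fixed round blue display board, 220 mm across, 12 mm thick, on the table. Origin: centre of its underside. A white outline of the plate (140 x 88 mm, long side along x) is painted centrally on it, with a solid white patch for the tab end at x = -50 mm.
- board_mark (a point): Centre of the white outline on the board's top face, 12 mm above the board's origin; the plate's origin belongs here, with the plate's x along the board's x.
- motor: Bystander: loose black geared motor, 45 x 70 mm and 79 mm tall with its shaft. Origin: centre of its underside.
- driver: Bystander: loose green-handled screwdriver lying on the table.
- cup: Bystander: loose white cup, 72 mm across, 85 mm tall. Origin: centre of its underside.

How it is judged:
By the outcome, as a careful person would: the job done as asked, in the order asked, and still so for the second after the job is handed in, with the robot touching nothing.
It also fails if it takes over 54 s, if anything falls off the work surface, if the arm or the gripper's body presses on something with over 40 N, if the wrist force passes 120 N, or if a joint passes its speed limit or range.

### The arm

A 6-joint arm with a two-finger parallel gripper is mounted at the origin on the work surface. World frame = base frame: x ahead of the robot, y to its left, z up, the work surface at z = 0. Lengths are in m, angles in rad, forces in N, time in s.
With the tool pointing down it reaches from about 0.35 to 0.925 m from the base axis. Payload 6.4 kg.
Tool frame: the origin (TCP) lies on the centre line of the jaws, within the pads' length; the fingertips stand 19 mm ahead of it and the grasp point (between the pads) is the TCP; x points along the fingers, y is the direction in which the jaws open and shut, and the axes are right-handed (so a half turn about x gives the same grasp; the last joint's range is limited). The gripper opens to 85 mm and grips with 20 to 120 N. Pads are 22 mm wide; open, the fingers measure 114 mm over their backs; the gripper's body (76 mm by 85 mm) begins 54 mm behind the grasp point. The pads swing forward as they close: fully open they stand 13 mm farther back than shut.
Start: joints at [-1.519, 0.245, 1.558, -0, 1.339, -0.174], TCP at [0.146, -0.634, 0.227] pointing down, gripper open.
Joint ranges: [-3.13, 3.13], [-1.02, 2.26], [0.13, 2.54], [-0.95, 4.09], [0.21, 2.88], [-2.74, 2.74]. Speed limits (rad/s): [2.57, 2.57, 3.14, 3.14, 3.14, 3.14].

### API

Orientations are given as a rotation vector (axis times angle).
In Python, from workcell import r gives the robot as it stands.
- The arm moves only by the tool jog_arm, never from a script. Its argument "increments" is a list of rows, each a list of 3 entries, a list of its own where there are three numbers: the shift along the tool's x, y, z in cm, then the turn about the tool's x in rad, then the finger opening in cm, from 0 to 8.54. A call has 1 to 10 rows; each row shifts and turns the pose as measured when the row begins, along the tool's axes as they then stand; what a row does not reach is not made up. A row lasts 1/10 s, in which the tool goes at most 50 mm and 8.59 degrees, less where a joint would pass 70% of its speed; a pose out of reach is approached as far as the arm can. A call is refused whole if a number of a shift passes 5 or a number of a turn 0.15, either way. A call with a gripper value outside its range is refused whole. The fingers move at their own pace and stop on an object; "newtons" is the grip in N (left out, the last holds). Time passes only in rows, so rows that do not move let the fingers close. It gives the time, the measured TCP pose, the force and the opening at its end, in the units of the state.
- r.observe(): the state, without advancing time (a new reading comes with each control period).
- r.capture(name): name is "scene" or "top" or "wrist"; returns a dict with "image" (384x512x3 uint8, blue, green, red), "intrinsics" (3x3 intrinsics, pixels), "R" (3x3) and "t" (3): a world point X has camera coordinates R X + t; the wrist camera has in their place "tool_from_camera" (4x4, takes a point from camera to tool coordinates, whose origin is the TCP and whose axes are the tool frame's). Camera axes: x right, y down, z forward; pixel columns grow to the right and rows downward; lengths in m; the calibration is good to about 2 mm. The wrist camera is an equidistant fisheye: a pixel r from the principal point sees the ray r / f radians off the axis. A picture is of the moment at which its call begins: read the wrist's pose just before it. There is no depth.
- r.sign_off(): hands the job in, once; it reports no verdict.
The state is a dict: "t": time; "joint_pos": joint angles; "qd": joint speeds; "effort": joint torques, N m; "tool_pos": TCP position; "tool_rot": TCP orientation; "contact_force": force on the tool from outside, world axes, zero at the start; "moment": the same for the moment, N m; "finger_gap": finger opening in m.
Only numpy, scipy, OpenCV 4.12 (cv2) and the standard library are available. Lean on these libraries where they do the work, as an engineer would, in place of code of your own. Each camera call takes 0.05 s, during which the arm holds its last target.

## Working session

There is one attempt and no reset: what is moved stays moved. The work goes in short steps, Python scripts to look and compute and a tool call to move; the robot and the scene stay as the last step left them, time stands still between calls to the robot, and variables do not carry over. Pictures are saved under pics/ and viewed, and the job is handed in when it is done.

Besides the shell and the picture viewer there is one more tool, called as name([rows], argument=value, ...), one row to a line, values as JSON. jog_arm: Moves the arm, as the interface text tells. Its arguments: {"type":"object","properties":{"increments":{"type":"array","items":{"type":"array"}},"newtons":{"type":"number"}},"required":["increments"]}

```bash
ls; mkdir -p pics; python3 - <<'E'
from workcell import r
import cv2
print(r.observe())
for n in ["scene","top","wrist"]:
    c=r.capture(n); cv2.imwrite(f"pics/{n}0.png",c["image"])
    print(n,{k:v for k,v in c.items() if k!="image"})
import pickle
E
```

```text
pics
{'t': 0.0, 'joint_pos': array([-1.51908356e+00,  2.45849926e-01,  1.55901076e+00,  2.23121791e-06,
        1.33866652e+00, -1.74105335e-01]), 'qd': array([ 0.00018417, -0.00145879,  0.00015233,  0.00142464, -0.00156641,
        0.00128689]), 'effort': array([ 8.14741779e-04, -4.29505491e+01, -3.26132119e+01, -1.44497408e-04,
        5.17847075e-03, -1.14504127e-05]), 'tool_pos': array([ 0.14551119, -0.63293249,  0.22625913]), 'tool_rot': array([ 2.10288469,  0.24047688, -2.10262972]), 'contact_force': array([-0.01077381, -0.11354881, -0.46782234]), 'moment': array([-0.00465708, -0.02979946,  0.03107032]), 'finger_gap': 0.08574304187681962}
scene {'intrinsics': array([[406.7240933 ,   0.        , 253.72681389],
       [  0.        , 406.7240933 , 187.66103946],
       [  0.        ,   0.        ,   1.        ]]), 'R': array([[ 0.89204225,  0.45192753,  0.00470405],
       [ 0.27712154, -0.53871815, -0.79560443],
       [-0.35702139,  0.71101636, -0.60579821]]), 't': array([-0.51674066, -0.10713197,  1.51213018])}
top {'intrinsics': array([[485.70666261,   0.        , 258.82328924],
       [  0.        , 485.70666261, 200.12498764],
       [  0.        ,   0.        ,   1.        ]]), 'R': array([[ 0.00407757, -0.99998161, -0.00448838],
       [-0.98064682, -0.00312007, -0.19576025],
       [ 0.19574265,  0.00519974, -0.98064151]]), 't': array([0.00654588, 0.59376165, 1.68272996])}
wrist {'intrinsics': array([[297.31863964,   0.        , 254.38566215],
       [  0.        , 297.31863964, 190.62577598],
       [  0.        ,   0.        ,   1.        ]]), 'tool_from_camera': array([[ 2.55902889e-04, -3.09915935e-01,  9.50763928e-01,
        -1.46588466e-01],
       [ 9.99999942e-01, -1.34602407e-04, -3.13030707e-04,
         2.41566545e-05],
       [ 2.24988318e-04,  9.50763953e-01,  3.09915883e-01,
        -8.03024053e-02],
       [ 0.00000000e+00,  0.00000000e+00,  0.00000000e+00,
         1.00000000e+00]])}
```

View pics/scene0.png

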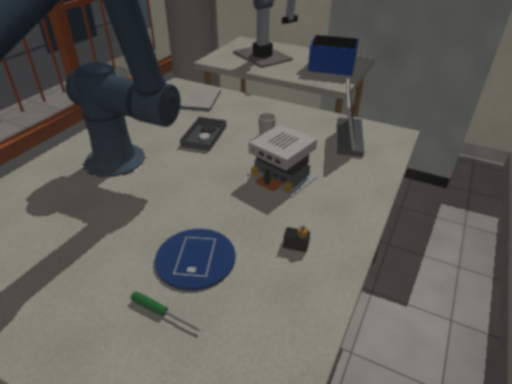

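View pics/top0.png

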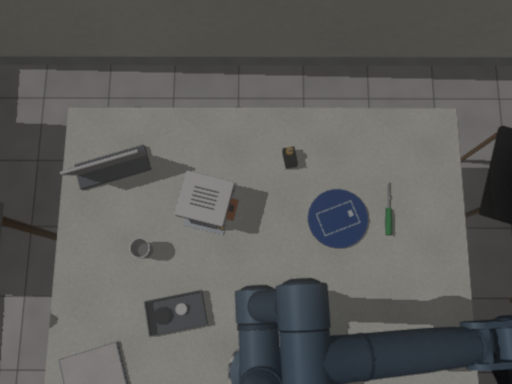

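View pics/wrist0.png

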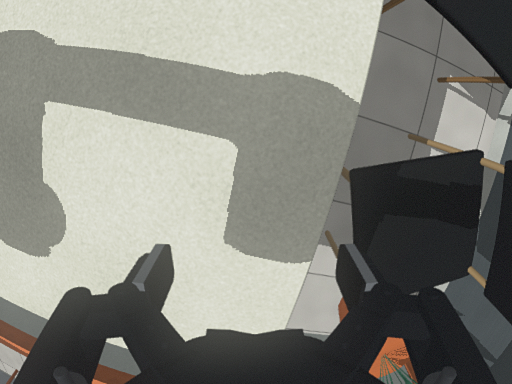

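```bash
cat > h.py <<'E'
import numpy as np, cv2
from scipy.spatial.transform import Rotation as Rn
from workcell import r
def ray(c,uv):
    K=c["intrinsics"]; d=np.linalg.inv(K)@np.array([uv[0],uv[1],1.]); return -c["R"].T@c["t"], c["R"].T@d
def onz(c,uv,z):
    o,d=ray(c,uv); return o+d*(z-o[2])/d[2]
def proj(c,X):
    p=np.atleast_2d(X)@c["R"].T+c["t"]; q=p@c["intrinsics"].T; return q[:,:2]/q[:,2:]
def wpose():
    s=r.observe(); return s["tool_pos"],Rn.from_rotvec(s["tool_rot"]).as_matrix()
def wray(c,pose,uv):
    K=c["intrinsics"]; f=K[0,0]; d=np.array([uv[0]-K[0,2],uv[1]-K[1,2]]); rr=np.hypot(*d); th=rr/f
    v=np.array([*(np.sin(th)*d/max(rr,1e-9)),np.cos(th)]); T=c["tool_from_camera"]
    return pose[0]+pose[1]@T[:3,3], pose[1]@T[:3,:3]@v
def wonz(c,pose,uv,z):
    o,d=wray(c,pose,uv); return o+d*(z-o[2])/d[2]
def wproj(c,pose,X):
    T=c["tool_from_camera"];K=c["intrinsics"]
    p=((np.atleast_2d(X)-pose[0])@pose[1]-T[:3,3])@T[:3,:3]
    th=np.arctan2(np.hypot(p[:,0],p[:,1]),p[:,2]); n=np.hypot(p[:,0],p[:,1])
    return np.c_[K[0,2]+K[0,0]*th*p[:,0]/n, K[1,2]+K[0,0]*th*p[:,1]/n]
E
python3 - <<'E'
from h import *
cs=r.capture("scene"); ct=r.capture("top")
import pickle; pickle.dump((cs,ct),open("cams.pkl","wb"))
def crop(c,x0,y0,x1,y1,s,n): cv2.imwrite("pics/"+n,cv2.resize(c["image"][y0:y1,x0:x1],None,fx=s,fy=s,interpolation=cv2.INTER_CUBIC))
crop(ct,120,160,250,250,6,"ctop1.png"); crop(cs,230,110,340,200,7,"csc1.png")
# board: blue mask
for c,n in((ct,"top"),(cs,"scene")):
    hsv=cv2.cvtColor(c["image"],cv2.COLOR_BGR2HSV)
    m=cv2.inRange(hsv,(105,120,50),(125,255,255)); 
    if n=="scene": m[:220]=0
    cn=max(cv2.findContours(m,0,cv2.CHAIN_APPROX_NONE)[0],key=cv2.contourArea)[:,0]
    P=np.array([onz(c,p,.012) for p in cn]); 
    ctr,rad=cv2.minEnclosingCircle(P[:,:2].astype(np.float32)); print(n,ctr,rad)
    # white inside
    hull=np.zeros(m.shape,np.uint8); cv2.fillConvexPoly(hull,cv2.convexHull(cn),255); hull=cv2.erode(hull,np.ones((7,7)))
    w=((hsv[...,1]<150)&(hull>0)).astype(np.uint8)
    wp=np.argwhere(w)[:,::-1]; W=np.array([onz(c,p,.012)[:2] for p in wp]).astype(np.float32)
    rc=cv2.minAreaRect(W);print(rc)
    # patch: 
    o=cv2.morphologyEx(w,cv2.MORPH_OPEN,np.ones((3,3)))
    pp=np.argwhere(o)[:,::-1]; print("patch",len(pp),np.mean([onz(c,p,.012)[:2] for p in pp],0) if len(pp) else 0)
E
```

```text
top (0.5357852578163147, -0.27922266721725464) 0.10387665778398514
((0.5088339447975159, -0.28779858350753784), (0.12269230931997299, 0.17982010543346405), 17.94814109802246)
patch 1368 [ 0.51528236 -0.2860915 ]
scene (0.545126736164093, -0.2851357161998749) 0.1073489636182785
((0.5457027554512024, -0.28599533438682556), (0.18686354160308838, 0.18374061584472656), 70.41899108886719)
patch 1082 [ 0.53663218 -0.28871341]
```

View pics/ctop1.png

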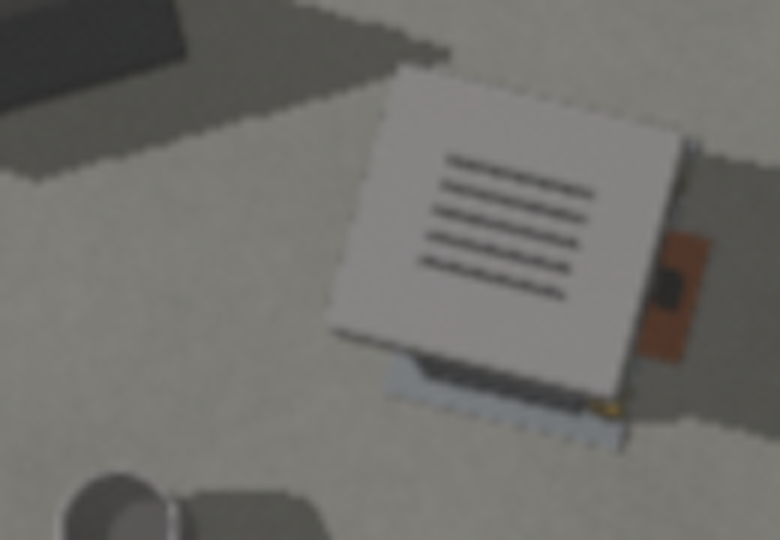

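View pics/csc1.png

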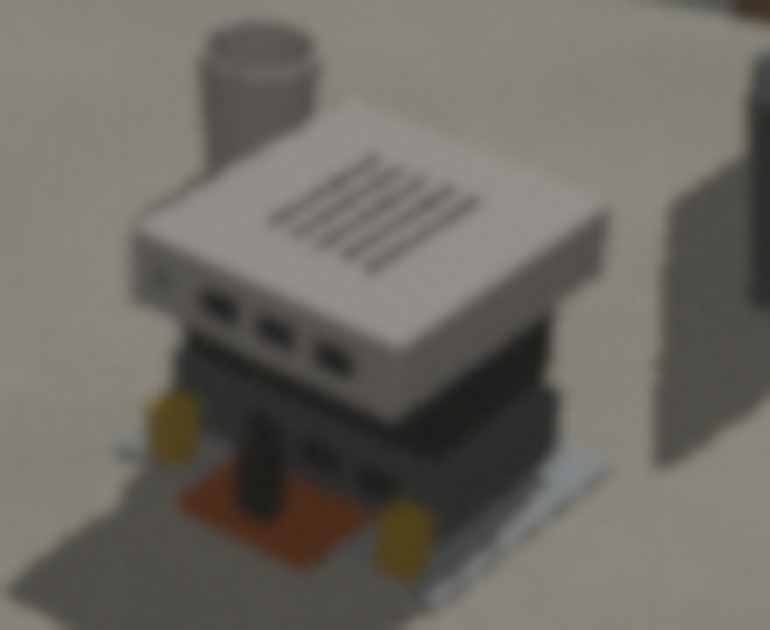

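```bash
python3 - <<'E'
from h import *
import pickle; cs,ct=pickle.load(open("cams.pkl","rb"))
def crop(c,x0,y0,x1,y1,s,n): cv2.imwrite("pics/"+n,cv2.resize(c["image"][y0:y1,x0:x1],None,fx=s,fy=s,interpolation=cv2.INTER_CUBIC))
crop(ct,300,180,376,256,7,"ctop2.png"); crop(cs,145,220,245,295,7,"csc2.png")
E
```

```text
(no output)
```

View pics/ctop2.png

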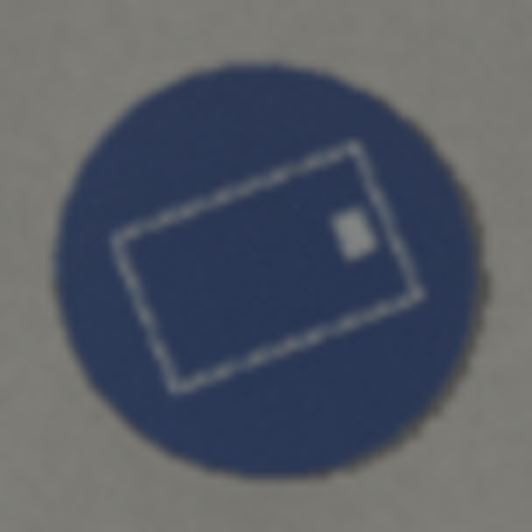

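View pics/csc2.png

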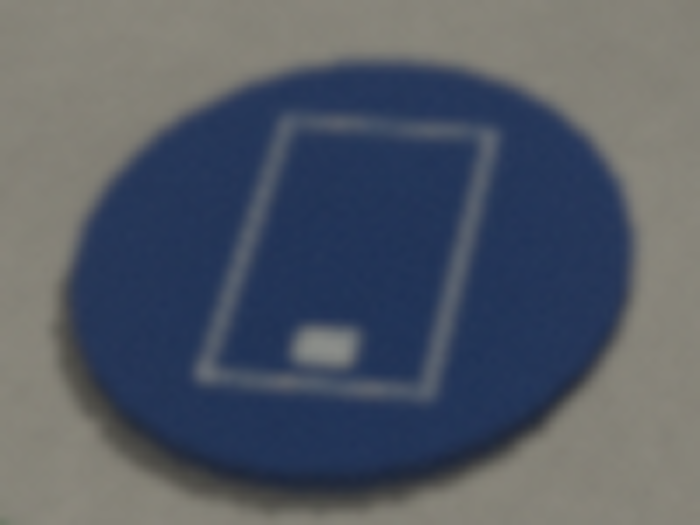

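```bash
python3 - <<'E'
from h import *
import pickle; cs,ct=pickle.load(open("cams.pkl","rb"))
def un(pts,s,x0,y0): return (np.array(pts,float)+.5)/s-.5+[x0,y0]
def pl(c,pts,z): return np.array([onz(c,p,z)[:2] for p in pts])
for n,c,p in(("top",ct,un([(118,239),(358,147),(421,296),(176,389)],7,300,180)),("sc",cs,un([(494,130),(430,393),(203,375),(285,118)],7,145,220))):
    W=pl(c,p,.012); print(n,W.round(4).tolist(),"ctr",W.mean(0)); 
    for i in range(4): d=W[(i+1)%4]-W[i]; print(np.hypot(*d),np.degrees(np.arctan2(d[1],d[0])))
print("patch",pl(ct,un([(354,233)],7,300,180),.012),pl(cs,un([(326,347)],7,145,220),.012))
print("topunit",*[(lambda W:(W.round(4).tolist(),W.mean(0),[np.degrees(np.arctan2(*(W[(i+1)%4]-W[i])[::-1])) for i in range(4)],[np.hypot(*(W[(i+1)%4]-W[i])) for i in range(4)]))(pl(c,p,.140)) for c,p in((ct,un([(400,68),(690,137),(612,398),(330,325)],6,120,160)),(cs,un([(608,208),(398,347),(135,228),(352,100)],7,230,110)))],sep="\n")
for n,c,p in(("top",ct,un([(710,238),(682,362)],6,120,160)),("sc",cs,un([(303,572),(175,500)],7,230,110))):
    W=pl(c,p,.014); d=W[1]-W[0]; print("front",n,W,W.mean(0),np.hypot(*d),np.degrees(np.arctan2(*d[::-1])))
print("tabtop",pl(ct,un([(668,288)],6,120,160),.052),pl(cs,un([(264,424)],7,230,110),.052))
print("guide",pl(ct,un([(622,448),(388,395)],6,120,160),.005),pl(cs,un([(435,607),(610,465),(120,448)],7,230,110),.005))
E
```

```text
top [[0.553, -0.2021], [0.6025, -0.3292], [0.5234, -0.3594], [0.4742, -0.2307]] ctr [ 0.53827082 -0.28034482]
0.13631593282098609 -68.72530839955542
0.08462689006491717 -159.09850100323703
0.13774701157346045 110.91135714851212
0.08377498455051677 19.92072479065589
sc [[0.5561, -0.1989], [0.6068, -0.3283], [0.5269, -0.3595], [0.4761, -0.2321]] ctr [ 0.54148037 -0.27970114]
0.13899213830632048 -68.6085090148934
0.08575034916345929 -158.67306248630254
0.13721021390320423 111.74150167051086
0.08660493392632211 22.508218094689227
patch [[ 0.55658645 -0.32557384]] [[ 0.56004344 -0.32723734]]
topunit
([[0.6797, 0.2597], [0.6394, 0.0919], [0.4882, 0.1338], [0.5294, 0.2944]], array([0.58416875, 0.19493881]), [np.float64(-103.52353216966452), np.float64(164.5214128436292), np.float64(75.61961960163384), np.float64(-12.984221377788362)], [np.float64(0.17255273712574948), np.float64(0.1568465409701455), np.float64(0.16576816440715916), np.float64(0.15428313353995782)])
([[0.6876, 0.2479], [0.6462, 0.0909], [0.4957, 0.128], [0.5356, 0.2898]], array([0.59126008, 0.18918293]), [np.float64(-104.79645776173545), np.float64(166.15349555151403), np.float64(76.15225787073022), np.float64(-15.401784458767585)], [np.float64(0.1624060777151673), np.float64(0.15498150378164371), np.float64(0.1666647337051277), np.float64(0.15772854921394155)])
front top [[0.60569613 0.08591692]
 [0.52868724 0.10199311]] [0.56719169 0.09395502] 0.07866900987622716 168.20841444725772
front sc [[0.61251329 0.07342147]
 [0.53336017 0.09684089]] [0.57293673 0.08513118] 0.08254504593177321 163.5178333270378
tabtop [[0.567454  0.1087953]] [[0.5666894  0.12516785]]
guide [[0.47709143 0.13824819]
 [0.50912368 0.28173669]] [[0.67400168 0.08806906]
 [0.70786269 0.23358581]
 [0.48342022 0.13452019]]
```

jog_arm([
  [[-1,0,0],[0,0,0],5.0],
])

```text
invalid input at $.increments[0][1]: expected a number
```

```bash
cat >> h.py <<'E'
def gR(yaw,lean,flip=1):
    a=np.radians(yaw); L=np.radians(lean); g=np.array([np.cos(a),np.sin(a),0])
    x=np.sin(L)*g-np.cos(L)*np.array([0,0,1]); y=flip*np.cross([0,0,1],g); return np.c_[x,y,np.cross(x,y)]
E
python3 - <<'E'
from h import *
s=r.observe();p,R=wpose();print(p,R.round(3),s['joint_pos'].round(3),s['finger_gap'],s['t'])
for yw in(75.6,111.2):
  for f in(1,-1):
    for L in (45,50):
        T=gR(yw,L,f); print(yw,L,f,Rn.from_matrix(R.T@T).as_rotvec().round(3), T[:,2].round(2))
E
```

```text
[ 0.14550881 -0.63322983  0.22686325] [[-0.     0.224 -0.975]
 [ 0.001 -0.975 -0.224]
 [-1.    -0.001 -0.   ]] [-1.519  0.245  1.558 -0.     1.339 -0.174] 0.08526495353170199 0.25
75.6 45 1 [ 1.925 -0.485 -0.797] [0.18 0.68 0.71]
75.6 50 1 [ 1.896 -0.537 -0.883] [0.16 0.62 0.77]
75.6 45 -1 [-1.035  0.703 -0.428] [-0.18 -0.68 -0.71]
75.6 50 -1 [-1.021  0.781 -0.475] [-0.16 -0.62 -0.77]
111.2 45 1 [ 1.348 -0.644 -0.557] [-0.26  0.66  0.71]
111.2 50 1 [ 1.329 -0.715 -0.619] [-0.23  0.6   0.77]
111.2 45 -1 [-1.617  0.579 -0.669] [ 0.26 -0.66 -0.71]
111.2 50 -1 [-1.594  0.642 -0.742] [ 0.23 -0.6  -0.77]
```

jog_arm([
  [[-2,0,0],-0.14,8],
  [[-2,0,0],-0.14,8],
  [[-2,0,0],-0.14,8],
  [[-2,0,0],-0.14,8],
  [[-2,0,0],-0.14,8],
  [[-1,0,0],-0.14,8],
  [[-1,0,0],-0.14,8],
  [[0,0,0],-0.11,8],
])

```text
t: 1.05
tool_pos: [0.1454, -0.6323, 0.349]
tool_rot: [1.367, 1.107, -1.36]
contact_force: [0.3, -0.0, -0.2]
finger_gap: 0.08
```

```bash
cat >> h.py <<'E'
def show():
    s=r.observe();p,R=wpose()
    x=R[:,0]; print("t",round(s['t'],2),"p",p.round(4),"q",s['joint_pos'].round(3),"gap",round(s['finger_gap'],4),"F",s['contact_force'].round(1))
    print("lean",np.degrees(np.arccos(-x[2])).round(2),"dir",np.degrees(np.arctan2(x[1],x[0])).round(1),"y",R[:,1].round(3),"z",R[:,2].round(3))
    open("log.txt","a").write(repr((s['joint_pos'].tolist(),p.tolist(),s['tool_rot'].tolist()))+"\n")
    return p,R
E
python3 -c "
from h import *
show()"
```

```text
t 1.05 p [ 0.1454 -0.6323  0.349 ] q [-1.519  0.176  1.419  0.     1.553 -1.309] gap 0.08 F [ 0.3 -0.  -0.2]
lean 0.35 dir 92.6 y [ 0.978 -0.209 -0.002] z [-0.209 -0.978 -0.006]
```

jog_arm([
  [[0,1.4,-4.3],0,5],
  [[0,1.4,-4.3],0,5],
  [[0,1.4,-4.3],0,5],
  [[0,1.4,-4.3],0,5],
  [[0,1.4,-4.3],0,5],
  [[0,1.4,-4.3],0,5],
  [[0,1.4,-4.3],0,5],
  [[0,1.4,-4.3],0,5],
  [[0,1.4,-4.3],0,5],
  [[0,1.4,-4.3],0,5],
])

```text
t: 2.05
tool_pos: [0.3762, -0.23, 0.3492]
tool_rot: [1.375, 1.102, -1.365]
contact_force: [1.6, -0.6, 0.7]
finger_gap: 0.05
```

jog_arm([
  [[0,1.4,-4.3],0,5],
  [[0,1.4,-4.3],0,5],
  [[0,1.4,-4.3],0,5],
  [[0,1.4,-4.3],0,5],
  [[0,1.4,-4.3],0,5],
  [[0,1.4,-4.3],0,5],
  [[0,0,-4.3],0,5],
  [[0,0,-4.3],0,5],
  [[0,-2,-4.3],0,5],
  [[0,-2,-4.3],0,5],
])

```text
t: 3.05
tool_pos: [0.5178, 0.1989, 0.3517]
tool_rot: [1.375, 1.098, -1.364]
contact_force: [0.8, -0.4, 0.4]
finger_gap: 0.0501
```

```bash
python3 -c "
from h import *
show()"
```

```text
t 3.05 p [0.5178 0.1989 0.3517] q [ 0.161 -0.06   1.66   0.004  1.536  0.381] gap 0.0501 F [ 0.8 -0.4  0.4]
lean 0.37 dir 43.8 y [ 0.976 -0.218  0.004] z [-0.218 -0.976 -0.005]
```

jog_arm([
  [[0,-3.5,-2.1],0,5],
  [[0,-3.5,-2.1],0,5],
  [[0,-3.5,-2.1],0,5],
  [[0,-3.5,-2.1],0,5],
  [[0,-3.5,-2.1],0,5],
  [[0,-3.5,-2.1],0,5],
  [[0,-3.5,-2.1],0,5],
  [[0,-3.5,-2.1],0,5],
  [[0,-3.5,-2.1],0,5],
  [[0,-3.5,-2.1],0,5],
])

```text
t: 4.05
tool_pos: [0.2083, 0.4915, 0.3509]
tool_rot: [1.375, 1.1, -1.363]
contact_force: [1.0, -0.6, -0.7]
finger_gap: 0.0499
```

```bash
python3 -c "
from h import *
show()"
```

```text
t 4.05 p [0.2083 0.4915 0.3509] q [ 0.957 -0.112  1.71   0.     1.536  1.176] gap 0.0499 F [ 1.  -0.6 -0.7]
lean 0.43 dir 55.9 y [ 0.976 -0.217  0.003] z [-0.217 -0.976 -0.007]
```

jog_arm([
  [[0,-3.5,-2.1],0,5],
  [[0,-3.5,-2.1],0,5],
  [[0,-3.5,-2.1],0,5],
  [[0,-3.5,-2.1],0,5],
  [[0,-3.5,-3],0,5],
  [[0,-3,-4],0,5],
  [[0,0,-5],0,5],
  [[0,0,-5],0,5],
  [[0,0,-5],0,5],
  [[0,0,-4],0,5],
])

```text
t: 5.05
tool_pos: [0.0651, 0.8799, 0.3531]
tool_rot: [1.368, 1.107, -1.354]
contact_force: [1.2, 1.0, 1.4]
finger_gap: 0.05
```

```bash
python3 -c "
from h import *
show()"
```

```text
t 5.05 p [0.0651 0.8799 0.3531] q [ 1.37   0.804  0.57  -0.003  1.759  1.577] gap 0.05 F [1.2 1.  1.4]
lean 0.5 dir 61.5 y [ 0.978 -0.206  0.003] z [-0.206 -0.978 -0.008]
```

jog_arm([
  [[0,1,-2],0,5],
  [[0,1,-2],0,5],
  [[0,0,-2],0,5],
  [[0,0,-2],0,5],
])

```text
t: 5.45
tool_pos: [0.1003, 0.9354, 0.3244]
tool_rot: [1.358, 1.101, -1.362]
contact_force: [0.7, 1.0, -3.6]
finger_gap: 0.0499
```

```bash
python3 -c "
from h import *
show()"
```

```text
t 5.45 p [0.1003 0.9354 0.3244] q [ 1.344  1.105  0.139 -0.     1.902  1.552] gap 0.0499 F [ 0.7  1.  -3.6]
lean 0.19 dir -97.5 y [ 0.978 -0.206  0.   ] z [-0.206 -0.978  0.003]
```

jog_arm([
  [[-4,0,-3],0,5],
  [[-4,0,-3],0,5],
])

```text
t: 5.65
tool_pos: [0.1058, 0.9274, 0.3733]
tool_rot: [1.385, 1.129, -1.346]
contact_force: [-1.1, -0.6, 2.9]
finger_gap: 0.0499
```

```bash
python3 -c "
from h import *
show()"
```

```text
t 5.65 p [0.1058 0.9274 0.3733] q [1.335 1.059 0.126 0.006 1.923 1.545] gap 0.0499 F [-1.1 -0.6  2.9]
lean 1.88 dir 85.9 y [ 0.978 -0.206 -0.004] z [-0.206 -0.978 -0.032]
```

jog_arm([
  [[0,0,4],0,5],
  [[0,0,4],0,5],
  [[0,0,0],0,5],
])

```text
t: 5.95
tool_pos: [0.0951, 0.8724, 0.3902]
tool_rot: [1.405, 1.144, -1.333]
contact_force: [0.3, 0.6, 0.2]
finger_gap: 0.05
```

```bash
python3 - <<'E'
from h import *
show()
from scipy.optimize import least_squares
L=[eval(l) for l in open("log.txt")]
L.append(([-1.51908356e+00,  2.45849926e-01,  1.55901076e+00,0,1.33866652e+00, -1.74105335e-01],[ 0.14551119, -0.63293249,  0.22625913],[ 2.10288469,  0.24047688, -2.10262972]))
def planar(v,q):
    h,a,d,L1,L2,e2,L3,e3=v
    c=np.cos;s=np.sin;A=q[1];B=q[1]+q[2];C=B+q[4]
    rr=a+L1*s(A)+L2*s(B)+e2*c(B)+L3*s(C)+e3*c(C); z=h+L1*c(A)+L2*c(B)-e2*s(B)+L3*c(C)-e3*s(C)
    return np.array([rr*c(q[0])-d*s(q[0]),rr*s(q[0])+d*c(q[0]),z])
f=lambda v:np.concatenate([planar(v,q)-p for q,p,_ in L]+[.02*(v-[.15,0,.113,.4,.4,0,.25,0])])
o=least_squares(f,[.15,0,.113,.4,.4,0,.25,0]);print(o.x.round(4),np.abs(o.fun[:3*len(L)]).max())
E
```

```text
t 5.95 p [0.0951 0.8724 0.3902] q [1.332 0.753 0.582 0.006 1.75  1.542] gap 0.05 F [0.3 0.6 0.2]
lean 3.22 dir 82.1 y [ 0.978 -0.207 -0.004] z [-0.207 -0.977 -0.056]
[ 0.2582 -0.0009  0.113   0.4199  0.5686  0.0666  0.2424 -0.0012] 0.0010018773314353913
```

```bash
cat > kin.py <<'E'
import numpy as np
from scipy.spatial.transform import Rotation as Rn
from scipy.optimize import least_squares
H,D,L1,L2,E2,L3=.2582,.113,.4199,.5686,.0666,.2424
R0=np.eye(3)
LO=np.array([-3.13,-1.02,.13,-.95,.21,-2.74]);HI=np.array([3.13,2.26,2.54,4.09,2.88,2.74])
def Rz(a):return Rn.from_euler('z',a).as_matrix()
def Ry(a):return Rn.from_euler('y',a).as_matrix()
def fkR(q): return Rz(q[0])@Ry(q[1]+q[2])@Rz(q[3])@Ry(q[4])@Rz(q[5])
def fk(q,R0=None):
    R=fkR(q); A=Rz(q[0])
    p=A@(np.array([0,D,H])+Ry(q[1])@[0,0,L1]+Ry(q[1]+q[2])@[E2,0,L2])+R@[0,0,L3]
    return p,R
E
python3 - <<'E'
from kin import *
L=[eval(l) for l in open("log.txt")]
for q,p,rv in L:
    p2,R=fk(q); print((p2-np.array(p)).round(4),(R.T@Rn.from_rotvec(rv).as_matrix()).round(3).tolist())
E
```

```text
[0.0004 0.0001 0.0001] [[-0.0, -1.0, -0.0], [-0.0, 0.0, -1.0], [1.0, -0.0, -0.0]]
[-0.0004  0.0003  0.0001] [[-0.0, -1.0, -0.0], [0.0, 0.0, -1.0], [1.0, -0.0, 0.0]]
[-0.0005 -0.      0.0001] [[0.0, -1.0, -0.0], [0.0, 0.0, -1.0], [1.0, -0.0, 0.0]]
[-0.0005 -0.0001  0.    ] [[0.0, -1.0, -0.0], [0.0, 0.0, -1.0], [1.0, 0.0, 0.0]]
[-0.0004  0.0002  0.    ] [[0.0, -1.0, -0.0], [0.0, 0.0, -1.0], [1.0, 0.0, 0.0]]
[-0.0004 -0.0004 -0.    ] [[0.0, -1.0, 0.0], [0.0, -0.0, -1.0], [1.0, 0.0, 0.0]]
[-0.0005 -0.0008  0.    ] [[0.0, -1.0, -0.0], [0.0, 0.0, -1.0], [1.0, 0.0, 0.0]]
```

```bash
cat >> kin.py <<'E'
R0=np.array([[0,-1,0],[0,0,-1],[1,0,0.]])
def fkt(q): p,R=fk(q); return p,R@R0
def ik(p,R,q0,w=.59):
    def f(q):
        a,B=fkt(q); return np.r_[a-p,w*Rn.from_matrix(B.T@R).as_rotvec()]
    o=least_squares(f,np.clip(q0,LO+1e-4,HI-1e-4),bounds=(LO,HI)); return o.x,o.fun
E
python3 - <<'E'
from kin import *
from h import gR
q0=[-.3,.7,1.2,.8,1.3,1]
for f in(1,-1):
  for L in(42,48):
    for nm,p,yw in(("tab",[.570,.109,.042],75.6),("out",[.543,.0,.042],75.6),("board",[.558,-.327,.05],111.2)):
      best=min((ik(np.array(p),gR(yw,L,f),np.array(q0)+d) for d in([0]*6,[0,0,0,0,0,-2.5],[-.5,0,0,0,.3,1])),key=lambda o:np.abs(o[1]).max())
      print(f,L,nm,best[0].round(2),np.abs(best[1]).max().round(4))
# push sim
q=np.array([1.332,.753,.582,.006,1.75,1.542])
for i in range(45):
    p,R=fkt(q); q2,_=ik(p+R@[0,0,-.05],R,q)
    q=q2
    if i%3==0: p,R=fkt(q);print(i,p.round(3),q.round(3),np.degrees(np.arccos(-R[2,0])).round(1))
E
```

```text
1 42 tab [-0.3   0.35  1.96  0.86  1.08  2.57] 0.0
1 42 out [-0.52  0.34  1.97  0.77  1.19  2.45] 0.0
1 42 board [-0.8   0.79  1.26  0.27  1.77  1.93] 0.0
1 48 tab [-0.34  0.38  1.96  0.95  1.14  2.48] 0.0
1 48 out [-0.55  0.38  1.97  0.84  1.26  2.37] 0.0
1 48 board [-0.81  0.85  1.21  0.3   1.87  1.93] 0.0
-1 42 tab [-0.3   0.35  1.96  0.86  1.08 -0.57] 0.0
-1 42 out [-0.52  0.34  1.97  0.77  1.19 -0.7 ] 0.0
-1 42 board [-0.8   0.79  1.26  0.27  1.77 -1.21] 0.0
-1 48 tab [-0.34  0.38  1.96  0.95  1.14 -0.66] 0.0
-1 48 out [-0.55  0.38  1.97  0.84  1.26 -0.77] 0.0
-1 48 board [-0.81  0.85  1.21  0.3   1.87 -1.21] 0.0
0 [0.105 0.921 0.393] [1.334 1.    0.189 0.006 1.896 1.545] 3.3
3 [0.122 0.955 0.363] [1.322 1.071 0.13  0.017 1.804 1.536] 7.9
6 [0.137 0.982 0.346] [1.311 1.094 0.13  0.029 1.695 1.527] 12.9
9 [0.15  1.004 0.342] [1.301 1.103 0.13  0.042 1.597 1.518] 18.0
12 [0.161 1.022 0.352] [1.292 1.101 0.13  0.055 1.511 1.509] 23.1
15 [0.17  1.036 0.373] [1.284 1.088 0.13  0.068 1.437 1.501] 28.1
18 [0.179 1.045 0.404] [1.276 1.067 0.13  0.082 1.373 1.494] 33.1
21 [0.185 1.051 0.442] [1.269 1.038 0.13  0.096 1.318 1.487] 38.0
24 [0.191 1.051 0.488] [1.261 1.002 0.13  0.11  1.272 1.481] 42.7
27 [0.195 1.046 0.539] [1.253 0.96  0.13  0.124 1.234 1.476] 47.3
30 [0.198 1.037 0.593] [1.245 0.914 0.13  0.138 1.202 1.471] 51.9
33 [0.2   1.022 0.651] [1.236 0.864 0.13  0.153 1.176 1.467] 56.3
36 [0.2   1.002 0.71 ] [1.226 0.811 0.13  0.169 1.155 1.463] 60.6
39 [0.2   0.977 0.77 ] [1.215 0.755 0.13  0.185 1.138 1.461] 64.9
42 [0.198 0.947 0.83 ] [1.202 0.696 0.13  0.203 1.124 1.458] 69.1
```

jog_arm([
  [[0,0,-2],0,5],
  [[0,0,-2],0,5],
  [[0,0,-1],0,5],
  [[0,0,-3],0,5],
  [[0,0,-5],0,5],
  [[0,0,-5],0,5],
  [[0,0,-5],0,5],
  [[0,0,-5],0,5],
])

```text
t: 6.75
tool_pos: [0.1289, 0.9669, 0.4068]
tool_rot: [1.546, 1.271, -1.228]
contact_force: [-0.8, -0.7, -0.0]
finger_gap: 0.0501
```

```bash
python3 -c "
from h import *
show()
c=r.capture('wrist');cv2.imwrite('pics/w1.png',c['image'])"
```

```text
t 6.75 p [0.1289 0.9669 0.4068] q [1.316 1.03  0.126 0.024 1.747 1.529] gap 0.0501 F [-0.8 -0.7 -0. ]
lean 13.69 dir 81.2 y [ 0.979 -0.203 -0.013] z [-0.2   -0.951 -0.236]
```

View pics/w1.png

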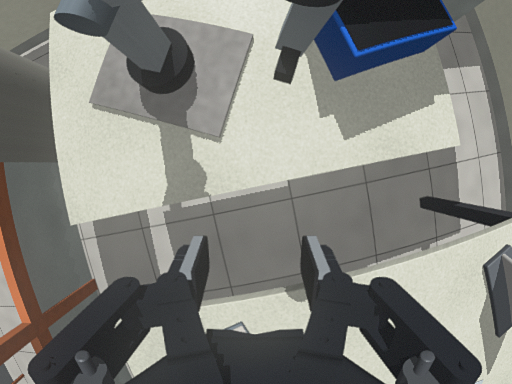

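```bash
python3 -c "
from h import *
c=r.capture('wrist');P=wpose()
for uv in[(165,75),(290,70),(240,195),(340,70)]: print(uv,wonz(c,P,uv,0.02).round(2),wonz(c,P,uv,.2).round(2))"
```

```text
(165, 75) [0.   1.23 0.02] [0.05 1.15 0.2 ]
(290, 70) [0.24 1.18 0.02] [0.21 1.12 0.2 ]
(240, 195) [0.1  0.97 0.02] [0.11 0.98 0.2 ]
(340, 70) [0.34 1.16 0.02] [0.27 1.11 0.2 ]
```

jog_arm([
  [[0,-0.5,-5],0,5],
  [[0,-0.5,-5],0,5],
  [[0,-0.5,-5],0,5],
  [[0,-0.5,-5],0,5],
  [[0,-0.5,-5],0,5],
  [[0,-0.5,-5],0,5],
  [[0,-0.5,-5],0,5],
  [[0,-0.5,-5],0,5],
])

```text
t: 7.65
tool_pos: [0.1267, 1.0251, 0.4366]
tool_rot: [1.733, 1.446, -1.068]
contact_force: [-0.2, -0.1, -0.7]
finger_gap: 0.0497
```

```bash
python3 -c "
from h import *
show()"
```

```text
t 7.65 p [0.1267 1.0251 0.4366] q [1.327 1.023 0.126 0.047 1.504 1.54 ] gap 0.0497 F [-0.2 -0.1 -0.7]
lean 28.07 dir 81.8 y [ 0.98  -0.196 -0.028] z [-0.186 -0.863 -0.47 ]
```

```bash
python3 -c "
from h import *
c=r.capture('wrist');P=wpose();cv2.imwrite('pics/w2.png',c['image'])
import pickle; cs,ct=pickle.load(open('cams.pkl','rb'))
for uv in [(262,55),(230,105),(215,50)]:
  print(uv,[onz(cs,uv,z).round(2).tolist() for z in(0,-.3,.2)])"
```

```text
(262, 55) [[-0.0, 1.26, 0.0], [-0.37, 2.03, -0.3], [0.25, 0.74, 0.2]]
(230, 105) [[0.16, 0.59, 0.0], [-0.16, 1.13, -0.3], [0.37, 0.23, 0.2]]
(215, 50) [[-0.29, 1.2, -0.0], [-0.77, 1.96, -0.3], [0.02, 0.7, 0.2]]
```

View pics/w2.png

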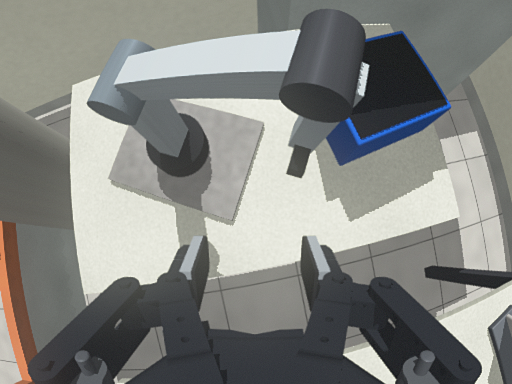

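```bash
python3 -c "
from h import *
c=r.capture('wrist');P2=wpose()
L=[eval(l) for l in open('log.txt')]
P1=(np.array(L[-2][1]),Rn.from_rotvec(L[-2][2]).as_matrix())
for a,b in[((285,82),(297,176)),((165,68),(178,150)),((318,45),(333,140)),((222,140),(233,222)),((185,270-0),(185,270))][:4]:
  o1,d1=wray(c,P1,a);o2,d2=wray(c,P2,b)
  M=np.c_[d1,-d2];s=np.linalg.lstsq(M,o2-o1,rcond=None)[0];print(a,(o1+d1*s[0]).round(3),(o2+d2*s[1]).round(3))
"
```

```text
(285, 82) [0.189 1.096 0.247] [0.19  1.096 0.247]
(165, 68) [-0.041  1.314 -0.152] [-0.046  1.313 -0.151]
(318, 45) [0.224 1.118 0.29 ] [0.232 1.12  0.293]
(222, 140) [ 0.074  1.087 -0.097] [ 0.072  1.086 -0.097]
```

jog_arm([
  [[-4,0,2],0,5],
  [[-4,1,2],0,5],
  [[-4.2,3,2],0,5],
  [[-4.2,4,1],0,5],
  [[-4.2,4,1],0,5],
  [[-4.2,4,0],0,5],
])

```text
t: 8.35
tool_pos: [0.2335, 0.8398, 0.5856]
tool_rot: [1.725, 1.448, -1.062]
contact_force: [0.3, 1.1, 0.0]
finger_gap: 0.0503
```

```bash
python3 -c "
from h import *
p,R=show()
from kin import *
q=r.observe()['joint_pos'];print(fkt(q)[0]-p)
a=q[0]
for el in(20,35,50):
  u=np.array([np.cos(a)*np.cos(np.radians(el)),np.sin(a)*np.cos(np.radians(el)),np.sin(np.radians(el))])
  qq=q.copy();out=[]
  for i in range(16):
    pp,RR=fkt(qq);qq,_=ik(pp+.05*u,RR,qq);
    if i%3==0: RR=fkt(qq)[1];out.append((np.degrees(np.arccos(-RR[2,0])).round(1),np.degrees(np.arctan2(RR[1,0],RR[0,0])).round(1),fkt(qq)[0].round(2).tolist()))
  print(el,(u@R).round(2),out)
"
```

```text
t 8.35 p [0.2335 0.8398 0.5856] q [1.128 0.486 0.67  0.14  1.517 1.35 ] gap 0.0503 F [0.3 1.1 0. ]
lean 27.99 dir 81.9 y [ 0.982 -0.188 -0.025] z [-0.178 -0.865 -0.469]
[-0.0013875  -0.00710173 -0.00179499]
20 [ 0.12  0.23 -0.97] [(np.float64(28.0), np.float64(81.9), [0.25, 0.88, 0.6]), (np.float64(32.3), np.float64(80.7), [0.28, 0.92, 0.59]), (np.float64(37.2), np.float64(79.5), [0.31, 0.94, 0.58]), (np.float64(42.1), np.float64(78.5), [0.33, 0.97, 0.57]), (np.float64(46.9), np.float64(77.5), [0.35, 0.99, 0.56]), (np.float64(51.7), np.float64(76.6), [0.37, 1.01, 0.55])]
35 [-0.14  0.19 -0.97] [(np.float64(28.0), np.float64(81.9), [0.25, 0.87, 0.61]), (np.float64(32.5), np.float64(80.7), [0.27, 0.89, 0.63]), (np.float64(37.5), np.float64(79.6), [0.29, 0.91, 0.64]), (np.float64(42.6), np.float64(78.6), [0.31, 0.92, 0.66]), (np.float64(47.6), np.float64(77.7), [0.33, 0.93, 0.67]), (np.float64(52.5), np.float64(76.9), [0.34, 0.94, 0.68])]
50 [-0.39  0.14 -0.91] [(np.float64(28.0), np.float64(81.9), [0.25, 0.86, 0.62]), (np.float64(32.3), np.float64(80.8), [0.26, 0.87, 0.67]), (np.float64(37.3), np.float64(79.8), [0.27, 0.86, 0.7]), (np.float64(42.3), np.float64(78.9), [0.28, 0.86, 0.74]), (np.float64(47.3), np.float64(78.1), [0.29, 0.86, 0.77]), (np.float64(52.3), np.float64(77.4), [0.3, 0.86, 0.79])]
```

jog_arm([
  [[0,4,0],0,5],
  [[0,4,-1],0,5],
  [[-0.7,2,-3],0,5],
  [[-0.7,1.6,-4.6],0,5],
  [[-0.7,1.6,-4.6],0,5],
  [[-0.7,1.6,-4.6],0,5],
  [[-0.7,1.6,-4.6],0,5],
  [[-0.7,1.6,-4.6],0,5],
])

```text
t: 9.15
tool_pos: [0.3905, 0.8608, 0.6568]
tool_rot: [1.856, 1.502, -0.937]
contact_force: [-0.5, -0.1, 0.2]
finger_gap: 0.05
```

```bash
python3 -c "
from h import *
p,R=show()"
```

```text
t 9.15 p [0.3905 0.8608 0.6568] q [0.962 0.788 0.126 0.232 1.629 1.256] gap 0.05 F [-0.5 -0.1  0.2]
lean 36.38 dir 77.9 y [ 0.978 -0.208  0.001] z [-0.166 -0.788 -0.593]
```

jog_arm([
  [[-0.7,1.4,-4.6],0,5],
  [[-0.7,1.4,-4.6],0,5],
  [[-0.7,1.4,-4.6],0,5],
  [[-0.7,1.4,-4.6],0,5],
  [[-0.7,1.4,-4.6],0,5],
  [[-0.7,1.4,-4.6],0,5],
  [[0,0,2],0,5],
])

```text
t: 9.85
tool_pos: [0.4159, 0.8347, 0.7281]
tool_rot: [2.019, 1.566, -0.741]
contact_force: [0.6, 1.1, 1.2]
finger_gap: 0.05
```

```bash
python3 - <<'E'
from h import *
p,R=show()
T=gR(75.6,47,-1);print(Rn.from_matrix(R.T@T).as_rotvec().round(3))
E
```

```text
t 9.85 p [0.4159 0.8347 0.7281] q [0.909 0.606 0.333 0.289 1.414 1.199] gap 0.05 F [0.6 1.1 1.2]
lean 47.83 dir 74.4 y [ 0.972 -0.233  0.042] z [-0.127 -0.661 -0.74 ]
[ 0.042 -0.014 -0.016]
```

jog_arm([
  [[-2,1.5,4],0.055,5],
  [[-2,1.5,4],0,5],
  [[-2,1.5,4],0,5],
  [[-2,1.5,4],0,5],
  [[-2,1.5,4],0,5],
  [[-2,1.5,4],0,5],
  [[-2,1.5,4],0,5],
  [[-2,1.5,4],0,5],
  [[-2,1.5,4],0,5],
  [[-2,1.5,4],0,5],
])

```text
t: 10.85
tool_pos: [0.4559, 0.3898, 0.6229]
tool_rot: [2.103, 1.555, -0.637]
contact_force: [0.6, -0.8, -0.4]
finger_gap: 0.0499
```

```bash
python3 - <<'E'
from h import *
p,R=show()
print(((np.array([.5,-.1,.4])-p)@R).round(3))
E
```

```text
t 10.85 p [0.4559 0.3898 0.6229] q [ 0.203 -0.344  1.606  0.778  1.366  0.477] gap 0.0499 F [ 0.6 -0.8 -0.4]
lean 52.96 dir 71.1 y [ 0.961 -0.266  0.08 ] z [-0.1   -0.599 -0.794]
[-0.224  0.155  0.466]
```

jog_arm([
  [[-1.5,1,3],0,5],
  [[-1.5,1,3],0,5],
  [[-1.5,1,3],0,5],
  [[-1.5,1,3],0,5],
  [[-1.5,1,3],0,5],
  [[-1.5,1,3],0,5],
  [[-1.5,1,3],0,5],
  [[-1.5,1,3],0,5],
  [[-1.5,1,3],0,5],
  [[0,0,0],0,5],
])

```text
t: 11.85
tool_pos: [0.4907, 0.0823, 0.5573]
tool_rot: [2.098, 1.463, -0.528]
contact_force: [0.0, 1.0, -1.1]
finger_gap: 0.0502
```

```bash
python3 - <<'E'
from h import *
p,R=show()
print(((np.array([.5,-.1,.4])-p)@R).round(3))
for yw in (75.6,74,72): print(Rn.from_matrix(R.T@gR(yw,47,-1)).as_rotvec().round(3))
E
```

```text
t 11.85 p [0.4907 0.0823 0.5573] q [-0.534 -0.414  1.78   0.966  1.772 -0.134] gap 0.0502 F [ 0.   1.  -1.1]
lean 54.14 dir 65.2 y [ 0.94  -0.279  0.195] z [-0.02  -0.617 -0.787]
[-0.039  0.029  0.236]
[ 0.127 -0.106 -0.154]
[ 0.145 -0.109 -0.133]
[ 0.167 -0.113 -0.106]
```

jog_arm([
  [[-0.5,0,1],0,5],
  [[-0.5,0,1],0,5],
  [[-0.5,0,1],0,5],
  [[-0.5,0,1],0,5],
  [[-0.5,0,1],0,5],
])

```text
t: 12.35
tool_pos: [0.4816, 0.0307, 0.544]
tool_rot: [2.085, 1.445, -0.511]
contact_force: [0.2, 0.7, -0.7]
finger_gap: 0.05
```

```bash
python3 - <<'E'
from h import *
p,R=show()
print(((np.array([.5,-.1,.4])-p)@R).round(3))
for yw in (75.6,74,72): print(Rn.from_matrix(R.T@gR(yw,47,-1)).as_rotvec().round(3))
# wrist location test: fit lateral offset place
from kin import *
L=[eval(l) for l in open('log.txt')]
for q,p,rv in L[-8:]: print((fkt(np.array(q))[0]-p).round(4), Rn.from_matrix(fkt(np.array(q))[1].T@Rn.from_rotvec(rv).as_matrix()).as_rotvec().round(4))
E
```

```text
t 12.35 p [0.4816 0.0307 0.544 ] q [-0.653 -0.405  1.796  0.965  1.841 -0.247] gap 0.05 F [ 0.2  0.7 -0.7]
lean 54.0 dir 64.3 y [ 0.936 -0.274  0.219] z [-0.001 -0.627 -0.779]
[-0.004  0.021  0.194]
[ 0.148 -0.1   -0.167]
[ 0.166 -0.103 -0.146]
[ 0.189 -0.107 -0.119]
[-0.0009 -0.0035 -0.0004] [-0.  0. -0.]
[-0.0014 -0.0072 -0.0018] [ 0.  0. -0.]
[-0.0014 -0.0071 -0.0018] [-0.  0. -0.]
[-0.0022 -0.0087 -0.003 ] [-0.  0. -0.]
[-0.0034 -0.0109 -0.0051] [-0.  0. -0.]
[-0.0042 -0.0115 -0.0062] [-0.  0.  0.]
[-0.0053 -0.0111 -0.0064] [-0.  0. -0.]
[-0.0054 -0.011  -0.0064] [ 0.  0. -0.]
```

```bash
python3 - <<'E'
from kin import *
L=[eval(l) for l in open('log.txt')]
# general fit: offsets d1 at shoulder, d2 after roll j4 (y), d3 after j5 , tool offsets
def fkg(v,q):
    h,d1,l1,l2,e2,l3,d2,e5,ty,tx=v
    A=Rz(q[0]);B=Ry(q[1]+q[2])
    return A@(np.array([0,d1,h])+Ry(q[1])@[0,0,l1]+B@[e2,0,l2])+A@B@Rz(q[3])@[e5,d2,0]+fkR(q)@[tx,ty,l3]
f=lambda v:np.concatenate([fkg(v,q)-p for q,p,_ in L]+[.002*(v-[.258,.113,.42,.5,.0,.24,0,0,0,0])])
o=least_squares(f,[.258,.113,.42,.56,.06,.24,0,0,0,0]);print(o.x.round(4));print((o.fun[:-10].reshape(-1,3)).round(4)[-6:],np.abs(o.fun[:-10]).max())
E
```

```text
[ 0.2735  0.1126  0.4198  0.5688  0.0662  0.2581 -0.      0.      0.
 -0.    ]
[[-0. -0.  0.]
 [-0. -0. -0.]
 [-0. -0. -0.]
 [-0.  0.  0.]
 [-0.  0.  0.]
 [ 0.  0.  0.]] 1.614327320709208e-07
```

```bash
sed -i 's/^H,D,L1.*/H,D,L1,L2,E2,L3=.2735,.1126,.4198,.5688,.0662,.2581/; s/LO=np.array(\[-3.13,-1.02,.13/LO=np.array([-3.13,-1.02,.126/' kin.py; python3 - <<'E'
from kin import *
L=[eval(l) for l in open('log.txt')]
for i in range(-4,-1):
    q,p,rv=L[i];R=Rn.from_rotvec(rv).as_matrix(); q2=np.array(L[i+1][0])
    x,f=ik(np.array(L[i+1][1]),R,q); print("from",np.round(q,3),"ideal",x.round(3),"got",q2.round(3),np.abs(f).max().round(4))
E
```

```text
from [0.909 0.606 0.333 0.289 1.414 1.199] ideal [ 0.22  -0.291  1.534  0.717  1.455  0.518] got [ 0.203 -0.344  1.606  0.778  1.366  0.477] 0.0
from [ 0.203 -0.344  1.606  0.778  1.366  0.477] ideal [-0.519 -0.358  1.732  0.949  1.838 -0.053] got [-0.534 -0.414  1.78   0.966  1.772 -0.134] 0.0
from [-0.534 -0.414  1.78   0.966  1.772 -0.134] ideal [-0.652 -0.396  1.791  0.967  1.851 -0.226] got [-0.653 -0.405  1.796  0.965  1.841 -0.247] 0.0
```

```bash
cat > sim.py <<'E'
from kin import *
def ikf(p,R,q,n=3):
    q=q.copy()
    for _ in range(n):
        a,B=fkt(q); e=np.r_[p-a,B@Rn.from_matrix(B.T@R).as_rotvec()]
        J=np.zeros((6,6))
        for i in range(6):
            d=q.copy();d[i]+=1e-6;a2,B2=fkt(d);J[:3,i]=(a2-a)/1e-6;J[3:,i]=Rn.from_matrix(B2@B.T).as_rotvec()/1e-6
        q=q+np.linalg.lstsq(J,e,rcond=None)[0]
    return q
def run(q,rows,f):
    q=np.array(q,float)
    for (s,t) in rows:
        p,R=fkt(q); p2=p+R@(np.array(s)*.01); R2=R@Rn.from_rotvec([t,0,0]).as_matrix()
        qt=ikf(p2,R2,q); q=q+f*(qt-q)
    return q
E
python3 - <<'E'
from sim import *
L=[eval(l) for l in open('log.txt')]
q=[np.array(l[0]) for l in L]
for i,x in enumerate(q): print(i,x.round(3))
legs=[(q[-4],[((-2,1.5,4),.055)]+[((-2,1.5,4),0)]*9,q[-3]),(q[-3],[((-1.5,1,3),0)]*9+[((0,0,0),0)],q[-2]),(q[-2],[((-.5,0,1),0)]*5,q[-1]),
(q[2],[((0,-3.5,-2.1),0)]*10,q[3]),(q[3],[((0,-3.5,-2.1),0)]*4+[((0,-3.5,-3),0),((0,-3,-4),0)]+[((0,0,-5),0)]*3+[((0,0,-4),0)],q[4])]
F=lambda f:np.concatenate([run(a,r,f)-b for a,r,b in legs])
o=least_squares(F,np.ones(6)*.95,diff_step=1e-3);print(o.x.round(3));print(o.fun.reshape(-1,6).round(3)); print(F(np.ones(6)).reshape(-1,6).round(3))
E
```

```text
0 [-1.519  0.176  1.419  0.     1.553 -1.309]
1 [ 0.161 -0.06   1.66   0.004  1.536  0.381]
2 [ 0.957 -0.112  1.71   0.     1.536  1.176]
3 [ 1.37   0.804  0.57  -0.003  1.759  1.577]
4 [ 1.344  1.105  0.139 -0.     1.902  1.552]
5 [1.335 1.059 0.126 0.006 1.923 1.545]
6 [1.332 0.753 0.582 0.006 1.75  1.542]
7 [1.316 1.03  0.126 0.024 1.747 1.529]
8 [1.327 1.023 0.126 0.047 1.504 1.54 ]
9 [1.128 0.486 0.67  0.14  1.517 1.35 ]
10 [0.962 0.788 0.126 0.232 1.629 1.256]
11 [0.909 0.606 0.333 0.289 1.414 1.199]
12 [ 0.203 -0.344  1.606  0.778  1.366  0.477]
13 [-0.534 -0.414  1.78   0.966  1.772 -0.134]
14 [-0.653 -0.405  1.796  0.965  1.841 -0.247]
[0.95  0.95  0.95  0.95  0.949 0.951]
[[ 0.074  0.054  0.009 -0.075 -0.009  0.079]
 [ 0.075  0.002  0.085 -0.034 -0.029  0.051]
 [ 0.011  0.003  0.017 -0.002 -0.007  0.012]
 [ 0.149 -0.357  0.512 -0.001 -0.153  0.161]
 [ 0.186 -0.027  0.006  0.     0.01   0.179]]
[[ 0.026  0.023  0.05  -0.055  0.013  0.04 ]
 [ 0.045  0.012  0.09  -0.035 -0.012  0.021]
 [ 0.005  0.004  0.018 -0.002 -0.004  0.007]
 [ 0.17  -0.318  0.46  -0.001 -0.14   0.181]
 [ 0.187  0.164  0.041 -0.003 -0.216  0.188]]
```

```bash
cat > fit.py <<'E'
from sim import *
L=[eval(l) for l in open('log.txt')]
q=[np.array(l[0]) for l in L]
legs=[(q[11],[((-2,1.5,4),.055)]+[((-2,1.5,4),0)]*9,q[12]),(q[12],[((-1.5,1,3),0)]*9+[((0,0,0),0)],q[13]),(q[13],[((-.5,0,1),0)]*5,q[14]),
(q[1],[((0,-3.5,-2.1),0)]*10,q[2]),(q[2],[((0,-3.5,-2.1),0)]*4+[((0,-3.5,-3),0),((0,-3,-4),0)]+[((0,0,-5),0)]*3+[((0,0,-4),0)],q[3]),
(q[8],[((-4,0,2),0),((-4,1,2),0),((-4.2,3,2),0),((-4.2,4,1),0),((-4.2,4,1),0),((-4.2,4,0),0)],q[9])]
E
python3 - <<'E'
from fit import *
F=lambda f:np.concatenate([run(a,r,f)-b for a,r,b in legs])
o=least_squares(F,np.ones(6)*.95,diff_step=1e-2);print(o.x.round(3),o.cost);print(o.fun.reshape(-1,6).round(3)); print(F(np.ones(6)).reshape(-1,6).round(3))
E
```

```text
[1.044 1.01  0.997 1.063 1.008 1.05 ] 0.011496136320119454
[[-0.008  0.029  0.041 -0.022  0.018  0.001]
 [ 0.02   0.022  0.082 -0.027 -0.013 -0.006]
 [ 0.     0.004  0.018 -0.003 -0.003  0.002]
 [-0.001  0.005 -0.006 -0.002  0.002  0.005]
 [-0.011 -0.011  0.035  0.    -0.009  0.002]
 [-0.053 -0.053  0.011  0.026  0.039 -0.034]]
[[ 0.026  0.023  0.05  -0.055  0.013  0.04 ]
 [ 0.045  0.012  0.09  -0.035 -0.012  0.021]
 [ 0.005  0.004  0.018 -0.002 -0.004  0.007]
 [-0.034 -0.011  0.009 -0.001  0.003 -0.032]
 [-0.022 -0.023  0.036 -0.    -0.011 -0.011]
 [-0.041 -0.048  0.014  0.017  0.037 -0.023]]
```

jog_arm([
  [[1.8,0,3.1],0.02,5],
  [[1.8,0,3.1],0.02,5],
  [[1.8,0,3.1],0.02,5],
  [[1.8,0,3.1],0.02,5],
  [[1.8,0,3.1],0.02,5],
  [[1.8,0,3.1],0.02,5],
  [[1.8,0,3.1],0.02,5],
  [[1.8,0,3.1],0.02,5],
  [[1.8,0,3.1],0.02,5],
  [[0,0,0],0.02,5],
])

```text
t: 13.35
tool_pos: [0.516, -0.0245, 0.2141]
tool_rot: [2.245, 1.442, -0.685]
contact_force: [-0.3, -1.2, 0.8]
finger_gap: 0.05
```

```bash
python3 - <<'E'
from h import *
p,R=show()
for yw in (75.6,72): print(Rn.from_matrix(R.T@gR(yw,47,-1)).as_rotvec().round(3))
c=r.capture('wrist');cv2.imwrite('pics/w3.png',c['image'])
E
```

```text
t 13.35 p [ 0.516  -0.0245  0.2141] q [-0.703 -0.02   2.084  0.907  1.47  -0.61 ] gap 0.05 F [-0.3 -1.2  0.8]
lean 54.02 dir 64.1 y [ 0.915 -0.398  0.057] z [-0.193 -0.558 -0.807]
[-0.058 -0.117 -0.159]
[-0.018 -0.118 -0.11 ]
```

View pics/w3.png

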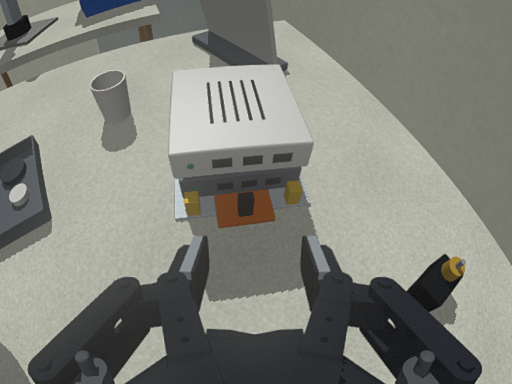

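```bash
python3 - <<'E'
from h import *
c=r.capture('wrist');P=wpose()
im=c['image'];cv2.imwrite('pics/w3c.png',cv2.resize(im[140:240,165:325],None,fx=5,fy=5,interpolation=cv2.INTER_CUBIC))
for uv,z in[((217,226),.014),((275,221),.014)]: print(wonz(c,P,uv,z).round(4))
E
```

```text
[0.534  0.1032 0.014 ]
[0.6115 0.0816 0.014 ]
```

View pics/w3c.png

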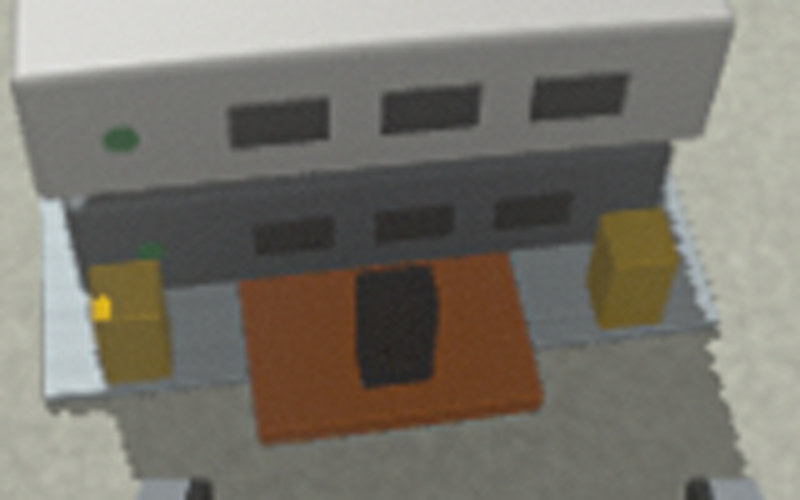

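```bash
python3 - <<'E'
from h import *
c=r.capture('wrist');P=wpose()
u=lambda a:((a[0]+.5)/5-.5+165,(a[1]+.5)/5-.5+140)
W=[wonz(c,P,u(a),.014)[:2] for a in[(260,431),(541,402),(508,253),(240,283)]]
W=np.array(W);print(W.round(4))
for i in range(4): d=W[(i+1)%4]-W[i];print(np.hypot(*d).round(4),np.degrees(np.arctan2(d[1],d[0])).round(1))
T=np.array([wonz(c,P,u(a),.014)[:2] for a in[(365,387),(432,381)]]);print("tab front bottom",T,T.mean(0))
G=np.array([wonz(c,P,u(a),.005)[:2] for a in[(47,398),(718,327)]]);d=G[1]-G[0];print("guide front",G,np.hypot(*d),np.degrees(np.arctan2(d[1],d[0])))
fc=W[:2].mean(0);ang=np.radians(np.degrees(np.arctan2(*(W[1]-W[0])[::-1]))+90);print(np.degrees(ang),"tab from front",fc+.016*np.array([np.cos(ang),np.sin(ang)]),"from tab base",T.mean(0)+.007*np.array([np.cos(ang),np.sin(ang)]))
tu=np.array([wonz(c,P,u(a),.098)[:2] for a in[(42,195),(702,135)]]);d=tu[1]-tu[0];print("topunit front bottom",tu,np.hypot(*d),np.degrees(np.arctan2(d[1],d[0])))
E
```

```text
[[0.535  0.1034]
 [0.6111 0.084 ]
 [0.6239 0.134 ]
 [0.5459 0.1518]]
0.0785 -14.3
0.0516 75.6
0.08 167.1
0.0496 -102.7
tab front bottom [[0.56706166 0.10621096]
 [0.58529372 0.10131211]] [0.57617769 0.10376153]
guide front [[0.48236958 0.1396079 ]
 [0.67582675 0.0919898 ]] 0.1992314280374301 -13.828056014866322
75.68029665578396 tab from front [0.57698874 0.10919234] from tab base [0.57790902 0.11054405]
topunit front bottom [[0.4949411  0.13566883]
 [0.6510102  0.0976058 ]] 0.16064358385482494 -13.706056694785637
```

```bash
python3 - <<'E'
from h import *
from kin import *
p,R=wpose();q=r.observe()['joint_pos']
for t in([.52,.05,.35],[.48,.1,.35],[.44,.1,.35],[.44,.14,.35],[.40,.14,.35],[.577,.11,.042],[.56,.03,.12]):
    x,f=ik(np.array(t),R,q);print(t,x.round(2),np.abs(f).max().round(4),((np.array(t)-p)@R).round(3))
E
```

```text
[0.52, 0.05, 0.35] [-0.56 -0.27  2.03  0.93  1.54 -0.31] 0.0 [-0.021 -0.02  -0.147]
[0.48, 0.1, 0.35] [-0.51 -0.42  2.15  0.94  1.52 -0.24] 0.0 [ 0.001 -0.077 -0.168]
[0.44, 0.1, 0.35] [-0.57 -0.55  2.23  0.93  1.59 -0.24] 0.0 [-0.013 -0.113 -0.161]
[0.44, 0.14, 0.35] [-0.46 -0.57  2.25  0.94  1.51 -0.17] 0.0 [ 0.016 -0.129 -0.184]
[0.4, 0.14, 0.35] [-0.52 -0.72  2.33  0.94  1.6  -0.15] 0.0 [ 0.001 -0.166 -0.176]
[0.577, 0.11, 0.042] [-0.39  0.37  2.05  1.17  1.07 -0.81] 0.0 [ 0.224 -0.013  0.056]
[0.56, 0.03, 0.12] [-0.55  0.2   2.06  1.01  1.25 -0.71] 0.0 [0.114 0.008 0.042]
```

```bash
python3 - <<'E'
from h import *
from kin import *
p,R=wpose();q=r.observe()['joint_pos']
for t in([.44,.14,.3],[.44,.18,.22],[.44,.1,.4]):
  for ddir in ((-1,.36,0),(-1,.36,-.5),(-1,0,0)):
    u=np.array(ddir)/np.linalg.norm(ddir)
    x,f=ik(np.array(t),R,q);out=[]
    for i in range(16):
        pp,RR=fkt(x);x,_=ik(pp+.05*u,RR,x)
        if i%3==0: RR=fkt(x)[1];out.append((np.degrees(np.arccos(-RR[2,0])).round(1),np.degrees(np.arctan2(RR[1,0],RR[0,0])).round(1),fkt(x)[0].round(2).tolist()))
    print(t,ddir,x.round(2),out)
E
```

```text
[0.44, 0.14, 0.3] (-1, 0.36, 0) [ 1.68 -0.56  2.32 -0.54  0.62  2.3 ] [(np.float64(53.9), np.float64(63.6), [0.39, 0.16, 0.3]), (np.float64(53.1), np.float64(66.9), [0.32, 0.21, 0.3]), (np.float64(51.5), np.float64(71.5), [0.28, 0.29, 0.3]), (np.float64(50.1), np.float64(73.3), [0.19, 0.39, 0.29]), (np.float64(49.9), np.float64(73.3), [0.05, 0.45, 0.29]), (np.float64(49.9), np.float64(73.3), [-0.09, 0.5, 0.29])]
[0.44, 0.14, 0.3] (-1, 0.36, -0.5) [ 1.28 -0.32  2.49  0.14  0.21  1.45] [(np.float64(53.9), np.float64(63.6), [0.4, 0.16, 0.28]), (np.float64(51.7), np.float64(67.3), [0.35, 0.2, 0.25]), (np.float64(48.6), np.float64(71.8), [0.31, 0.27, 0.24]), (np.float64(45.5), np.float64(74.9), [0.25, 0.36, 0.22]), (np.float64(43.8), np.float64(75.7), [0.15, 0.44, 0.17]), (np.float64(43.6), np.float64(75.7), [0.02, 0.49, 0.11])]
[0.44, 0.14, 0.3] (-1, 0, 0) [-2.56 -0.77  2.43 -0.76  2.13 -2.48] [(np.float64(53.9), np.float64(63.6), [0.39, 0.14, 0.3]), (np.float64(53.6), np.float64(67.4), [0.31, 0.12, 0.3]), (np.float64(53.9), np.float64(73.4), [0.26, 0.07, 0.3]), (np.float64(55.0), np.flo
[... 1962 characters left out ...]
oat64(53.6), np.float64(66.4), [0.32, 0.15, 0.31]), (np.float64(51.3), np.float64(71.9), [0.3, 0.19, 0.29]), (np.float64(48.3), np.float64(77.0), [0.28, 0.26, 0.28]), (np.float64(45.2), np.float64(80.3), [0.21, 0.34, 0.27]), (np.float64(43.2), np.float64(81.2), [0.11, 0.42, 0.24])]
[0.44, 0.1, 0.4] (-1, 0, 0) [-2.76 -0.53  2.1  -0.84  2.12 -2.7 ] [(np.float64(53.9), np.float64(63.6), [0.39, 0.1, 0.4]), (np.float64(53.8), np.float64(66.6), [0.29, 0.07, 0.41]), (np.float64(54.4), np.float64(71.2), [0.21, 0.01, 0.42]), (np.float64(55.1), np.float64(72.6), [0.07, -0.04, 0.42]), (np.float64(55.1), np.float64(72.6), [-0.08, -0.04, 0.42]), (np.float64(55.1), np.float64(72.6), [-0.23, -0.04, 0.42])]
```

jog_arm([
  [[0,-1,-4],0,5],
  [[0.5,-2.5,-3.5],0,5],
  [[1,-3,-3],0,5],
  [[1.5,-3.5,-2.5],0,5],
  [[1.5,-3.5,-2],0,5],
])

```text
t: 14.0
tool_pos: [0.4419, 0.1454, 0.3212]
tool_rot: [2.239, 1.414, -0.654]
contact_force: [0.6, -0.2, 0.1]
finger_gap: 0.0497
```

```bash
python3 - <<'E'
from h import *
from kin import *
p,R=show();q=r.observe()['joint_pos']
for ddir in ((-1,.15,0),(-1,.3,0),(-1,.15,-.3)):
    u=np.array(ddir)/np.linalg.norm(ddir);x=q;out=[]
    for i in range(12):
        pp,RR=fkt(x);x,_=ik(pp+.05*u,RR,x)
        if i%2==0: RR=fkt(x)[1];out.append((np.degrees(np.arccos(-RR[2,0])).round(1),np.degrees(np.arctan2(RR[1,0],RR[0,0])).round(1),fkt(x)[0].round(2).tolist()))
    print(ddir,(u@R).round(2),x.round(2),out)
E
```

```text
t 14.0 p [0.4419 0.1454 0.3212] q [-0.445 -0.557  2.291  0.955  1.447 -0.226] gap 0.0497 F [ 0.6 -0.2  0.1]
lean 54.14 dir 62.4 y [ 0.912 -0.401  0.092] z [-0.168 -0.569 -0.805]
(-1, 0.15, 0) [-0.26 -0.96  0.08] [-0.43 -1.02  2.53  0.9   1.87 -0.04] [(np.float64(54.1), np.float64(62.4), [0.39, 0.15, 0.32]), (np.float64(53.8), np.float64(64.3), [0.33, 0.16, 0.32]), (np.float64(53.3), np.float64(68.6), [0.32, 0.17, 0.32]), (np.float64(52.8), np.float64(72.9), [0.3, 0.18, 0.31]), (np.float64(52.5), np.float64(77.3), [0.29, 0.19, 0.31]), (np.float64(52.2), np.float64(81.7), [0.27, 0.21, 0.31])]
(-1, 0.3, 0) [-0.15 -0.99 -0.  ] [ 0.77 -1.02  2.5   0.49  0.93  0.92] [(np.float64(54.1), np.float64(62.4), [0.39, 0.16, 0.32]), (np.float64(53.8), np.float64(64.1), [0.33, 0.19, 0.32]), (np.float64(52.8), np.float64(67.8), [0.32, 0.23, 0.32]), (np.float64(51.7), np.float64(71.0), [0.29, 0.28, 0.32]), (np.float64(50.5), np.float64(73.1), [0.25, 0.34, 0.31]), (np.float64(49.5), np.float64(73.8), [0.18, 0.4, 0.31])]
(-1, 0.15, -0.3) [-0.09 -0.95  0.31] [-0.25 -1.02  2.54  0.81  1.7   0.06] [(np.float64(54.1), np.float64(62.4), [0.39, 0.15, 0.31]), (np.float64(53.1), np.float64(64.0), [0.33, 0.16, 0.3]), (np.float64(51.6), np.float64(68.0), [0.32, 0.17, 0.3]), (np.float64(50.1), np.float64(72.2), [0.3, 0.18, 0.29]), (np.float64(48.7), np.float64(76.5), [0.29, 0.2, 0.29]), (np.float64(47.3), np.float64(80.7), [0.27, 0.23, 0.28])]
```

jog_arm([
  [[-0.4,-4,1.3],0,5],
  [[-0.4,-3,1],0,5],
  [[-0.4,-3,1],0,5],
  [[-0.4,-4.7,1.5],0,5],
  [[-0.4,-4.7,1.5],0,5],
  [[-0.4,-4.7,1.5],0,5],
  [[-0.4,-4.7,1.5],0,5],
])

```text
t: 14.7
tool_pos: [0.3102, 0.1686, 0.2962]
tool_rot: [2.123, 1.526, -0.698]
contact_force: [-0.4, 0.6, 0.4]
finger_gap: 0.0498
```

```bash
python3 - <<'E'
from h import *
p,R=show()
E
```

```text
t 14.7 p [0.3102 0.1686 0.2962] q [-0.57  -1.017  2.537  0.893  1.775 -0.169] gap 0.0498 F [-0.4  0.6  0.4]
lean 51.4 dir 70.0 y [ 0.952 -0.3    0.054] z [-0.148 -0.609 -0.78 ]
```

jog_arm([
  [[-0.4,-4.7,1.5],0,5],
  [[-0.4,-4.7,1.5],0,5],
  [[-0.4,-4.7,1.5],0,5],
  [[-0.4,-3,1],0,5],
])

```text
t: 15.1
tool_pos: [0.2796, 0.1499, 0.2902]
tool_rot: [2.031, 1.636, -0.753]
contact_force: [0.1, 0.3, -0.7]
finger_gap: 0.0502
```

```bash
python3 - <<'E'
from h import *
p,R=show()
print(((np.array([.5,.0,.30])-p)@R).round(3))
E
```

```text
t 15.1 p [0.2796 0.1499 0.2902] q [-0.661 -1.017  2.537  0.83   1.944 -0.251] gap 0.0502 F [ 0.1  0.3 -0.7]
lean 49.76 dir 77.9 y [ 0.976 -0.217 -0.009] z [-0.147 -0.629 -0.763]
[-0.083  0.248  0.054]
```

jog_arm([
  [[-1,3.1,0.7],0,5],
  [[-1,3.1,0.7],0,5],
  [[-1,3.1,0.7],0,5],
  [[-1,3.1,0.7],0,5],
  [[-1,3.1,0.7],0,5],
  [[-1,3.1,0.7],0,5],
  [[-1,3.1,0.7],0,5],
  [[-1,3.1,0.7],0,5],
  [[0,0,0],0,5],
])

```text
t: 16.0
tool_pos: [0.5086, -0.004, 0.3121]
tool_rot: [2.007, 1.611, -0.731]
contact_force: [-1.1, -0.6, 0.9]
finger_gap: 0.0503
```

```bash
python3 - <<'E'
from h import *
p,R=show()
print(((np.array([.555,.02,.14])-p)@R).round(3),((np.array([.577,.11,.042])-p)@R).round(3))
E
```

```text
t 16.0 p [ 0.5086 -0.004   0.3121] q [-0.62  -0.103  1.931  0.776  1.679 -0.485] gap 0.0503 F [-1.1 -0.6  0.9]
lean 48.82 dir 76.8 y [ 0.978 -0.207  0.025] z [-0.118 -0.648 -0.752]
[0.139 0.036 0.108] [0.273 0.036 0.121]
```

jog_arm([
  [[2.6,0.6,2.1],0.01,5],
  [[2.6,0.6,2.1],0.01,5],
  [[2.6,0.6,2.1],0.01,5],
  [[2.6,0.6,2.1],0,5],
  [[2.6,0.6,2.1],0,5],
  [[2.6,0.6,2.1],0,5],
  [[0,0,0],0,5],
])

```text
t: 16.7
tool_pos: [0.5555, 0.0216, 0.1189]
tool_rot: [2.015, 1.6, -0.746]
contact_force: [0.0, 0.5, -0.7]
finger_gap: 0.0499
```

```bash
python3 - <<'E'
from h import *
p,R=show()
print(((np.array([.577,.11,.042])-p)@R).round(4))
c=r.capture('wrist');P=wpose()
im=c['image'];cv2.imwrite('pics/w4.png',im)
cv2.imwrite('pics/w4c.png',cv2.resize(im[120:260,165:325],None,fx=5,fy=5,interpolation=cv2.INTER_CUBIC)[:, :])
E
```

```text
t 16.7 p [0.5555 0.0216 0.1189] q [-0.527  0.252  1.952  0.827  1.347 -0.683] gap 0.0499 F [ 0.   0.5 -0.7]
lean 48.44 dir 76.3 y [ 0.975 -0.219  0.021] z [-0.13  -0.651 -0.748]
[ 0.1191 -0.     -0.0028]
```

View pics/w4.png

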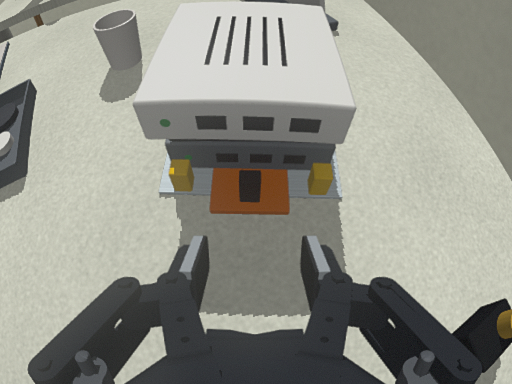

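```bash
python3 - <<'E'
from h import *
im=cv2.imread('pics/w4.png');cv2.imwrite('pics/w4d.png',cv2.resize(im[120:270,190:310],None,fx=4,fy=4,interpolation=cv2.INTER_CUBIC))
E
```

```text
(no output)
```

View pics/w4d.png

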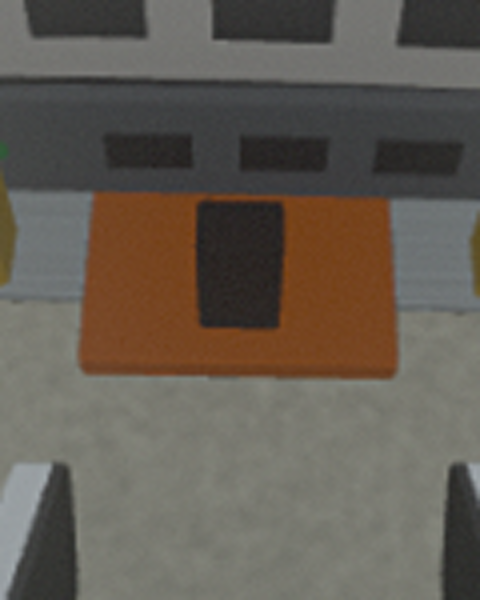

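```bash
python3 - <<'E'
from h import *
c=r.capture('wrist');P=wpose();p,R=P
u=lambda a:((a[0]+.5)/4-.5+190,(a[1]+.5)/4-.5+120)
W=np.array([wonz(c,P,u(a),.014)[:2] for a in[(80,362),(398,364)]]);d=W[1]-W[0];a=np.arctan2(d[1],d[0])+np.pi/2;g=np.array([np.cos(a),np.sin(a)])
print(W,np.hypot(*d),np.degrees(a))
T=np.array([wonz(c,P,u(a),.014)[:2] for a in[(202,326),(278,327)]]);print(T)
t1=W.mean(0)+.016*g;t2=T.mean(0)+.007*g;print(t1,t2)
t=np.r_[t2,.042];print(((t-p)@R).round(4))
print("retract dir in tool (per 1cm)",(-np.r_[g,0]@R).round(3),"up",R[2].round(3))
E
```

```text
[[0.534543   0.10295756]
 [0.61253362 0.08595808]] 0.07982179806806204 77.70366868227994
[[0.56654928 0.10677583]
 [0.58536525 0.10253198]]
[0.57694579 0.11009077] [0.57744804 0.11149332]
[ 0.1237 -0.0034 -0.0017]
retract dir in tool (per 1cm) [-0.747  0.007  0.665] up [-0.664  0.028 -0.747]
```

jog_arm([
  [[2,0,0],0.015,5],
  [[2,0,0],0.012,5],
  [[2,-0.1,0],0,5],
  [[2,0,0],0,5],
  [[2,0,0],0,5],
  [[1.2,0,0],0,5],
  [[0,0,0],0,5],
])

```text
t: 17.5
tool_pos: [0.5886, 0.0979, 0.0678]
tool_rot: [2.029, 1.563, -0.735]
contact_force: [-0.5, 0.7, 0.8]
finger_gap: 0.0501
```

```bash
python3 - <<'E'
from h import *
p,R=show()
print(((np.array([.577,.1105,.042])-p)@R).round(4))
c=r.capture('wrist')
im=c['image'];cv2.imwrite('pics/w5.png',im)
E
```

```text
t 17.5 p [0.5886 0.0979 0.0678] q [-0.371  0.362  1.934  0.94   1.169 -0.685] gap 0.0501 F [-0.5  0.7  0.8]
lean 48.26 dir 73.9 y [ 0.97  -0.239  0.044] z [-0.128 -0.655 -0.745]
[ 0.0238 -0.0154  0.0124]
```

View pics/w5.png

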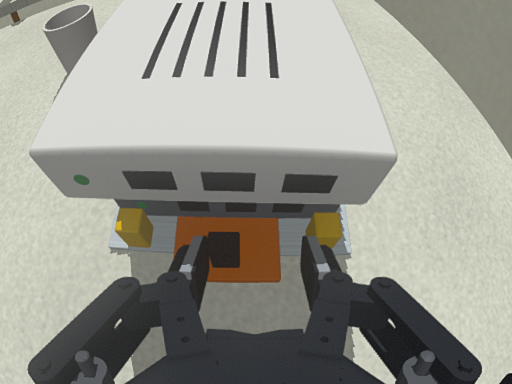

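jog_arm([
  [[0,-0.8,0.6],0.01,5],
  [[0,-0.8,0.6],0.01,5],
  [[0,0,0],0.01,5],
])

```text
t: 17.85
tool_pos: [0.5721, 0.0911, 0.0609]
tool_rot: [2.053, 1.555, -0.761]
contact_force: [-0.3, 0.1, 0.6]
finger_gap: 0.0502
```

```bash
python3 - <<'E'
from h import *
p,R=show()
print(((np.array([.577,.1105,.042])-p)@R).round(4))
E
```

```text
t 17.85 p [0.5721 0.0911 0.0609] q [-0.395  0.345  1.974  0.939  1.165 -0.69 ] gap 0.0502 F [-0.3  0.1  0.6]
lean 48.23 dir 73.5 y [ 0.965 -0.261  0.026] z [-0.156 -0.648 -0.745]
[ 0.0275 -0.0009  0.0007]
```

jog_arm([
  [[1.4,-0.2,0.15],0,5],
  [[1.4,-0.2,0.15],0,5],
  [[0,0,0],0,5],
])

```text
t: 18.15
tool_pos: [0.5737, 0.1106, 0.0383]
tool_rot: [2.055, 1.553, -0.762]
contact_force: [-0.6, 0.1, -0.4]
finger_gap: 0.0499
```

```bash
python3 - <<'E'
from h import *
p,R=show()
print(((np.array([.577,.1105,.042])-p)@R).round(4))
c=r.capture('wrist')
im=c['image'];cv2.imwrite('pics/w6.png',im)
c=r.capture('scene')
cv2.imwrite('pics/s6.png',cv2.resize(c['image'][80:220,190:360],None,fx=4.5,fy=4))
E
```

```text
t 18.15 p [0.5737 0.1106 0.0383] q [-0.358  0.39   1.974  0.976  1.117 -0.711] gap 0.0499 F [-0.6  0.1 -0.4]
lean 48.24 dir 73.4 y [ 0.964 -0.264  0.025] z [-0.158 -0.648 -0.745]
[-0.0019  0.0033 -0.0032]
```

View pics/w6.png

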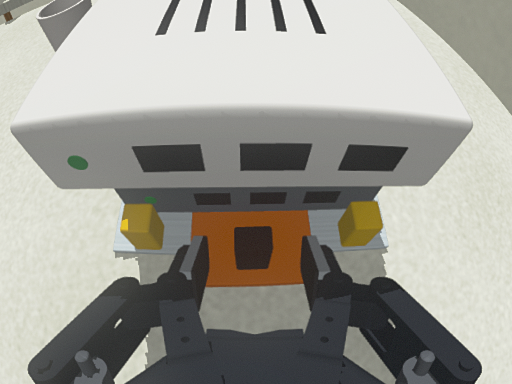

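View pics/s6.png

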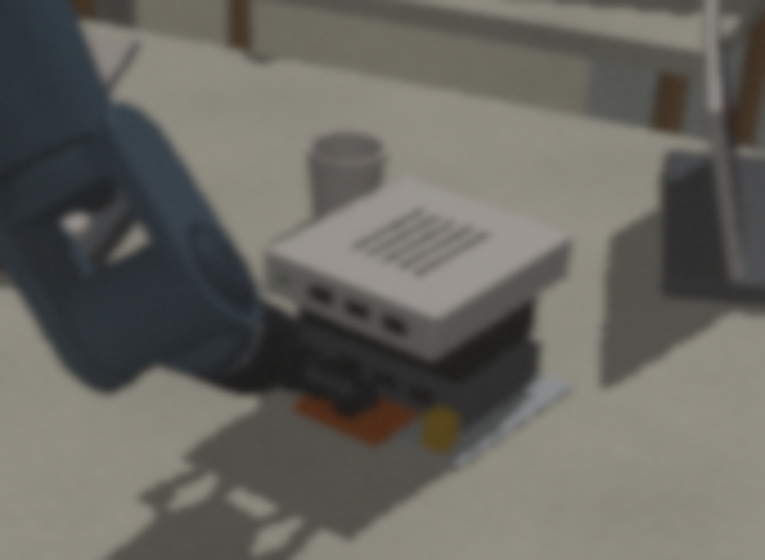

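jog_arm([
  [[-0.2,0.3,-0.3],0,3.2],
  [[0,0,0],0,2.6],
  [[0,0,0],0,1.5],
  [[0,0,0],0,1.5],
  [[0,0,0],0,1.5],
], newtons=60)

```text
t: 18.75
tool_pos: [0.5779, 0.1096, 0.0438]
tool_rot: [2.054, 1.552, -0.759]
contact_force: [0.5, 0.9, -0.3]
finger_gap: 0.0166
```

```bash
python3 - <<'E'
from h import *
p,R=show()
g=np.array([np.cos(np.radians(76.5)),np.sin(np.radians(76.5)),0])
print("retract/cm",(-g@R).round(3),"up",R[2].round(3),r.observe()['moment'].round(2))
c=r.capture('wrist')
im=c['image'];cv2.imwrite('pics/w7.png',im)
E
```

```text
t 18.75 p [0.5779 0.1096 0.0438] q [-0.357  0.385  1.965  0.971  1.123 -0.701] gap 0.0166 F [ 0.5  0.9 -0.3]
lean 48.22 dir 73.3 y [ 0.964 -0.263  0.028] z [-0.155 -0.648 -0.745]
retract/cm [-0.745  0.03   0.667] up [-0.666  0.028 -0.745] [-0.35  0.16  0.13]
```

View pics/w7.png

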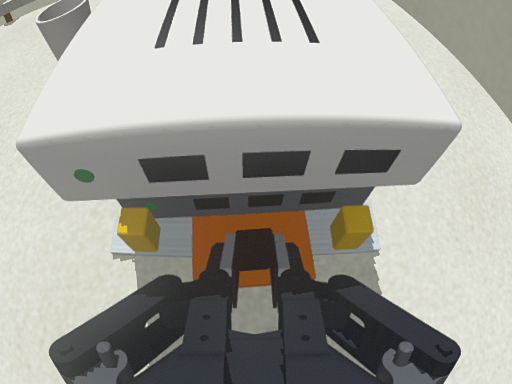

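jog_arm([
  [[0,0,0],0,1],
  [[0,0,0],0,1],
  [[-0.22,0,0.2],0,1],
  [[-0.22,0,0.2],0,1],
  [[-0.22,0,0.2],0,1],
  [[-0.22,0,0.2],0,1],
], newtons=80)

```text
t: 19.4
tool_pos: [0.5746, 0.099, 0.0439]
tool_rot: [2.057, 1.554, -0.758]
contact_force: [2.5, 4.7, -2.5]
finger_gap: 0.0156
```

```bash
python3 - <<'E'
from h import *
p,R=show()
c=r.capture('wrist')
im=c['image'];cv2.imwrite('pics/w8.png',im)
E
```

```text
t 19.4 p [0.5746 0.099  0.0439] q [-0.38   0.383  1.969  0.963  1.137 -0.713] gap 0.0156 F [ 2.5  4.7 -2.5]
lean 48.41 dir 73.4 y [ 0.964 -0.264  0.026] z [-0.156 -0.646 -0.748]
```

View pics/w8.png

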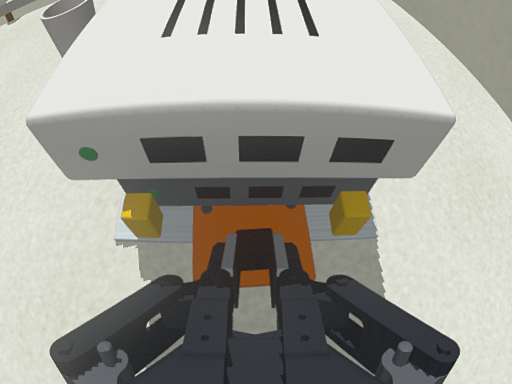

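jog_arm([
  [[-0.24,0,0.21],0,1],
  [[-0.24,0,0.21],0,1],
  [[-0.24,0,0.21],0,1],
  [[-0.24,0,0.21],0,1],
  [[-0.24,0,0.21],0,1],
  [[-0.24,0,0.21],0,1],
  [[-0.24,0,0.21],0,1],
  [[-0.24,0,0.21],0,1],
])

```text
t: 20.25
tool_pos: [0.5664, 0.0766, 0.0439]
tool_rot: [2.062, 1.561, -0.755]
contact_force: [2.1, 6.8, -3.0]
finger_gap: 0.0152
```

```bash
python3 - <<'E'
from h import *
p,R=show()
g=np.array([np.cos(np.radians(76.5)),np.sin(np.radians(76.5)),0]);l=np.array([-g[1],g[0],0])
d=p-[.5779,.1096,.0438];print(d@g,d@l)
c=r.capture('wrist')
im=c['image'];cv2.imwrite('pics/w9.png',im)
E
```

```text
t 20.25 p [0.5664 0.0766 0.0439] q [-0.428  0.381  1.976  0.943  1.17  -0.738] gap 0.0152 F [ 2.1  6.8 -3. ]
lean 48.82 dir 73.6 y [ 0.964 -0.263  0.022] z [-0.157 -0.64  -0.752]
-0.034826232552446275 0.0034879097121613776
```

View pics/w9.png

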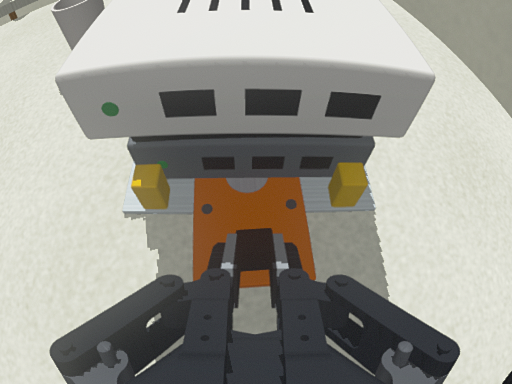

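jog_arm([
  [[-0.24,0.04,0.21],0,1],
  [[-0.24,0.04,0.21],0,1],
  [[-0.24,0.04,0.21],0,1],
  [[-0.24,0.04,0.21],0,1],
  [[-0.24,0.04,0.21],0,1],
  [[-0.24,0.04,0.21],0,1],
  [[-0.24,0.04,0.21],0,1],
  [[-0.24,0.04,0.21],0,1],
  [[-0.24,0.04,0.21],0,1],
  [[-0.24,0.04,0.21],0,1],
])

```text
t: 21.3
tool_pos: [0.5602, 0.046, 0.0439]
tool_rot: [2.065, 1.569, -0.751]
contact_force: [0.7, 1.3, -1.1]
finger_gap: 0.0155
```

```bash
cat >> h.py <<'E'
def dr():
    p,R=show();g=np.array([np.cos(np.radians(76.5)),np.sin(np.radians(76.5)),0]);l=np.array([-g[1],g[0],0])
    d=p-[.5779,.1096,.0438];print("along",(d@g).round(4),"lat",(d@l).round(4))
E
python3 - <<'E'
from h import *
dr()
cv2.imwrite('pics/w10.png',r.capture('wrist')['image'])
E
```

```text
t 21.3 p [0.5602 0.046  0.0439] q [-0.489  0.388  1.97   0.913  1.211 -0.766] gap 0.0155 F [ 0.7  1.3 -1.1]
lean 49.18 dir 73.9 y [ 0.965 -0.261  0.019] z [-0.157 -0.635 -0.757]
along -0.066 lat 0.0024
```

View pics/w10.png

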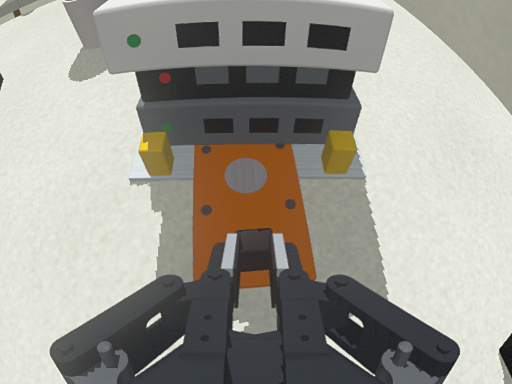

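jog_arm([
  [[-0.24,0.02,0.21],0,1],
  [[-0.24,0.02,0.21],0,1],
  [[-0.24,0.02,0.21],0,1],
  [[-0.24,0.02,0.21],0,1],
  [[-0.24,0.02,0.21],0,1],
  [[-0.24,0.02,0.21],0,1],
  [[-0.24,0.02,0.21],0,1],
  [[-0.24,0.02,0.21],0,1],
  [[-0.24,0.02,0.21],0,1],
  [[-0.24,0.02,0.21],0,1],
])

```text
t: 22.35
tool_pos: [0.5535, 0.0107, 0.0436]
tool_rot: [2.065, 1.566, -0.752]
contact_force: [0.2, -0.1, -0.9]
finger_gap: 0.0151
```

```bash
python3 - <<'E'
from h import *
dr()
cv2.imwrite('pics/w11.png',r.capture('wrist')['image'])
E
```

```text
t 22.35 p [0.5535 0.0107 0.0436] q [-0.554  0.394  1.961  0.876  1.246 -0.794] gap 0.0151 F [ 0.2 -0.1 -0.9]
lean 49.09 dir 73.8 y [ 0.965 -0.262  0.02 ] z [-0.157 -0.636 -0.755]
along -0.1019 lat 0.0006
```

View pics/w11.png

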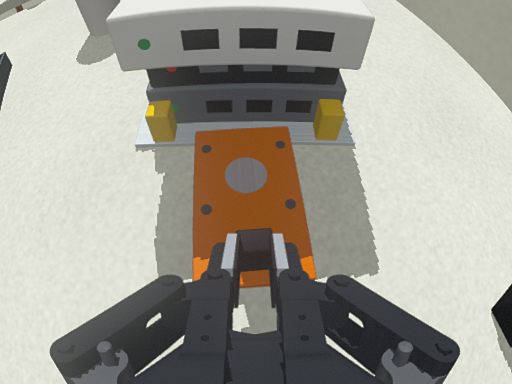

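jog_arm([
  [[-0.5,0.02,0.45],0,1],
  [[-0.7,0.02,0.6],0,1],
  [[-0.7,0.02,0.6],0,1],
  [[-0.4,0,0.3],0,1],
  [[0,0,0],0,1],
], newtons=100)

```text
t: 22.9
tool_pos: [0.5456, -0.0224, 0.0437]
tool_rot: [2.065, 1.564, -0.754]
contact_force: [0.0, -0.6, -1.3]
finger_gap: 0.014
```

```bash
python3 - <<'E'
from h import *
dr()
c=r.capture('wrist');im=c['image']
cv2.imwrite('pics/w12.png',im);cv2.imwrite('pics/w12c.png',cv2.resize(im[100:300,170:330],None,fx=3.5,fy=3,interpolation=cv2.INTER_CUBIC))
P=wpose();np.savez('w12.npz',p=P[0],R=P[1])
hsv=cv2.cvtColor(im,cv2.COLOR_BGR2HSV);m=cv2.inRange(hsv,(3,150,60),(18,255,255))
cn=max(cv2.findContours(m,0,cv2.CHAIN_APPROX_NONE)[0],key=cv2.contourArea)
ap=cv2.approxPolyDP(cv2.convexHull(cn),4,True)[:,0];print(ap.tolist())
for a in ap: print(a,wonz(c,P,a,.014).round(4))
E
```

```text
t 22.9 p [ 0.5456 -0.0224  0.0437] q [-0.616  0.401  1.95   0.841  1.28  -0.82 ] gap 0.014 F [ 0.  -0.6 -1.3]
lean 49.0 dir 73.7 y [ 0.964 -0.264  0.021] z [-0.158 -0.637 -0.754]
along -0.1359 lat 0.0005
[[287, 132], [315, 279], [194, 280], [197, 137]]
[287 132] [0.603 0.078 0.014]
[315 279] [ 0.5813 -0.0449  0.014 ]
[194 280] [ 0.5061 -0.0254  0.014 ]
[197 137] [0.5284 0.0916 0.014 ]
```

View pics/w12.png

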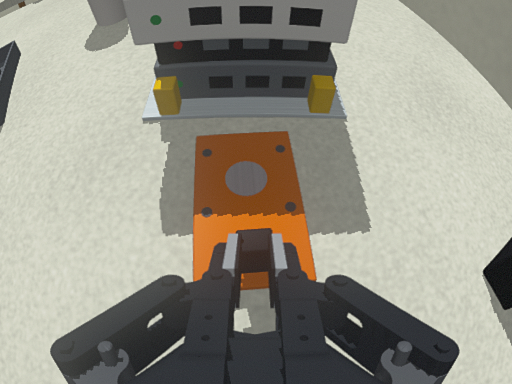

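```bash
python3 - <<'E'
from h import *
c=r.capture('wrist');P=wpose()
im=c['image'];cv2.imwrite('pics/w12d.png',cv2.resize(im[60:160,130:360],None,fx=3.4,fy=3.4,interpolation=cv2.INTER_CUBIC))
ct=r.capture('top');cv2.imwrite('pics/t12.png',cv2.resize(ct['image'][150:290,160:330],None,fx=4.5,fy=4,interpolation=cv2.INTER_CUBIC))
E
```

```text
(no output)
```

View pics/w12d.png

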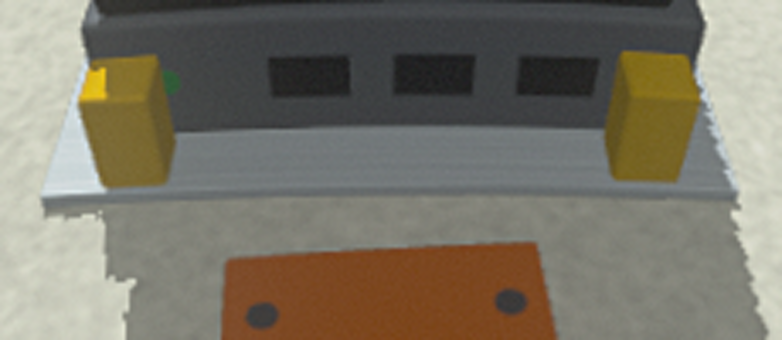

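View pics/t12.png

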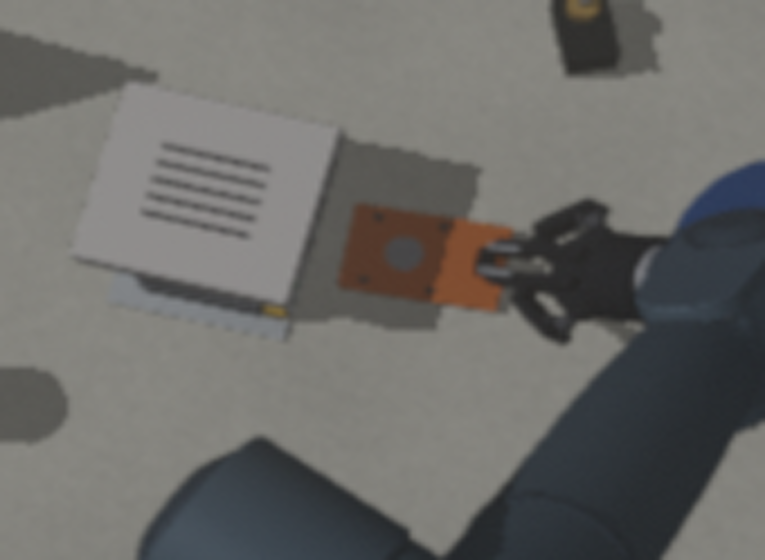

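jog_arm([
  [[-1.3,0,0.6],0,1],
  [[-1.5,0,1],0,1],
  [[-1.8,0,0.3],0,1],
  [[-2,0,-1.5],0,1],
  [[-2,0,-2.3],0,1],
  [[-2,0,-2.3],0,1],
  [[-2,0,-2.3],0,1],
  [[-2,0,-2.3],0,1],
  [[-2,0,-2.3],0,1],
  [[-2,0,-2.3],0,1],
])

```text
t: 24.05
tool_pos: [0.5225, -0.0776, 0.2763]
tool_rot: [2.066, 1.57, -0.762]
contact_force: [0.8, -0.2, -1.3]
finger_gap: 0.014
```

```bash
python3 - <<'E'
from h import *
from kin import *
p,R=show();q=r.observe()['joint_pos']
c=r.capture('wrist');cv2.imwrite('pics/w13.png',c['image'])
T=Rn.from_euler('z',31.5,degrees=True).as_matrix()@np.load('w12.npz')['R']
print("target err",Rn.from_matrix(R.T@T).as_rotvec().round(3),"board joint",ik(np.array([.558,-.327,.06]),T,np.array([-.8,.8,1.2,.3,1.8,-1.2]))[0].round(2))
for t in([.44,.12,.32],[.42,.06,.32],[.40,.0,.32]):
  x0,f=ik(np.array(t),R,q)
  for ddir in ((-1,.15,-.3),(-1,0,0),(-1,0,-.3),(-1,-.2,-.2)):
    u=np.array(ddir)/np.linalg.norm(ddir);x=x0;out=[]
    for i in range(26):
        pp,RR=fkt(x);x,_=ik(pp+.05*u,RR,x)
        if i%4==3: RR=fkt(x)[1];out.append((np.degrees(np.arccos(-RR[2,0])).round(1),np.degrees(np.arctan2(RR[1,0],RR[0,0])).round(1),RR[2,1].round(2),fkt(x)[0].round(2).tolist()))
    print(t,ddir,x.round(2),*out)
E
```

```text
t 24.05 p [ 0.5225 -0.0776  0.2763] q [-0.725  0.025  1.877  0.753  1.666 -0.558] gap 0.014 F [ 0.8 -0.2 -1.3]
lean 49.0 dir 74.1 y [ 0.965 -0.263  0.012] z [-0.164 -0.635 -0.755]
target err [-0.367  0.009 -0.409] board joint [-0.84  0.85  1.2   0.36  1.87 -1.17]
[0.44, 0.12, 0.32] (-1, 0.15, -0.3) [-0.85 -1.02  2.54  0.19  2.46 -0.76] (np.float64(48.3), np.float64(76.0), np.float64(-0.0), [0.28, 0.14, 0.28]) (np.float64(46.8), np.float64(85.3), np.float64(-0.08), [0.25, 0.14, 0.28]) (np.float64(46.1), np.float64(94.5), np.float64(-0.16), [0.22, 0.13, 0.28]) (np.float64(46.2), np.float64(103.4), np.float64(-0.24), [0.19, 0.13, 0.28]) (np.float64(46.9), np.float64(111.7), np.float64(-0.31), [0.16, 0.11, 0.28]) (np.float64(48.2), np.float64(118.8), np.float64(-0.37), [0.14, 0.09, 0.28])
[0.44, 0.12, 0.32] (-1, 0, 0) [-2.96  0.44  1.33 -0.88  1.65 -2.71] (np.float64(49.1), np.float64(76.2), np.float64(-0.01), [0.27, 0.11, 0.32]) (np.float64(50.7), np.float64(83.5), np.float64(-0.07), [0.2, 0.03, 0.32]) (np.float64(52.4), np.float64(85.5), np.float64(-0.09), [0.03, -0.04, 0.32]) (np.floa
[... 4841 characters left out ...]
-0.08, 0.14]) (np.float64(49.2), np.float64(76.7), np.float64(-0.01), [-0.53, -0.08, 0.09]) (np.float64(49.2), np.float64(76.7), np.float64(-0.01), [-0.72, -0.08, 0.03])
[0.4, 0.0, 0.32] (-1, -0.2, -0.2) [-2.8   1.46  0.13 -0.75  2.   -2.71] (np.float64(49.0), np.float64(74.1), np.float64(0.01), [0.21, -0.04, 0.28]) (np.float64(49.0), np.float64(74.3), np.float64(0.01), [0.02, -0.08, 0.25]) (np.float64(49.0), np.float64(74.3), np.float64(0.01), [-0.18, -0.12, 0.21]) (np.float64(49.0), np.float64(74.3), np.float64(0.01), [-0.37, -0.16, 0.17]) (np.float64(49.0), np.float64(74.3), np.float64(0.01), [-0.56, -0.2, 0.13]) (np.float64(49.0), np.float64(74.3), np.float64(0.01), [-0.75, -0.24, 0.09])
```

View pics/w13.png

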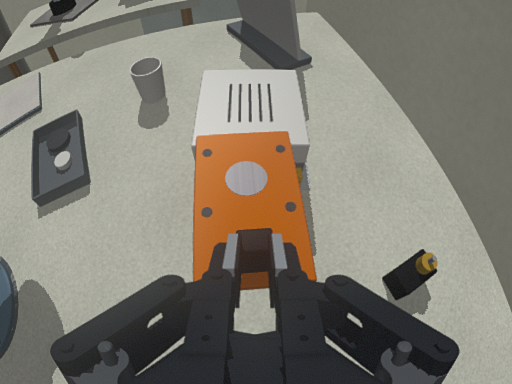

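jog_arm([
  [[1.8,0,2],0,1],
  [[1.8,0,2],0,1],
  [[1.8,0,2],0,1],
  [[1.8,0,2],0,1],
  [[1.8,0,2],0,1],
  [[1.8,0,2],0,1],
  [[1.8,0,2],0,1],
  [[1.2,0,1.4],0,1],
  [[0.6,0,0.7],0,1],
])

```text
t: 25.0
tool_pos: [0.5334, -0.089, 0.0708]
tool_rot: [2.054, 1.54, -0.748]
contact_force: [0.0, 0.3, -1.2]
finger_gap: 0.014
```

```bash
python3 - <<'E'
from h import *
p,R=show()
E
```

```text
t 25.0 p [ 0.5334 -0.089   0.0708] q [-0.727  0.366  1.919  0.769  1.364 -0.845] gap 0.014 F [ 0.   0.3 -1.2]
lean 48.23 dir 72.5 y [ 0.964 -0.264  0.041] z [-0.147 -0.651 -0.745]
```

jog_arm([
  [[0.8,0,0.9],0.015,1],
  [[0.6,0,0.7],0.012,1],
  [[0.2,0,0.2],0,1],
  [[0.15,0,0.15],0,1],
  [[0.1,0,0.1],0,1],
])

```text
t: 25.5
tool_pos: [0.5353, -0.091, 0.043]
tool_rot: [2.075, 1.535, -0.773]
contact_force: [0.5, 0.8, -0.9]
finger_gap: 0.0144
```

```bash
python3 - <<'E'
from h import *
p,R=show()
E
```

```text
t 25.5 p [ 0.5353 -0.091   0.043 ] q [-0.728  0.425  1.909  0.777  1.328 -0.853] gap 0.0144 F [ 0.5  0.8 -0.9]
lean 48.2 dir 72.3 y [ 0.959 -0.284  0.022] z [-0.174 -0.644 -0.745]
```

jog_arm([
  [[0.1,0,0.12],0,1],
  [[0.1,0,0.12],0,1],
  [[0.1,0,0.1],0,1],
])

```text
t: 25.8
tool_pos: [0.5362, -0.0915, 0.0395]
tool_rot: [2.074, 1.534, -0.771]
contact_force: [-0.8, 1.0, -0.6]
finger_gap: 0.0142
```

```bash
python3 - <<'E'
from h import *
p,R=show()
E
```

```text
t 25.8 p [ 0.5362 -0.0915  0.0395] q [-0.728  0.433  1.906  0.779  1.322 -0.859] gap 0.0142 F [-0.8  1.  -0.6]
lean 48.17 dir 72.2 y [ 0.959 -0.284  0.025] z [-0.172 -0.645 -0.745]
```

jog_arm([
  [[0.08,0,0.09],0,1],
  [[0.07,0,0.08],0,1],
  [[0.07,0,0.08],0,1],
])

```text
t: 26.1
tool_pos: [0.5366, -0.0915, 0.0388]
tool_rot: [2.075, 1.538, -0.765]
contact_force: [-2.9, -1.4, 7.4]
finger_gap: 0.0143
```

```bash
python3 - <<'E'
from h import *
p,R=show()
c=r.capture('scene');cv2.imwrite('pics/s14.png',cv2.resize(c['image'][120:260,180:320],None,fx=5,fy=4.2,interpolation=cv2.INTER_CUBIC))
E
```

```text
t 26.1 p [ 0.5366 -0.0915  0.0388] q [-0.728  0.438  1.903  0.781  1.326 -0.863] gap 0.0143 F [-2.9 -1.4  7.4]
lean 48.45 dir 72.4 y [ 0.959 -0.281  0.025] z [-0.168 -0.642 -0.748]
```

View pics/s14.png

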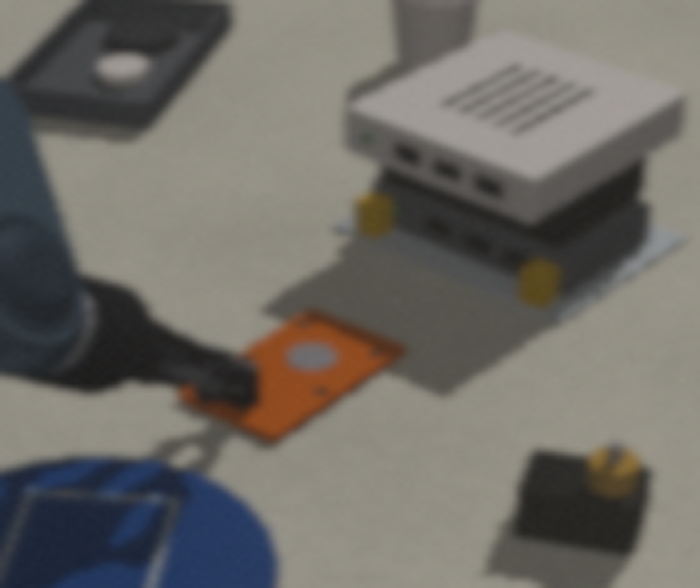

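jog_arm([
  [[0,0,0],0,5],
  [[0,0,0],0,5],
  [[0,0,0],0,5],
  [[-2.5,0,0],0,5],
  [[-2.5,0,0],0,5],
  [[-3,0,0],0,5],
  [[-3,0,-2],0,5],
  [[-2,-1,-4],0,5],
  [[-1,-1,-4.5],0,5],
  [[0,-1,-4.5],0,5],
])

```text
t: 27.15
tool_pos: [0.4994, -0.0885, 0.2455]
tool_rot: [2.085, 1.542, -0.772]
contact_force: [0.9, 0.1, -0.4]
finger_gap: 0.0497
```

jog_arm([
  [[0,-1,-4.5],0,5],
  [[0,-2,-4.5],0,5],
  [[0,-2,-4.5],0,5],
  [[0,-3,-4],0,5],
  [[0,-3,-4],0,5],
])

```text
t: 27.65
tool_pos: [0.4324, 0.0818, 0.4086]
tool_rot: [2.087, 1.539, -0.769]
contact_force: [1.4, 0.4, 0.5]
finger_gap: 0.05
```

```bash
python3 - <<'E'
from h import *
p,R=show()
print(((np.array([.3,.5,.45])-p)@R).round(3),((np.array([.075,.6,.42])-p)@R).round(3))
c=r.capture('wrist');cv2.imwrite('pics/w15.png',c['image'])
E
```

```text
t 27.65 p [0.4324 0.0818 0.4086] q [-0.564 -0.492  2.06   0.835  1.764 -0.193] gap 0.05 F [1.4 0.4 0.5]
lean 48.75 dir 72.3 y [ 0.957 -0.289  0.018] z [-0.177 -0.635 -0.752]
[ 0.242 -0.247 -0.273] [ 0.282 -0.492 -0.274]
```

View pics/w15.png

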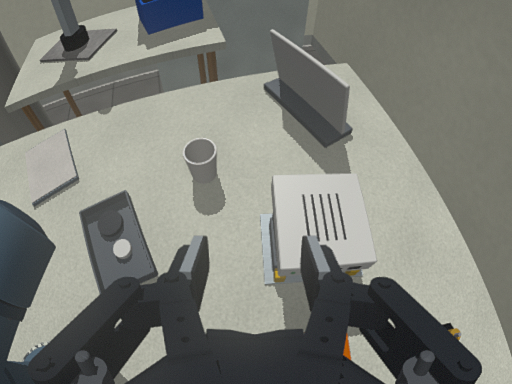

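jog_arm([
  [[2.4,-2.5,-2.7],0,5],
  [[2.4,-2.5,-2.7],0,5],
  [[2.4,-2.5,-2.7],0,5],
  [[2.4,-2.5,-2.7],0,5],
  [[2.4,-2.5,-2.7],0,5],
  [[2.4,-2.5,-2.7],0,5],
  [[2.4,-2.5,-2.7],0,5],
  [[2.4,-2.5,-2.7],0,5],
  [[2.4,-2.5,-2.7],0,5],
  [[1.5,-3.5,-1.5],0,5],
])

```text
t: 28.7
tool_pos: [0.2725, 0.5019, 0.4522]
tool_rot: [2.092, 1.522, -0.744]
contact_force: [0.2, 0.5, -0.9]
finger_gap: 0.05
```

jog_arm([
  [[0.7,-4.1,0],0,5],
  [[0.7,-4.1,0],0,5],
  [[0.7,-4.1,0],0,5],
  [[0.7,-4.1,0],0,5],
])

```text
t: 29.1
tool_pos: [0.1157, 0.5733, 0.4266]
tool_rot: [2.09, 1.526, -0.743]
contact_force: [0.4, -0.2, -1.1]
finger_gap: 0.0498
```

```bash
cat > psim.py <<'E'
from h import *
from kin import *
def psim(dirs,n=30,k=5,t=None):
    p,R=wpose();q=r.observe()['joint_pos']
    for dd in dirs:
        u=np.array(dd)/np.linalg.norm(dd);x=q;out=[]
        for i in range(n):
            pp,RR=fkt(x);x,_=ik(pp+.05*u,RR,x)
            if i%k==k-1: RR=fkt(x)[1];out.append((round(np.degrees(np.arccos(-RR[2,0])),1),round(np.degrees(np.arctan2(RR[1,0],RR[0,0])),1),fkt(x)[0].round(2).tolist()))
        print(dd,(5*u@R).round(1),x.round(2),*out)
E
python3 - <<'E'
from psim import *
show()
psim([(-.3,-.95,0),(-.3,-.95,-.3),(-.3,-.95,.3),(-.2,-.97,0),(-.4,-.9,0)])
E
```

```text
t 29.1 p [0.1157 0.5733 0.4266] q [ 1.145 -0.483  2.026  0.108  0.745  1.375] gap 0.0498 F [ 0.4 -0.2 -1.1]
lean 49.22 dir 71.1 y [ 0.956 -0.29   0.04 ] z [-0.161 -0.634 -0.756]
(-0.3, -0.95, 0) [-3.8 -0.1  3.3] [ 3.13 -0.72  1.76 -0.62  2.33  2.74] (np.float64(47.0), np.float64(69.4), [0.03, 0.41, 0.44]) (np.float64(43.8), np.float64(63.2), [-0.11, 0.28, 0.47]) (np.float64(41.9), np.float64(63.6), [-0.14, 0.11, 0.49]) (np.float64(38.0), np.float64(63.0), [-0.12, 0.05, 0.53]) (np.float64(34.9), np.float64(60.1), [-0.13, 0.02, 0.57]) (np.float64(31.0), np.float64(54.2), [-0.17, -0.0, 0.6])
(-0.3, -0.95, -0.3) [-2.7 -0.1  4.2] [ 2.89 -1.    2.54 -0.31  1.74  2.74] (np.float64(47.2), np.float64(69.4), [0.04, 0.42, 0.36]) (np.float64(44.4), np.float64(62.7), [-0.1, 0.32, 0.29]) (np.float64(39.9), np.float64(60.9), [-0.16, 0.18, 0.26]) (np.float64(33.0), np.float64(59.0), [-0.17, 0.12, 0.24]) (np.float64(26.1), np.float64(56.3), [-0.18, 0.06, 0.22]) (np.float64(19.1), np.float64(51.5), [-0.19, 0.01, 0.21])
(-0.3, -0.95, 0.3) [-4.6  0.   2. ] [ 3.13  0.2   0.33 -0.95  2.81  2.57] (np.float
[... 473 characters left out ...]
float64(40.7), np.float64(63.1), [-0.02, 0.34, 0.49]) (np.float64(39.7), np.float64(58.8), [-0.13, 0.14, 0.51]) (np.float64(36.5), np.float64(57.6), [-0.09, 0.05, 0.54]) (np.float64(33.4), np.float64(53.2), [-0.07, 0.01, 0.57]) (np.float64(31.0), np.float64(46.7), [-0.07, -0.01, 0.61])
(-0.4, -0.9, 0) [-3.8 -0.6  3.2] [ 3.13 -0.45  1.6  -0.57  2.18  2.74] (np.float64(47.5), np.float64(69.4), [0.0, 0.4, 0.44]) (np.float64(46.0), np.float64(65.6), [-0.15, 0.23, 0.45]) (np.float64(42.6), np.float64(67.6), [-0.16, 0.11, 0.48]) (np.float64(38.6), np.float64(68.1), [-0.17, 0.06, 0.53]) (np.float64(35.0), np.float64(66.0), [-0.22, 0.03, 0.57]) (np.float64(30.3), np.float64(60.9), [-0.3, 0.01, 0.6])
```

```bash
cat > ps2.py <<'E'
from psim import *
def s2(j1t,dz,k=2.,n=30):
    x=r.observe()['joint_pos'];out=[]
    for i in range(n):
        pp,RR=fkt(x);a=x[0]
        u=np.array([-np.cos(j1t),-np.sin(j1t),dz])+k*(x[0]-j1t)*np.array([np.sin(a),-np.cos(a),0]);u/=np.linalg.norm(u)
        if i%5==0: out.append((round(np.degrees(np.arccos(-RR[2,0])),1),round(np.degrees(np.arctan2(RR[1,0],RR[0,0])),1),pp.round(2).tolist(),x[[0,1,2,4]].round(2).tolist(),(5*u@RR).round(1).tolist()))
        x,_=ik(pp+.05*u,RR,x)
    print(j1t,dz,k);[print('   ',*o) for o in out]
E
python3 - <<'E'
from ps2 import *
for a,b in((1.24,-.3),(1.24,0),(1.24,-.8),(1.15,-.3)): s2(a,b)
s2(1.24,-.3,5)
E
```

```text
1.24 -0.3 2.0
    49.2 71.1 [0.12, 0.57, 0.43] [1.14, -0.48, 2.03, 0.75] [-2.6, -1.1, 4.1]
    47.8 69.4 [-0.0, 0.41, 0.36] [1.37, -1.02, 2.41, 0.93] [-2.4, 1.1, 4.2]
    44.2 59.8 [-0.04, 0.36, 0.29] [1.66, -1.02, 2.51, 1.03] [-0.6, 3.6, 3.4]
    40.8 47.9 [-0.02, 0.32, 0.26] [1.69, -1.02, 2.54, 1.17] [0.3, 3.8, 3.3]
    38.3 34.7 [-0.0, 0.29, 0.25] [1.68, -1.02, 2.54, 1.31] [1.0, 3.7, 3.2]
    37.3 20.8 [0.01, 0.26, 0.25] [1.67, -1.02, 2.54, 1.45] [1.7, 3.5, 3.2]
1.24 0 2.0
    49.2 71.1 [0.12, 0.57, 0.43] [1.14, -0.48, 2.03, 0.75] [-3.7, -1.1, 3.2]
    47.7 69.4 [-0.01, 0.4, 0.44] [1.38, -1.02, 2.27, 1.07] [-3.5, 1.3, 3.3]
    43.1 59.7 [-0.04, 0.33, 0.48] [1.67, -1.02, 2.16, 1.37] [-1.6, 4.0, 2.5]
    40.0 48.1 [-0.02, 0.26, 0.55] [1.71, -1.02, 2.02, 1.64] [-0.6, 4.4, 2.3]
    38.7 36.6 [-0.0, 0.18, 0.63] [1.77, -1.02, 1.85, 1.91] [0.4, 4.6, 1.9]
    40.7 28.9 [0.03, 0.07, 0.71] [2.06, -1.02, 1.68, 2.21] [2.6, 4.2, -0.7]
1.24 -0.8 2.0
    49.2 71.1 [0.12, 0.57, 0.43] [1.14, -0.48, 2.03, 0.75] [-0.9, -1.0, 4.8]
    48.3 70.6 [0.02, 0.42, 0.28] [1.26, -1.02, 2.54, 0.78] [-0.8, -0.1
[... 539 characters left out ...]
 3.4, 3.6]
    39.8 48.4 [-0.01, 0.33, 0.26] [1.61, -1.02, 2.54, 1.13] [0.1, 3.6, 3.5]
    36.7 34.9 [0.01, 0.3, 0.25] [1.6, -1.02, 2.54, 1.28] [0.8, 3.5, 3.5]
    35.2 20.4 [0.02, 0.26, 0.25] [1.59, -1.02, 2.54, 1.42] [1.5, 3.3, 3.4]
1.24 -0.3 5
    49.2 71.1 [0.12, 0.57, 0.43] [1.14, -0.48, 2.03, 0.75] [-2.4, -2.3, 3.7]
    47.9 69.5 [-0.0, 0.41, 0.36] [1.37, -1.02, 2.41, 0.93] [-2.0, 2.6, 3.8]
    43.0 61.0 [0.01, 0.39, 0.3] [1.38, -1.02, 2.48, 0.97] [-1.3, 3.0, 3.8]
    38.3 50.5 [0.03, 0.36, 0.25] [1.38, -1.02, 2.54, 1.04] [-0.6, 3.0, 4.0]
    33.8 37.5 [0.05, 0.32, 0.24] [1.37, -1.02, 2.54, 1.18] [0.1, 2.9, 4.1]
    30.8 21.8 [0.06, 0.28, 0.23] [1.37, -1.02, 2.54, 1.33] [0.8, 2.8, 4.1]
```

```bash
cat > ps3.py <<'E'
from psim import *
def s3(off,dz,x=None,n=40,pr=5):
    x=r.observe()['joint_pos'] if x is None else x;out=[]
    for i in range(n):
        pp,RR=fkt(x);a=x[0]+off
        u=np.array([-np.cos(a),-np.sin(a),dz]);u/=np.linalg.norm(u)
        if i%pr==0: out.append((round(np.degrees(np.arccos(-RR[2,0])),1),round(np.degrees(np.arctan2(RR[1,0],RR[0,0])),1),pp.round(2).tolist(),x[[0,1,2,4]].round(2).tolist(),(5*u@RR).round(1).tolist()))
        x,_=ik(pp+.05*u,RR,x)
    print(off,dz);[print('   ',*o) for o in out]
E
python3 - <<'E'
from ps3 import *
for a,b in((0,-.3),(.1,-.3),(.2,-.3),(0,-.6),(.2,-.6)): s3(a,b,n=26)
E
```

```text
0 -0.3
    49.2 71.1 [0.12, 0.57, 0.43] [1.14, -0.48, 2.03, 0.75] [-2.7, -0.7, 4.2]
    47.6 69.4 [0.01, 0.41, 0.36] [1.33, -1.02, 2.41, 0.93] [-2.5, 0.3, 4.3]
    45.0 60.5 [-0.09, 0.32, 0.29] [1.93, -1.02, 2.51, 1.16] [-1.2, 3.0, 3.8]
    44.0 50.0 [-0.12, 0.2, 0.27] [2.38, -1.02, 2.54, 1.56] [0.8, 4.2, 2.7]
    43.5 38.5 [-0.1, 0.15, 0.27] [2.47, -1.02, 2.54, 1.77] [1.8, 3.9, 2.5]
    45.2 28.2 [-0.08, 0.11, 0.27] [2.56, -1.02, 2.54, 1.95] [2.6, 3.5, 2.4]
0.1 -0.3
    49.2 71.1 [0.12, 0.57, 0.43] [1.14, -0.48, 2.03, 0.75] [-2.7, -0.2, 4.2]
    47.3 69.4 [0.03, 0.42, 0.36] [1.25, -1.02, 2.4, 0.93] [-2.5, 0.4, 4.3]
    43.8 60.6 [-0.06, 0.35, 0.29] [1.75, -1.02, 2.5, 1.08] [-1.3, 2.7, 4.0]
    42.3 49.4 [-0.1, 0.24, 0.26] [2.18, -1.02, 2.54, 1.44] [0.6, 4.0, 2.9]
    42.5 38.1 [-0.1, 0.17, 0.27] [2.41, -1.02, 2.54, 1.73] [1.9, 4.0, 2.2]
    44.1 27.5 [-0.08, 0.13, 0.27] [2.48, -1.02, 2.54, 1.9] [2.7, 3.7, 2.0]
0.2 -0.3
    49.2 71.1 [0.12, 0.57, 0.43] [1.14, -0.48, 2.03, 0.75] [-2.7, 0.3, 4.2]
    47.1 69.5 [0.05, 0.42, 0.36] [1.17, -1.02, 2.4, 0.94] [-2.5, 0.4, 4.3]
    42.5 61.4 [
[... 512 characters left out ...]
, 2.0, 4.6]
    38.9 52.9 [-0.12, 0.24, 0.25] [2.2, -1.01, 2.54, 1.42] [1.2, 3.2, 3.6]
    37.2 41.9 [-0.12, 0.16, 0.25] [2.42, -1.02, 2.54, 1.68] [2.4, 3.3, 2.9]
    36.7 30.4 [-0.1, 0.12, 0.25] [2.48, -1.02, 2.54, 1.84] [3.0, 2.9, 2.7]
0.2 -0.6
    49.2 71.1 [0.12, 0.57, 0.43] [1.14, -0.48, 2.03, 0.75] [-1.5, 0.2, 4.8]
    47.8 70.0 [0.06, 0.42, 0.3] [1.12, -1.02, 2.52, 0.82] [-1.4, 0.1, 4.8]
    40.8 63.9 [-0.01, 0.38, 0.26] [1.43, -1.02, 2.54, 0.95] [-0.5, 1.5, 4.8]
    35.1 53.7 [-0.05, 0.32, 0.24] [1.71, -1.02, 2.54, 1.19] [0.7, 2.5, 4.3]
    32.1 40.7 [-0.08, 0.24, 0.24] [1.97, -1.02, 2.54, 1.45] [1.9, 3.0, 3.5]
    31.8 28.0 [-0.1, 0.17, 0.24] [2.2, -1.02, 2.54, 1.69] [2.9, 3.1, 2.6]
```

```bash
python3 - <<'E'
from h import *
import pickle; cs,ct=pickle.load(open('cams.pkl','rb'))
o,_=ray(cs,(250,190));print("scene cam",o)
for uv in [(0,158),(60,128),(90,112),(20,10),(66,40)]:
  print(uv,[onz(cs,uv,z).round(2).tolist() for z in(0.,.3,-.7)])
print("top extent",[onz(ct,uv,0).round(2).tolist() for uv in[(0,383),(511,383),(511,190),(60,383),(470,383)]])
E
python3 - <<'E'
import cv2
im=cv2.imread('pics/scene0.png');cv2.imwrite('pics/s0b.png',cv2.resize(im[0:200,0:260],None,fx=3,fy=3))
E
```

```text
scene cam [ 1.0305059  -0.8993339   0.83324185]
(0, 158) [[-0.38, -0.19, 0.0], [0.13, -0.45, 0.3], [-1.57, 0.4, -0.7]]
(60, 128) [[-0.36, 0.08, 0.0], [0.14, -0.28, 0.3], [-1.54, 0.89, -0.7]]
(90, 112) [[-0.36, 0.24, 0.0], [0.14, -0.17, 0.3], [-1.53, 1.2, -0.7]]
(20, 10) [[-2.13, 1.29, 0.0], [-0.99, 0.5, 0.3], [-4.79, 3.13, -0.7]]
(66, 40) [[-1.24, 0.92, 0.0], [-0.42, 0.27, 0.3], [-3.15, 2.45, -0.7]]
top extent [[-0.04, 0.9, 0.0], [-0.03, -0.86, 0.0], [0.65, -0.93, 0.0], [-0.04, 0.69, 0.0], [-0.03, -0.72, 0.0]]
```

View pics/s0b.png

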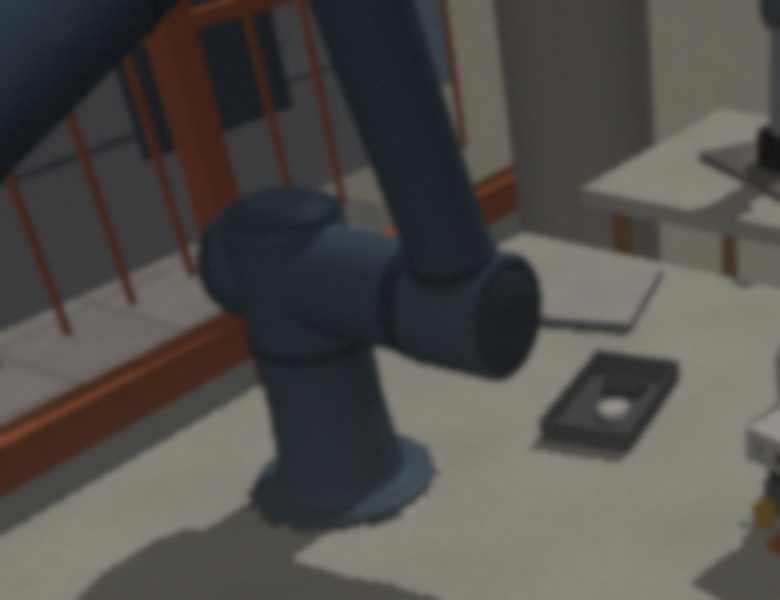

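```bash
python3 - <<'E'
from ps3 import *
p,R=wpose();q=r.observe()['joint_pos']
x=q.copy();P=p
way=[[.3,.45,.45],[.45,.25,.45],[.5,.0,.42],[.42,-.25,.42],[.25,-.45,.45],[.05,-.6,.5],[-.1,-.68,.5]]
for w in way:
    w=np.array(w,float)
    for s in np.linspace(0,1,8)[1:]:
        x,f=ik(P+(w-P)*s,R,x)
    print(w,x.round(2),np.abs(f).max().round(4),((w-P)@R).round(3));P=w
def out(x,off,dz,n=40):
    for i in range(n):
        pp,RR=fkt(x);a=x[0]+off;u=np.array([np.cos(a),np.sin(a),dz]);u/=np.linalg.norm(u)
        if i%5==0:print('  ',round(np.degrees(np.arccos(-RR[2,0])),1),round(np.degrees(np.arctan2(RR[1,0],RR[0,0])),1),pp.round(2),x.round(2),(5*u@RR).round(1))
        x,_=ik(pp+.05*u,RR,x)
out(x,0,.3);
E
```

```text
[0.3  0.45 0.45] [ 0.52 -0.6   2.05  0.61  1.06  0.66] 0.0 [-0.059  0.213  0.031]
[0.45 0.25 0.45] [-0.12 -0.49  1.99  0.84  1.46  0.14] 0.0 [-0.107  0.201  0.103]
[0.5  0.   0.42] [-0.64 -0.25  1.87  0.83  1.77 -0.29] 0.0 [-0.147  0.119  0.173]
[ 0.42 -0.25  0.42] [-1.09 -0.03  1.67  0.68  2.06 -0.65] 0.0 [-0.199 -0.004  0.171]
[ 0.25 -0.45  0.45] [-1.46  0.2   1.37  0.46  2.32 -0.99] 0.0 [-0.205 -0.103  0.132]
[ 0.05 -0.6   0.5 ] [-1.73  0.51  0.89  0.24  2.58 -1.31] 0.0 [-0.189 -0.146  0.09 ]
[-0.1  -0.68  0.5 ] [-1.89  0.84  0.42  0.03  2.75 -1.59] 0.0 [-0.094 -0.12   0.075]
   49.2 71.1 [-0.1  -0.68  0.5 ] [-1.89  0.84  0.42  0.03  2.75 -1.59] [-4.6 -0.   2. ]
   46.3 69.6 [-0.14 -0.71  0.49] [-1.92  1.02  0.13  0.02  2.8  -1.61] [-4.5 -0.1  2.3]
   42.4 67.9 [-0.17 -0.72  0.46] [-1.95  1.03  0.13  0.01  2.72 -1.65] [-4.3 -0.2  2.6]
   37.7 66.0 [-0.2  -0.73  0.45] [-1.98  1.04  0.13  0.01  2.64 -1.68] [-4.1 -0.3  2.9]
   32.3 64.0 [-0.23 -0.75  0.43] [-2.02  1.04  0.13  0.01  2.54 -1.71] [-3.8 -0.4  3.2]
   26.2 61.6 [-0.27 -0.76  0.42] [-2.05  1.04  0.13  0.01  2.43 -1.73] [-3.4 -0.6  3.6]
   19.5 58.1 [-0.3  -0.78  0.4 ] [-2.08  1.04  0.13  0.02  2.31 -1.75] [-2.9 -0.7  4. ]
   12.2 51.6 [-0.34 -0.8   0.39] [-2.11  1.05  0.13  0.03  2.18 -1.78] [-2.4 -0.9  4.3]
```

```bash
python3 - <<'E'
from ps3 import *
p,R=wpose();q=r.observe()['joint_pos']
x=q.copy();P=p
way=[[.3,.45,.45],[.45,.25,.45],[.5,.0,.42],[.42,-.25,.42],[.25,-.45,.45],[.1,-.6,.45]]
for w in way:
    w=np.array(w,float)
    for s in np.linspace(0,1,8)[1:]:
        x,f=ik(P+(w-P)*s,R,x)
    P=w
print(x.round(2))
def out(x,off,dz,n=40):
    print(off,dz)
    for i in range(n):
        pp,RR=fkt(x);a=x[0]+off;u=np.array([np.cos(a),np.sin(a),dz]);u/=np.linalg.norm(u)
        if i%6==5:print('  ',round(np.degrees(np.arccos(-RR[2,0])),1),round(np.degrees(np.arctan2(RR[1,0],RR[0,0])),1),pp.round(2),x.round(2),(5*u@RR).round(1))
        x,_=ik(pp+.05*u,RR,x)
for o,d in((0,0),(0,.7),(0,1.5),(-.1,1),(-.1,-.3)): out(x,o,d)
E
```

```text
[-1.67  0.51  0.98  0.29  2.48 -1.24]
0 0
   47.8 69.3 [ 0.07 -0.76  0.42] [-1.68  1.1   0.13  0.44  2.7  -1.08] [-3.6  1.   3.3]
   43.0 63.4 [ 0.04 -0.8   0.34] [-1.73  1.17  0.13  0.37  2.54 -1.18] [-3.3  1.   3.7]
   37.1 55.7 [ 0.   -0.84  0.28] [-1.77  1.21  0.13  0.34  2.38 -1.24] [-2.8  1.   4. ]
   30.7 44.9 [-0.03 -0.87  0.23] [-1.82  1.25  0.13  0.33  2.21 -1.29] [-2.2  0.9  4.4]
   24.6 28.7 [-0.07 -0.91  0.19] [-1.86  1.28  0.13  0.33  2.03 -1.34] [-1.5  0.8  4.7]
   20.6 4.0 [-0.11 -0.96  0.15] [-1.89  1.31  0.13  0.34  1.84 -1.38] [-0.7  0.7  4.9]
0 0.7
   48.2 69.2 [ 0.08 -0.71  0.55] [-1.69  0.96  0.13  0.62  2.82 -0.89] [-4.9  1.   0.6]
   45.6 63.4 [ 0.05 -0.7   0.58] [-1.74  0.91  0.13  0.68  2.81 -0.85] [-4.8  1.1  0.9]
   43.2 56.8 [ 0.02 -0.69  0.61] [-1.8   0.87  0.13  0.73  2.78 -0.84] [-4.7  1.2  1.1]
   41.0 49.1 [-0.01 -0.69  0.62] [-1.86  0.85  0.13  0.76  2.73 -0.85] [-4.6  1.3  1.4]
   39.0 40.0 [-0.04 -0.69  0.64] [-1.92  0.82  0.13  0.79  2.68 -0.86] [-4.5  1.4  1.7]
   37.5 29.5 [-0.08 -0.7   0.65] [-1.98  0.81  0.13  0.81  2.61 -0.88] [-4.3  1.6  2.
[... 909 characters left out ...]
[-0.1  -0.59  0.74] [-2.04  0.7   0.13  1.09  2.88 -0.63] [-4.9  0.7  0.5]
   41.6 36.6 [-0.15 -0.56  0.76] [-2.13  0.67  0.13  1.16  2.88 -0.62] [-4.9  0.7  0.6]
-0.1 -0.3
   48.2 70.1 [ 0.05 -0.78  0.36] [-1.7   1.16  0.13  0.35  2.66 -1.18] [-2.6  0.3  4.3]
   42.9 65.4 [-0.01 -0.82  0.23] [-1.77  1.28  0.13  0.25  2.45 -1.33] [-2.2  0.1  4.5]
   36.0 59.7 [-0.07 -0.85  0.12] [-1.84  1.37  0.13  0.2   2.24 -1.43] [-1.6 -0.2  4.7]
   27.9 51.9 [-0.14 -0.87  0.03] [-1.9   1.45  0.13  0.17  2.03 -1.51] [-0.9 -0.4  4.9]
   19.5 39.0 [-0.2  -0.9  -0.04] [-1.96  1.51  0.13  0.17  1.81 -1.58] [-0.1 -0.7  5. ]
   12.3 11.5 [-0.27 -0.92 -0.1 ] [-2.02  1.56  0.13  0.17  1.59 -1.64] [ 0.7 -1.   4.9]
```

jog_arm([
  [[-1.2,4.5,0.6],0,5],
  [[-1.2,4.5,0.6],0,5],
  [[-1.2,4.5,0.6],0,5],
  [[-1.2,4.5,0.6],0,5],
  [[-1.2,4.5,0.6],0,5],
  [[-2.1,4,2.1],0,5],
  [[-2.1,4,2.1],0,5],
  [[-2.1,4,2.1],0,5],
  [[-2.1,4,2.1],0,5],
  [[-2.1,4,2.1],0,5],
])

```text
t: 30.1
tool_pos: [0.4477, 0.2692, 0.4453]
tool_rot: [2.027, 1.59, -0.719]
contact_force: [1.3, 0.4, 1.5]
finger_gap: 0.05
```

jog_arm([
  [[-2.9,2.4,3.4],0,5],
  [[-2.9,2.4,3.4],0,5],
  [[-2.9,2.4,3.4],0,5],
  [[-2.9,2.4,3.4],0,5],
  [[-3.3,1,3.2],0,5],
  [[-3.5,0,3.2],0,5],
  [[-3.5,0,3.2],0,5],
  [[-3.5,0,3.2],0,5],
  [[-3.5,0,3.2],0,5],
  [[-3.5,0,3.2],0,5],
])

```text
t: 31.1
tool_pos: [0.445, -0.2116, 0.4099]
tool_rot: [2.034, 1.59, -0.717]
contact_force: [-0.5, 0.3, 0.3]
finger_gap: 0.0498
```

```bash
python3 - <<'E'
from ps3 import *
p,R=show();q=r.observe()['joint_pos']
for w in ([.25,-.45,.45],[.05,-.6,.5],[-.05,-.66,.5]): print(w,((np.array(w)-p)@R).round(3),ik(np.array(w),R,q)[0].round(2))
E
```

```text
t 31.1 p [ 0.445  -0.2116  0.4099] q [-0.996 -0.024  1.682  0.685  2.038 -0.644] gap 0.0498 F [-0.5  0.3  0.3]
lean 49.5 dir 75.0 y [ 0.973 -0.228  0.038] z [-0.12  -0.639 -0.759]
[0.25, -0.45, 0.45] [-0.24  -0.134  0.145] [-1.44  0.22  1.35  0.42  2.35 -1.05]
[0.05, -0.6, 0.5] [-0.422 -0.292  0.227] [-1.72  0.52  0.88  0.17  2.59 -1.4 ]
[-0.05, -0.66, 0.5] [-0.485 -0.376  0.278] [-1.82  0.73  0.58  0.02  2.7  -1.59]
```

jog_arm([
  [[-3.5,-2.5,2.2],0,5],
  [[-3.5,-2.5,2.2],0,5],
  [[-3.5,-2.5,2.2],0,5],
  [[-3.5,-2.5,2.2],0,5],
  [[-3.5,-2.5,2.2],0,5],
  [[-3.5,-2.5,2.2],0,5],
  [[-3.5,-2.5,2.2],0,5],
  [[-3.5,-2.5,2.2],0,5],
  [[-3.5,-2.5,2.2],0,5],
  [[-3.5,-2.5,2.2],0,5],
])

```text
t: 32.1
tool_pos: [0.0933, -0.5639, 0.4562]
tool_rot: [2.042, 1.592, -0.711]
contact_force: [0.4, -1.8, -0.2]
finger_gap: 0.0499
```

jog_arm([
  [[-3.5,-2,2.2],0,5],
  [[-3.5,-2,2.2],0,5],
  [[-3.5,-1,3],0,5],
  [[-3.5,-0.5,3.5],0,5],
  [[-3.5,-0.5,3.5],0,5],
])

```text
t: 32.6
tool_pos: [-0.0163, -0.7372, 0.4527]
tool_rot: [2.044, 1.58, -0.715]
contact_force: [0.8, -1.7, 0.8]
finger_gap: 0.0503
```

```bash
cat > po.py <<'E'
from ps3 import *
def po(off,dz,n=30,k=5):
    x=r.observe()['joint_pos'];print(off,dz)
    for i in range(n):
        pp,RR=fkt(x);a=x[0]+off;u=np.array([np.cos(a),np.sin(a),dz]);u/=np.linalg.norm(u)
        if i%k==0:print('  ',round(np.degrees(np.arccos(-RR[2,0])),1),round(np.degrees(np.arctan2(RR[1,0],RR[0,0])),1),pp.round(2),x.round(2),(5*u@RR).round(1))
        x,_=ik(pp+.05*u,RR,x)
E
python3 - <<'E'
from po import *
show()
po(0,0);po(0,-.3);po(-.1,-.2)
cv2.imwrite('pics/w16.png',r.capture('wrist')['image'])
E
```

```text
t 32.6 p [-0.0163 -0.7372  0.4527] q [-1.767  1.07   0.13   0.179  2.802 -1.405] gap 0.0503 F [ 0.8 -1.7  0.8]
lean 49.63 dir 74.3 y [ 0.971 -0.237  0.041] z [-0.123 -0.637 -0.761]
0 0
   49.6 74.3 [-0.02 -0.74  0.45] [-1.77  1.07  0.13  0.18  2.8  -1.41] [-3.8  0.2  3.2]
   45.8 71.8 [-0.05 -0.77  0.38] [-1.8   1.13  0.13  0.14  2.67 -1.47] [-3.6  0.1  3.5]
   40.9 68.9 [-0.08 -0.79  0.32] [-1.83  1.18  0.13  0.12  2.54 -1.51] [-3.3  0.1  3.8]
   35.0 65.4 [-0.11 -0.82  0.27] [-1.87  1.22  0.13  0.11  2.4  -1.55] [-2.8 -0.   4.1]
   28.4 60.7 [-0.14 -0.85  0.23] [-1.9   1.24  0.13  0.11  2.26 -1.58] [-2.3 -0.1  4.4]
   21.3 53.4 [-0.18 -0.87  0.19] [-1.93  1.27  0.13  0.12  2.1  -1.6 ] [-1.7 -0.3  4.7]
0 -0.3
   49.6 74.3 [-0.02 -0.74  0.45] [-1.77  1.07  0.13  0.18  2.8  -1.41] [-2.7  0.1  4.2]
   46.0 72.1 [-0.05 -0.78  0.33] [-1.8   1.19  0.13  0.13  2.62 -1.48] [-2.4  0.1  4.4]
   40.9 69.5 [-0.08 -0.81  0.22] [-1.83  1.29  0.13  0.1   2.44 -1.53] [-2.  -0.   4.6]
   34.6 66.2 [-0.11 -0.84  0.13] [-1.86  1.36  0.13  0.09  2.25 -1.56] [-1.5 -0.1  4.8]
   27.4 61.7 [-0.14 -0.87  0.05] [-1.88  1.43  0.13  0.09  2.06 -1.59] [-0.9 -0.2  4.9]
   19.8 54.5 [-0.17 -0.89 -0.02] [-1.91  1.48  0.13  0.1   1.87 -1.62] [-0.2 -0.4  5. ]
-0.1 -0.2
   49.6 74.3 [-0.02 -0.74  0.45] [-1.77  1.07  0.13  0.18  2.8  -1.41] [-3.1 -0.3  3.9]
   45.9 72.2 [-0.07 -0.77  0.34] [-1.82  1.17  0.13  0.09  2.64 -1.53] [-2.8 -0.5  4.1]
   40.9 70.1 [-0.13 -0.8   0.25] [-1.88  1.25  0.13  0.04  2.47 -1.61] [-2.5 -0.7  4.3]
   34.7 68.0 [-0.18 -0.82  0.17] [-1.93  1.32  0.13  0.02  2.3  -1.67] [-2.  -1.   4.5]
   27.5 65.8 [-0.24 -0.84  0.11] [-1.98  1.37  0.13  0.01  2.13 -1.72] [-1.4 -1.2  4.6]
   19.7 63.2 [-0.3  -0.86  0.05] [-2.03  1.41  0.13  0.    1.95 -1.77] [-0.7 -1.5  4.7]
```

View pics/w16.png

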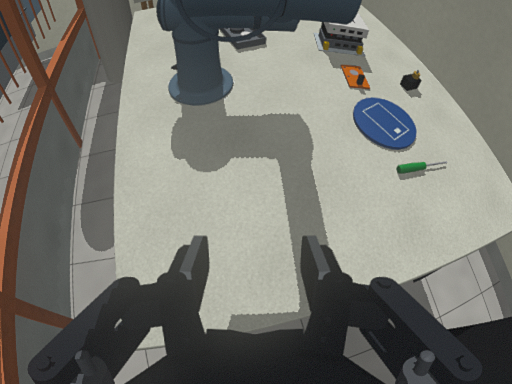

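jog_arm([
  [[-3.7,-0.3,3.3],0,5],
  [[-3.7,-0.3,3.3],0,5],
  [[-3.7,-0.3,3.3],0,5],
  [[-3.6,-0.3,3.4],0,5],
  [[-3.6,-0.3,3.4],0,5],
  [[-3.5,-0.3,3.5],0,5],
  [[-3.4,-0.4,3.6],0,5],
  [[-3.4,-0.4,3.6],0,5],
  [[-3.3,-0.4,3.7],0,5],
  [[-3.3,-0.4,3.7],0,5],
])

```text
t: 33.65
tool_pos: [-0.1202, -0.7874, 0.2855]
tool_rot: [1.997, 1.472, -0.803]
contact_force: [-0.5, 0.2, -0.1]
finger_gap: 0.0497
```

```bash
python3 - <<'E'
from po import *
show()
po(0,0);po(-.1,0)
E
```

```text
t 33.65 p [-0.1202 -0.7874  0.2855] q [-1.873  1.226  0.128  0.049  2.545 -1.598] gap 0.0497 F [-0.5  0.2 -0.1]
lean 43.45 dir 70.4 y [ 0.961 -0.268  0.066] z [-0.151 -0.713 -0.685]
0 0
   43.5 70.4 [-0.12 -0.79  0.29] [-1.87  1.23  0.13  0.05  2.54 -1.6 ] [-3.4 -0.2  3.6]
   37.4 68.1 [-0.15 -0.81  0.24] [-1.9   1.25  0.13  0.04  2.42 -1.63] [-3.  -0.3  4. ]
   30.7 65.2 [-0.19 -0.83  0.21] [-1.93  1.27  0.13  0.05  2.28 -1.65] [-2.5 -0.4  4.3]
   23.2 61.2 [-0.22 -0.85  0.18] [-1.96  1.29  0.13  0.05  2.13 -1.67] [-2.  -0.5  4.6]
   15.4 54.0 [-0.26 -0.88  0.15] [-1.99  1.31  0.13  0.06  1.97 -1.7 ] [-1.3 -0.7  4.8]
   7.8 33.4 [-0.3  -0.91  0.12] [-2.02  1.32  0.13  0.07  1.81 -1.72] [-0.6 -0.8  4.9]
-0.1 0
   43.5 70.4 [-0.12 -0.79  0.29] [-1.87  1.23  0.13  0.05  2.54 -1.6 ] [-3.4 -0.6  3.6]
   37.5 68.4 [-0.18 -0.8   0.24] [-1.93  1.25  0.13  0.02  2.42 -1.66] [-3.  -0.9  3.9]
   30.8 66.4 [-0.23 -0.82  0.21] [-1.98  1.27  0.13  0.    2.28 -1.72] [-2.5 -1.1  4.1]
   23.4 64.3 [-0.29 -0.83  0.18] [-2.03  1.29  0.13 -0.01  2.13 -1.77] [-2.  -1.4  4.4]
   15.4 61.9 [-0.35 -0.85  0.15] [-2.09  1.3   0.13 -0.01  1.98 -1.82] [-1.3 -1.7  4.5]
   7.0 57.7 [-0.41 -0.86  0.12] [-2.14  1.32  0.13 -0.    1.82 -1.87] [-0.6 -1.9  4.6]
```

jog_arm([
  [[-3.4,-0.4,3.6],0,5],
  [[-3.3,-0.4,3.7],0,5],
  [[-3.2,-0.5,3.8],0,5],
  [[-3.1,-0.5,3.9],0,5],
  [[-3,-0.5,4],0,5],
  [[-3,-0.5,4],0,5],
  [[-2.9,-0.6,4],0,5],
  [[-2.8,-0.6,4.1],0,5],
  [[-2.7,-0.6,4.2],0,5],
  [[-2.6,-0.6,4.2],0,5],
])

```text
t: 34.65
tool_pos: [-0.2098, -0.824, 0.1906]
tool_rot: [1.854, 1.326, -0.98]
contact_force: [0.3, 0.4, -0.1]
finger_gap: 0.0503
```

```bash
python3 - <<'E'
from po import *
show()
po(0,0,n=24,k=4)
E
```

```text
t 34.65 p [-0.2098 -0.824   0.1906] q [-1.958  1.29   0.128  0.02   2.267 -1.688] gap 0.0503 F [ 0.3  0.4 -0.1]
lean 31.12 dir 66.1 y [ 0.957 -0.278  0.08 ] z [-0.2   -0.836 -0.51 ]
0 0
   31.1 66.1 [-0.21 -0.82  0.19] [-1.96  1.29  0.13  0.02  2.27 -1.69] [-2.6 -0.5  4.3]
   25.1 63.7 [-0.24 -0.84  0.17] [-1.98  1.3   0.13  0.02  2.15 -1.71] [-2.1 -0.6  4.5]
   18.8 60.3 [-0.27 -0.86  0.15] [-2.    1.31  0.13  0.03  2.03 -1.72] [-1.6 -0.7  4.7]
   12.3 53.9 [-0.3  -0.88  0.13] [-2.03  1.32  0.13  0.04  1.9  -1.74] [-1.  -0.9  4.8]
   6.0 34.7 [-0.33 -0.91  0.11] [-2.05  1.34  0.13  0.05  1.77 -1.76] [-0.5 -1.   4.9]
   3.9 -53.3 [-0.36 -0.93  0.1 ] [-2.07  1.35  0.13  0.06  1.64 -1.78] [ 0.1 -1.1  4.9]
```

jog_arm([
  [[-2.6,-0.6,4.3],0,5],
  [[-2.4,-0.6,4.4],0,5],
  [[-2.3,-0.6,4.4],0,5],
  [[-2.2,-0.6,4.5],0,5],
  [[-2.1,-0.6,4.5],0,5],
  [[-2,-0.6,4.6],0,5],
  [[-1.8,-0.7,4.7],0,5],
  [[-1.6,-0.7,4.7],0,5],
  [[-1.5,-0.8,4.7],0,5],
  [[-1.4,-0.8,4.8],0,5],
])

```text
t: 35.65
tool_pos: [-0.285, -0.8723, 0.1234]
tool_rot: [1.651, 1.168, -1.185]
contact_force: [0.2, 0.4, 0.0]
finger_gap: 0.05
```

```bash
python3 - <<'E'
from po import *
show()
po(0,0,n=12,k=2)
E
```

```text
t 35.65 p [-0.285  -0.8723  0.1234] q [-2.018  1.331  0.128  0.031  1.96  -1.739] gap 0.05 F [0.2 0.4 0. ]
lean 15.96 dir 58.4 y [ 0.958 -0.277  0.076] z [-0.248 -0.932 -0.264]
0 0
   16.0 58.4 [-0.29 -0.87  0.12] [-2.02  1.33  0.13  0.03  1.96 -1.74] [-1.4 -0.8  4.7]
   12.7 54.9 [-0.3  -0.88  0.12] [-2.03  1.34  0.13  0.04  1.9  -1.75] [-1.1 -0.9  4.8]
   9.4 49.2 [-0.32 -0.89  0.11] [-2.04  1.34  0.13  0.04  1.83 -1.76] [-0.8 -0.9  4.8]
   6.2 37.9 [-0.33 -0.91  0.1 ] [-2.05  1.35  0.13  0.05  1.77 -1.77] [-0.5 -1.   4.9]
   3.7 8.7 [-0.35 -0.92  0.09] [-2.06  1.35  0.13  0.05  1.7  -1.78] [-0.2 -1.1  4.9]
   3.6 -49.2 [-0.36 -0.93  0.09] [-2.07  1.36  0.13  0.06  1.64 -1.79] [ 0.1 -1.1  4.9]
```

jog_arm([
  [[-1.4,-0.8,4.7],0,5],
  [[-1.3,-0.9,4.7],0,5],
  [[-1.1,-1,4.8],0,5],
  [[-0.9,-1,4.8],0,5],
  [[-0.7,-1,4.8],0,5],
  [[-0.6,-1,4.8],0,5],
  [[-0.5,-1,4.8],0,5],
  [[-0.4,-1,4.8],0,5],
])

```text
t: 36.45
tool_pos: [-0.3519, -0.9131, 0.0894]
tool_rot: [1.459, 1.038, -1.348]
contact_force: [-0.3, 0.5, -0.1]
finger_gap: 0.0501
```

```bash
python3 - <<'E'
from po import *
p,R=show()
print(((np.array([.05,-.6,.25])-p)@R).round(3),((np.array([.5,-.12,.25])-[.05,-.6,.25])@R).round(3))
E
```

```text
t 36.45 p [-0.3519 -0.9131  0.0894] q [-2.067  1.356  0.128  0.05   1.705 -1.785] gap 0.0501 F [-0.3  0.5 -0.1]
lean 3.89 dir 15.0 y [ 0.96  -0.274  0.058] z [-0.272 -0.962 -0.035]
[-0.128  0.309 -0.416] [ 0.038  0.301 -0.584]
```

jog_arm([
  [[-1.3,2.9,-3.9],0,5],
  [[-1.3,2.9,-3.9],0,5],
  [[-1.3,2.9,-3.9],0,5],
  [[-1.3,2.9,-3.9],0,5],
  [[-1.3,2.9,-3.9],0,5],
  [[-1.3,2.9,-3.9],0,5],
  [[-1.3,2.9,-3.9],0,5],
  [[-1.3,2.9,-3.9],0,5],
  [[-1.3,2.9,-3.9],-0.04,5],
  [[-1,2.9,-3.9],-0.04,5],
])

```text
t: 37.45
tool_pos: [-0.0059, -0.6387, 0.2231]
tool_rot: [1.405, 1.074, -1.295]
contact_force: [0.3, -0.6, 0.1]
finger_gap: 0.05
```

jog_arm([
  [[0,2.4,-4.2],0,5],
  [[0,2.4,-4.2],0,5],
  [[0,2.4,-4.2],0,5],
  [[0,2.4,-4.2],0,5],
  [[0,2.4,-4.2],0,5],
  [[0,2.4,-4.2],0,5],
  [[0,2.4,-4.2],0,5],
  [[0,2.4,-4.2],0,5],
  [[0,2.4,-4.2],0,5],
  [[0,2.4,-4.2],0,5],
])

```text
t: 38.45
tool_pos: [0.3237, -0.2653, 0.2541]
tool_rot: [1.39, 1.046, -1.304]
contact_force: [1.1, -0.6, -0.0]
finger_gap: 0.0502
```

```bash
python3 - <<'E'
from h import *
p,R=show()
print(((np.array([.51,-.13,.22])-p)@R).round(3))
E
```

```text
t 38.45 p [ 0.3237 -0.2653  0.2541] q [-0.994 -0.411  2.125  0.056  1.377 -0.797] gap 0.0502 F [ 1.1 -0.6 -0. ]
lean 4.28 dir -9.2 y [ 0.976 -0.205  0.075] z [-0.205 -0.979 -0.003]
[ 0.046  0.152 -0.17 ]
```

```bash
python3 - <<'E'
from po import *
p,R=show();q=r.observe()['joint_pos']
for t in([.36,.05,.25],[.34,.0,.25],[.34,.05,.33]):
  x0,f=ik(np.array(t),R,q);print(t,x0.round(2),((np.array(t)-p)@R).round(3))
  for u in((-1,.16,0),(-1,.16,-.4)):
    u=np.array(u)/np.linalg.norm(u);x=x0;print(u,(5*u@R).round(1))
    for i in range(10):
        pp,RR=fkt(x);x,_=ik(pp+.05*u,RR,x);RR=fkt(x)[1]
        if i%2:print('   ',round(np.degrees(np.arccos(-RR[2,0])),1),round(np.degrees(np.arctan2(RR[1,0],RR[0,0])),1),pp.round(3),x.round(2))
E
```

```text
t 38.45 p [ 0.3237 -0.2653  0.2541] q [-0.994 -0.411  2.125  0.056  1.377 -0.797] gap 0.0502 F [ 1.1 -0.6 -0. ]
lean 4.28 dir -9.2 y [ 0.976 -0.205  0.075] z [-0.205 -0.979 -0.003]
[0.36, 0.05, 0.25] [-0.18 -0.59  2.25  0.    1.41  0.03] [ 0.003 -0.029 -0.316]
[-0.98744063  0.1579905   0.        ] [-0.4 -5.   0.2]
    4.3 -9.2 [0.311 0.058 0.25 ] [-0.19 -0.97  2.43  0.    1.61  0.02]
    2.6 -46.2 [0.239 0.085 0.251] [ 0.02 -1.02  2.45 -0.03  1.68  0.23]
    3.5 -90.2 [0.195 0.136 0.252] [ 0.35 -1.02  2.44 -0.06  1.74  0.55]
    4.7 -97.5 [0.124 0.188 0.254] [ 0.74 -1.02  2.44 -0.05  1.78  0.94]
    4.9 -97.6 [0.03  0.218 0.254] [ 1.17 -0.99  2.43 -0.02  1.78  1.37]
[-0.91839795  0.14694367 -0.36735918] [ 1.5 -4.8  0.2]
    4.3 -9.2 [0.314 0.057 0.232] [-0.19 -0.94  2.48  0.    1.52  0.02]
    2.6 -37.1 [0.242 0.079 0.198] [-0.02 -1.02  2.54 -0.03  1.58  0.19]
    3.0 -85.9 [0.204 0.126 0.198] [ 0.27 -1.02  2.54 -0.05  1.63  0.47]
    4.5 -99.2 [0.145 0.176 0.197] [ 0.63 -0.99  2.54 -0.05  1.64  0.84]
    5.3 -99.7 [0.066 0.221 0.182] [ 1.03 -0.89  2.54 -0.03  1.57  1.24]
[0.34, 0.0,
[... 1112 characters left out ...]
  2.6 -53.4 [0.227 0.089 0.336] [ 0.05 -1.02  2.29 -0.04  1.85  0.25]
    3.6 -89.9 [0.178 0.141 0.346] [ 0.4  -1.02  2.27 -0.06  1.91  0.59]
    4.5 -94.6 [0.1   0.189 0.353] [ 0.83 -1.02  2.27 -0.05  1.96  1.02]
    4.5 -94.6 [0.003 0.213 0.355] [ 1.28 -0.97  2.25 -0.02  1.94  1.48]
[-0.91839795  0.14694367 -0.36735918] [ 1.5 -4.8  0.2]
    4.2 -9.4 [0.294 0.057 0.312] [-0.2  -1.02  2.37  0.    1.71  0.01]
    2.5 -51.0 [0.236 0.086 0.277] [ 0.02 -1.02  2.43 -0.03  1.7   0.23]
    3.5 -92.5 [0.196 0.134 0.242] [ 0.32 -1.02  2.5  -0.06  1.69  0.52]
    4.7 -100.2 [0.132 0.182 0.204] [ 0.69 -1.01  2.54 -0.05  1.67  0.89]
    5.5 -99.9 [0.048 0.222 0.186] [ 1.1  -0.9   2.54 -0.03  1.59  1.31]
```

jog_arm([
  [[0,-0.6,-4.5],0,5],
  [[0,-0.6,-4.5],0,5],
  [[0,-0.6,-4.5],0,5],
  [[0,-0.6,-4.5],0,5],
  [[0,-0.6,-4.5],0,5],
  [[0,-0.8,-4],0,5],
  [[1,-3.5,0],0,5],
  [[1.5,-4.8,0.2],0,5],
  [[1.5,-4.8,0.2],0,5],
  [[1.5,-4.8,0.2],0,5],
])

```text
t: 39.45
tool_pos: [0.2452, 0.0583, 0.1993]
tool_rot: [1.354, 1.055, -1.324]
contact_force: [1.0, -0.3, -0.2]
finger_gap: 0.05
```

```bash
python3 - <<'E'
from h import *
p,R=show()
print(((np.array([.51,-.13,.20])-p)@R).round(3))
E
```

```text
t 39.45 p [0.2452 0.0583 0.1993] q [-0.207 -1.016  2.537 -0.02   1.569 -0.013] gap 0.05 F [ 1.  -0.3 -0.2]
lean 3.2 dir -32.7 y [ 0.98  -0.192  0.052] z [-0.194 -0.981  0.021]
[0.017 0.296 0.133]
```

jog_arm([
  [[0,4.4,2],0,5],
  [[0,4.4,2],0,5],
  [[0,4.4,2],0,5],
  [[0,4.4,2],0,5],
  [[0,4.4,2],0,5],
  [[0,4.4,1.8],0,5],
  [[0,2,0.8],0,5],
  [[0,0,0],0,5],
])

```text
t: 40.25
tool_pos: [0.5155, -0.1192, 0.2295]
tool_rot: [1.35, 1.035, -1.286]
contact_force: [-0.9, -0.2, -0.5]
finger_gap: 0.0503
```

```bash
python3 - <<'E'
from h import *
p,R=show()
c=r.capture('wrist');im=c['image'];P=wpose();cv2.imwrite('pics/w17.png',im)
hsv=cv2.cvtColor(im,cv2.COLOR_BGR2HSV);m=cv2.inRange(hsv,(3,120,60),(18,255,255))
cn=max(cv2.findContours(m,0,cv2.CHAIN_APPROX_NONE)[0],key=cv2.contourArea)
hull=cv2.convexHull(cn)[:,0];W=np.array([wonz(c,P,a,.009)[:2] for a in hull]).astype(np.float32)
rc=cv2.minAreaRect(W);print(rc,cv2.boxPoints(rc).round(4).tolist())
E
```

```text
t 40.25 p [ 0.5155 -0.1192  0.2295] q [-4.410e-01 -9.800e-02  1.919e+00 -1.000e-03  1.230e+00 -2.670e-01] gap 0.0503 F [-0.9 -0.2 -0.5]
lean 5.2 dir -25.6 y [ 0.981 -0.172  0.087] z [-0.174 -0.984  0.024]
((0.5460910797119141, -0.041491277515888214), (0.13020677864551544, 0.07933962345123291), 79.08488464355469) [[0.49480000138282776, -0.09790000319480896], [0.572700023651123, -0.11289999634027481], [0.5974000096321106, 0.01489999983459711], [0.5195000171661377, 0.029899999499320984]]
```

View pics/w17.png

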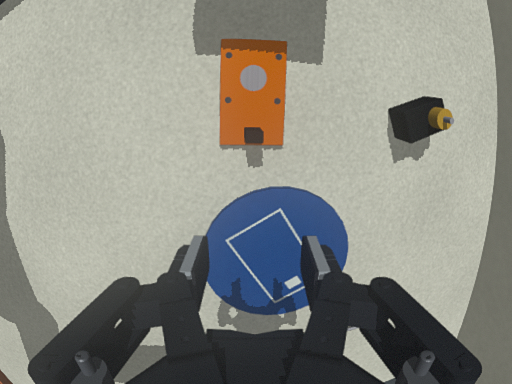

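jog_arm([
  [[0,-4.7,-1.2],0,5],
  [[0,-4.7,-1.2],0,5],
  [[0,-4.7,-1.2],0,5],
  [[0,-4.7,-1.2],0,5],
  [[0.5,-4.7,-1],0,5],
  [[1.2,-4.8,-0.8],0,5],
  [[1.2,-4.8,-0.8],0,5],
  [[1.2,-4.8,-0.8],0,5],
  [[1.2,-4.8,-0.8],0,5],
  [[1.2,-4.8,-0.8],0,5],
])

```text
t: 41.3
tool_pos: [0.2095, 0.0939, 0.1987]
tool_rot: [1.286, 1.091, -1.385]
contact_force: [0.2, 0.3, -1.0]
finger_gap: 0.0501
```

```bash
python3 - <<'E'
from h import *
p,R=show()
t=np.array([.5366,-.0906,.14]);print(((t-p)@R).round(3))
E
```

```text
t 41.3 p [0.2095 0.0939 0.1987] q [-0.019 -1.017  2.538 -0.057  1.646  0.158] gap 0.0501 F [ 0.2  0.3 -1. ]
lean 3.59 dir -115.9 y [ 0.983 -0.18  -0.017] z [-0.179 -0.982  0.06 ]
[0.06  0.356 0.119]
```

jog_arm([
  [[0.5,4.6,1.5],0,5],
  [[0.5,4.6,1.5],0,5],
  [[0.5,4.6,1.5],0,5],
  [[0.8,4.6,1.5],0,5],
  [[0.8,4.6,1.5],0,5],
  [[0.8,4.6,1.5],0,5],
  [[1,4.4,1.5],0,5],
  [[1.5,3,1.2],0,5],
])

```text
t: 42.1
tool_pos: [0.5443, -0.0579, 0.1445]
tool_rot: [1.257, 1.1, -1.313]
contact_force: [0.4, -0.7, 0.1]
finger_gap: 0.05
```

```bash
python3 - <<'E'
from h import *
p,R=show()
t=np.array([.5366,-.0906,.038]);print(((t-p)@R).round(3))
E
```

```text
t 42.1 p [ 0.5443 -0.0579  0.1445] q [-0.287  0.091  1.894 -0.059  1.133 -0.146] gap 0.05 F [ 0.4 -0.7  0.1]
lean 3.36 dir -82.3 y [ 0.993 -0.117  0.015] z [-0.117 -0.991  0.057]
[ 0.108 -0.005  0.027]
```

jog_arm([
  [[1.5,-0.2,1.2],0.04,5],
  [[2.2,-0.2,1],0.035,5],
  [[2.3,-0.1,0.4],0,5],
  [[2,0,0.2],0,5],
])

```text
t: 42.5
tool_pos: [0.5371, -0.0905, 0.0663]
tool_rot: [1.315, 1.052, -1.362]
contact_force: [-0.3, -0.1, -0.1]
finger_gap: 0.0503
```

```bash
python3 - <<'E'
from h import *
p,R=show()
t=np.array([.5366,-.0906,.038]);print(((t-p)@R).round(4))
cv2.imwrite('pics/w18.png',r.capture('wrist')['image'])
E
```

```text
t 42.5 p [ 0.5371 -0.0905  0.0663] q [-0.35   0.197  1.94  -0.062  0.97  -0.121] gap 0.0503 F [-0.3 -0.1 -0.1]
lean 3.55 dir -76.4 y [ 0.981 -0.193  0.026] z [-0.194 -0.979  0.056]
[ 0.0282 -0.0012 -0.0014]
```

View pics/w18.png

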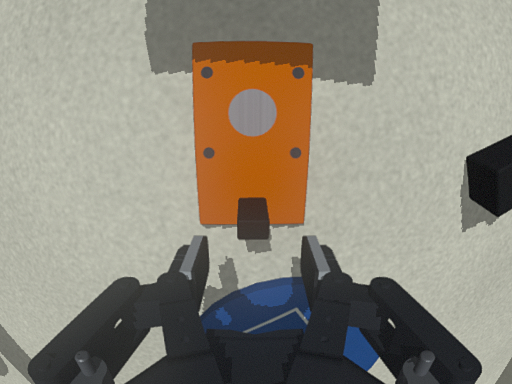

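jog_arm([
  [[1.3,-0.1,-0.1],-0.005,5],
  [[1.2,0,0],0,5],
  [[0,0,0],0,3],
  [[0,0,0],0,1.5],
  [[0,0,0],0,1],
  [[0,0,0],0,1],
], newtons=60)

```text
t: 43.15
tool_pos: [0.5339, -0.0886, 0.0394]
tool_rot: [1.31, 1.058, -1.358]
contact_force: [0.2, 0.4, -0.4]
finger_gap: 0.0171
```

```bash
python3 - <<'E'
from h import *
p,R=show()
np.savez('g2.npz',p=p,R=R)
c=r.capture('wrist');im=c['image'];P=wpose();cv2.imwrite('pics/w19.png',im)
hsv=cv2.cvtColor(im,cv2.COLOR_BGR2HSV);m=cv2.inRange(hsv,(3,120,60),(18,255,255))
cn=max(cv2.findContours(m,0,cv2.CHAIN_APPROX_NONE)[0],key=cv2.contourArea)
hull=cv2.convexHull(cn)[:,0];W=np.array([wonz(c,P,a,.009)[:2] for a in hull]).astype(np.float32)
print(cv2.minAreaRect(W))
E
```

```text
t 43.15 p [ 0.5339 -0.0886  0.0394] q [-0.349  0.238  1.952 -0.065  0.919 -0.124] gap 0.0171 F [ 0.2  0.4 -0.4]
lean 3.49 dir -77.5 y [ 0.982 -0.185  0.024] z [-0.186 -0.981  0.056]
((0.5454787015914917, -0.04244077950716019), (0.13155177235603333, 0.0794500857591629), 76.80199432373047)
```

View pics/w19.png

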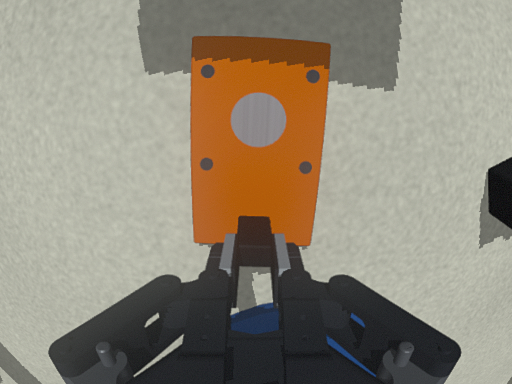

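jog_arm([
  [[-1.5,0,0],0,1],
  [[-2,0,0],-0.15,1],
  [[-2,0,0],-0.15,1],
  [[-1,0,0],-0.15,1],
  [[0,0,0],-0.15,1],
], newtons=90)

```text
t: 43.7
tool_pos: [0.5336, -0.0846, 0.111]
tool_rot: [0.855, 1.332, -0.924]
contact_force: [0.4, 0.4, -2.1]
finger_gap: 0.0154
```

```bash
cat > tg.py <<'E'
from h import *
G=np.load('g2.npz');Rp0=Rn.from_euler('z',76.8,degrees=True).as_matrix();c0=np.array([.5455,-.0424,0.])
A=G['R'].T@Rp0; b=G['R'].T@(c0-G['p'])   # plate in tool
def plate():
    p,R=show();Rp=R@A;o=p+R@b
    print("plate o",o.round(4),"yaw",np.degrees(np.arctan2(Rp[1,0],Rp[0,0])).round(2),"x slope deg",np.degrees(Rp[2,0]).round(2),"y slope",np.degrees(Rp[2,1]).round(2))
    d=np.array([.540,-.280,.012])-o
    print("delta world",d.round(4),"tool",(d@R).round(4)); return p,R,o,Rp
E
python3 - <<'E'
from tg import *
plate()
E
```

```text
t 43.7 p [ 0.5336 -0.0846  0.111 ] q [-0.342  0.116  1.936 -0.059  1.056 -0.733] gap 0.0154 F [ 0.4  0.4 -2.1]
lean 3.56 dir -75.9 y [ 0.914  0.407 -0.011] z [ 0.406 -0.912  0.061]
plate o [ 0.5157 -0.0407  0.0713] yaw 111.47 x slope deg -0.39 y slope 1.97
delta world [ 0.0243 -0.2393 -0.0593] tool [ 0.074  -0.0744  0.2244]
```

jog_arm([
  [[0.2,-1.3,3.8],0,1],
  [[0.2,-1.3,3.8],0,1],
  [[0.2,-1.3,3.8],0,1],
  [[0.2,-1.3,3.8],0,1],
  [[0.2,-1.3,3.8],0,1],
  [[0.2,-0.8,2.5],0,1],
  [[0,0,0],0,1],
])

```text
t: 44.4
tool_pos: [0.559, -0.3196, 0.1247]
tool_rot: [0.848, 1.321, -0.916]
contact_force: [-0.7, 1.2, -0.8]
finger_gap: 0.0155
```

```bash
python3 - <<'E'
from tg import *
p,R,o,Rp=plate()
c=r.capture('wrist');im=c['image'];cv2.imwrite('pics/w20.png',im)
for y in(-.044,.044):
  pass
E
```

```text
t 44.4 p [ 0.559  -0.3196  0.1247] q [-0.681  0.306  1.683 -0.04   1.09  -1.09 ] gap 0.0155 F [-0.7  1.2 -0.8]
lean 4.13 dir -68.4 y [ 0.911  0.413 -0.004] z [ 0.412 -0.908  0.072]
plate o [ 0.5412 -0.2762  0.0846] yaw 111.89 x slope deg -0.99 y slope 1.53
delta world [-0.0012 -0.0038 -0.0726] tool [ 0.0726 -0.0024 -0.0022]
```

View pics/w20.png

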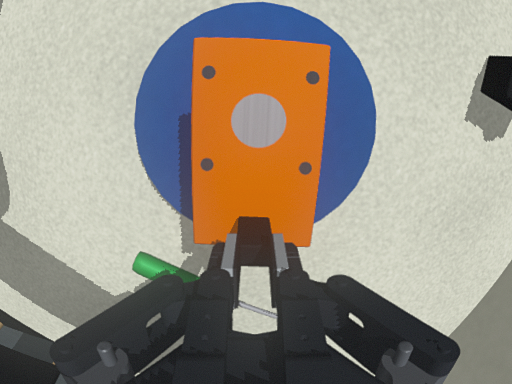

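```bash
python3 - <<'E'
from tg import *
im=cv2.imread('pics/w20.png');hsv=cv2.cvtColor(im,cv2.COLOR_BGR2HSV);m=cv2.inRange(hsv,(105,120,40),(125,255,255))
cn=max(cv2.findContours(m,0,cv2.CHAIN_APPROX_NONE)[0],key=cv2.contourArea)
P=wpose();c=r.capture('wrist')
allp=np.vstack([k[:,0] for k in cv2.findContours(m,0,cv2.CHAIN_APPROX_NONE)[0] if cv2.contourArea(k)>300])
W=np.array([wonz(c,P,a,.012)[:2] for a in cv2.convexHull(allp)[:,0]])
ok=np.abs(np.hypot(*(W-[.54,-.28]).T)-.11)<.006
f=least=__import__('scipy.optimize',fromlist=['x']).least_squares(lambda v:np.hypot(*(W[ok]-v[:2]).T)-v[2],[.54,-.28,.11],loss='soft_l1',f_scale=.001);print(f.x,ok.sum(),len(W))
E
```

```text
[ 0.54080525 -0.27658527  0.10850665] 56 56
```

jog_arm([
  [[1.6,0,-0.1],0.008,1],
  [[1.6,0,-0.1],0,1],
  [[1.6,-0.1,-0.1],0,1],
  [[1,0,-0.1],0,1],
  [[0.4,0,0],0,1],
])

```text
t: 45.0
tool_pos: [0.5569, -0.3118, 0.0558]
tool_rot: [0.852, 1.326, -0.916]
contact_force: [-0.4, -0.3, -0.9]
finger_gap: 0.0156
```

```bash
python3 - <<'E'
from tg import *
p,R,o,Rp=plate()
d=np.array([.5405,-.278,.012])-o;print((d@R).round(4))
E
```

```text
t 45.0 p [ 0.5569 -0.3118  0.0558] q [-0.674  0.392  1.716 -0.041  0.977 -1.076] gap 0.0156 F [-0.4 -0.3 -0.9]
lean 3.8 dir -69.5 y [ 0.911  0.412 -0.004] z [ 0.411 -0.909  0.066]
plate o [ 0.5391 -0.2681  0.0159] yaw 111.79 x slope deg -0.65 y slope 1.6
delta world [ 0.0009 -0.0119 -0.0039] tool [ 0.0047 -0.004   0.0109]
[ 0.0046 -0.0027  0.0093]
```

jog_arm([
  [[-0.1,-0.15,0.5],0.008,1],
  [[0,-0.13,0.45],0,1],
  [[0,0,0],0,1],
])

```text
t: 45.3
tool_pos: [0.5581, -0.3217, 0.0563]
tool_rot: [0.858, 1.325, -0.922]
contact_force: [-0.3, 0.4, -2.0]
finger_gap: 0.0154
```

```bash
python3 - <<'E'
from tg import *
p,R,o,Rp=plate()
d=np.array([.5405,-.278,.012])-o;print((d@R).round(4))
c=r.capture('scene');cv2.imwrite('pics/s21.png',cv2.resize(c['image'][205:310,130:260],None,fx=6,fy=5.5,interpolation=cv2.INTER_CUBIC))
c=r.capture('top');cv2.imwrite('pics/t21.png',cv2.resize(c['image'][170:270,290:390],None,fx=6,fy=6,interpolation=cv2.INTER_CUBIC))
E
```

```text
t 45.3 p [ 0.5581 -0.3217  0.0563] q [-0.685  0.404  1.699 -0.04   0.983 -1.08 ] gap 0.0154 F [-0.3  0.4 -2. ]
lean 3.71 dir -70.3 y [ 0.915  0.404 -0.005] z [ 0.404 -0.913  0.065]
plate o [ 0.5405 -0.2778  0.0165] yaw 111.34 x slope deg -0.57 y slope 1.62
delta world [-0.0005 -0.0022 -0.0045] tool [ 0.0046 -0.0013  0.0015]
[ 0.0045 -0.0001 -0.0002]
```

View pics/s21.png

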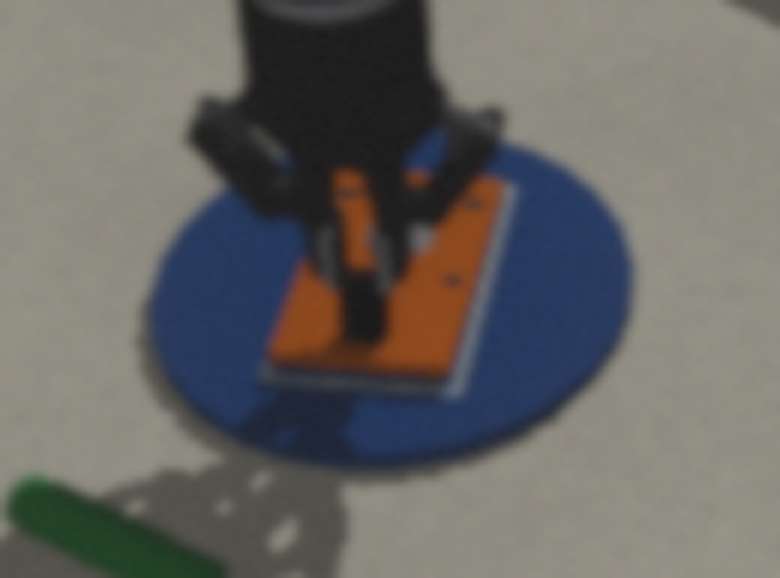

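View pics/t21.png

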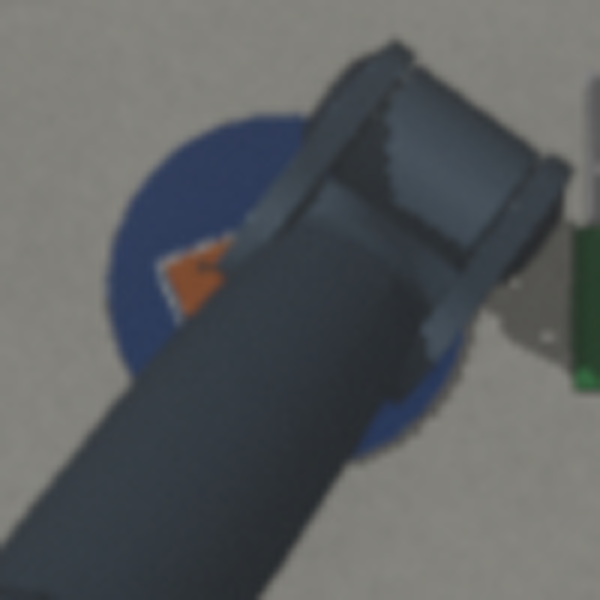

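```bash
python3 - <<'E'
from h import *
import pickle; cs,ct=pickle.load(open('cams.pkl','rb'))
u=lambda a:((a[0]+.5)/6-.5+130,(a[1]+.5)/5.5-.5+205)
W=np.array([onz(cs,u(a),.0255)[:2] for a in[(503,178),(450,375),(270,360)]]);print(W.round(4))
O=np.array([onz(cs,u(a),.012)[:2] for a in[(516,182),(455,395),(262,375)]]);print("outline",O.round(4))
a=np.radians(111.2);ex=np.array([np.cos(a),np.sin(a)]);ey=np.array([-ex[1],ex[0]])
print("outline-plate in board frame",((O-W)@np.c_[ex,ey]).round(4))
print("yaw from long edge",np.degrees(np.arctan2(*(W[0]-W[1])[::-1])),np.degrees(np.arctan2(*(O[0]-O[1])[::-1])))
E
```

```text
[[ 0.5571 -0.2086]
 [ 0.6053 -0.3311]
 [ 0.5314 -0.3587]]
outline [[ 0.5563 -0.1967]
 [ 0.6067 -0.331 ]
 [ 0.5254 -0.3589]]
outline-plate in board frame [[ 0.0113 -0.0035]
 [-0.0004 -0.0013]
 [ 0.002   0.0056]]
yaw from long edge 111.4849963097649 110.59144946832832
```

jog_arm([
  [[0,-0.1,-0.4],0.005,1],
  [[0.15,0,0],0,1],
  [[0.1,0,0],0,1],
  [[0.1,0,0],0,1],
])

```text
t: 45.8
tool_pos: [0.5561, -0.3186, 0.0542]
tool_rot: [0.862, 1.32, -0.926]
contact_force: [0.7, 0.4, -0.5]
finger_gap: 0.0153
```

```bash
python3 - <<'E'
from tg import *
p,R,o,Rp=plate()
c=r.capture('scene');cv2.imwrite('pics/s22.png',cv2.resize(c['image'][220:290,160:250],None,fx=8,fy=8,interpolation=cv2.INTER_CUBIC))
E
```

```text
t 45.8 p [ 0.5561 -0.3186  0.0542] q [-0.683  0.399  1.71  -0.04   0.974 -1.073] gap 0.0153 F [ 0.7  0.4 -0.5]
lean 3.85 dir -69.0 y [ 0.917  0.4   -0.003] z [ 0.399 -0.915  0.067]
plate o [ 0.5389 -0.2747  0.0142] yaw 111.03 x slope deg -0.7 y slope 1.51
delta world [ 0.0011 -0.0053 -0.0022] tool [ 0.0026 -0.0011  0.0052]
```

View pics/s22.png

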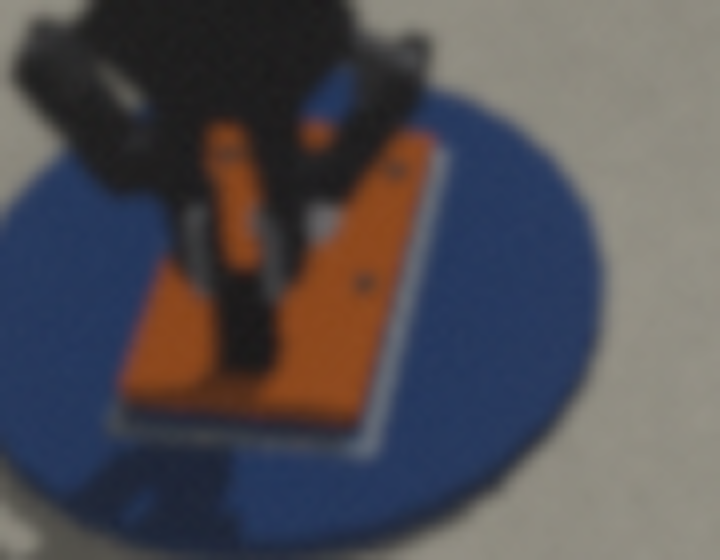

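```bash
python3 - <<'E'
from h import *
import pickle; cs,ct=pickle.load(open('cams.pkl','rb'))
u=lambda a:((a[0]+.5)/8-.5+160,(a[1]+.5)/8-.5+220)
a=np.radians(111.2);E=np.array([[np.cos(a),-np.sin(a)],[np.sin(a),np.cos(a)]])
O=np.array([[.5563,-.1970],[.6068,-.3295],[.5262,-.3593]])
for z in(.0225,.0245):
  W=np.array([onz(cs,u(a),z)[:2] for a in[(437,133),(362,424),(120,392)]]);print(z,W.round(4),"plate ctr",(((W[0]+W[2])/2)).round(4),((O-W)@E).round(4).tolist())
print("outline ctr",(O[0]+O[2])/2)
E
```

```text
0.0225 [[ 0.5557 -0.2023]
 [ 0.6039 -0.3281]
 [ 0.5265 -0.3526]] plate ctr [ 0.5411 -0.2775] [[0.0047, -0.0025], [-0.0023, -0.0022], [-0.0062, 0.0027]]
0.0245 [[ 0.5568 -0.2041]
 [ 0.605  -0.3295]
 [ 0.5278 -0.3539]] plate ctr [ 0.5423 -0.279 ] [[0.0068, -0.0021], [-0.0006, -0.0017], [-0.0045, 0.0034]]
outline ctr [ 0.54125 -0.27815]
```

jog_arm([
  [[0.12,0,0],0,1],
  [[0.12,0,0],0,1],
  [[0.12,0,0],0,1],
])

```text
t: 46.15
tool_pos: [0.5564, -0.3193, 0.0509]
tool_rot: [0.861, 1.32, -0.926]
contact_force: [-4.2, 0.3, 6.4]
finger_gap: 0.0154
```

```bash
python3 - <<'E'
from tg import *
plate()
E
```

```text
t 46.15 p [ 0.5564 -0.3193  0.0509] q [-0.684  0.405  1.71  -0.041  0.969 -1.073] gap 0.0154 F [-4.2  0.3  6.4]
lean 3.89 dir -69.1 y [ 0.917  0.4   -0.003] z [ 0.399 -0.914  0.068]
plate o [ 0.5392 -0.2754  0.011 ] yaw 111.04 x slope deg -0.74 y slope 1.52
delta world [ 0.0008 -0.0046  0.001 ] tool [-0.0007 -0.0011  0.0046]
```

jog_arm([
  [[0.1,0,0],0,1],
  [[0,0,0],0,2.4],
  [[0,0,0],0,3.5],
  [[0,0,0],0,5],
  [[-1.5,0,0],0,5],
  [[-3,0,0],0,5],
  [[-4.5,0,0],0,5],
  [[-4.5,0,0],0,5],
])

```text
t: 46.95
tool_pos: [0.5495, -0.3079, 0.1832]
tool_rot: [0.865, 1.336, -0.927]
contact_force: [0.1, -0.7, -0.0]
finger_gap: 0.0498
```

```bash
python3 - <<'E'
from h import *
show()
c=r.capture('scene');cv2.imwrite('pics/s23.png',cv2.resize(c['image'][220:290,160:250],None,fx=8,fy=8,interpolation=cv2.INTER_CUBIC))
c=r.capture('wrist');cv2.imwrite('pics/w23.png',c['image'])
E
```

```text
t 46.95 p [ 0.5495 -0.3079  0.1832] q [-0.676  0.22   1.672 -0.036  1.207 -1.075] gap 0.0498 F [ 0.1 -0.7 -0. ]
lean 3.13 dir -77.2 y [ 0.917  0.399 -0.01 ] z [ 0.399 -0.915  0.054]
```

View pics/s23.png

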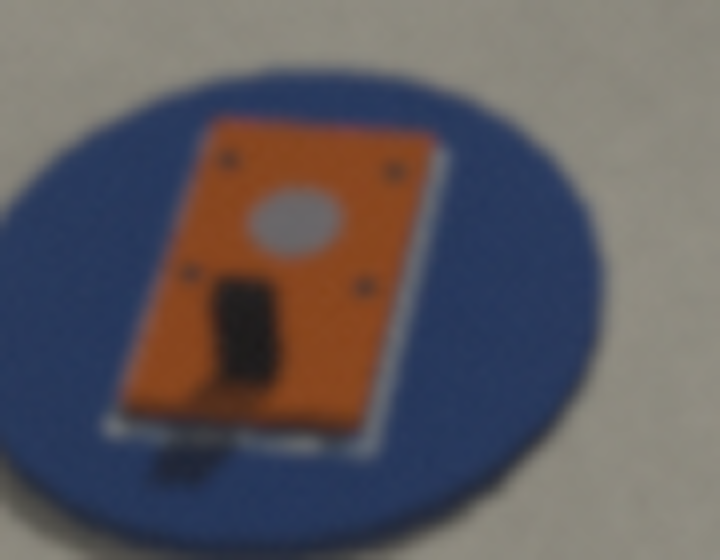

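View pics/w23.png

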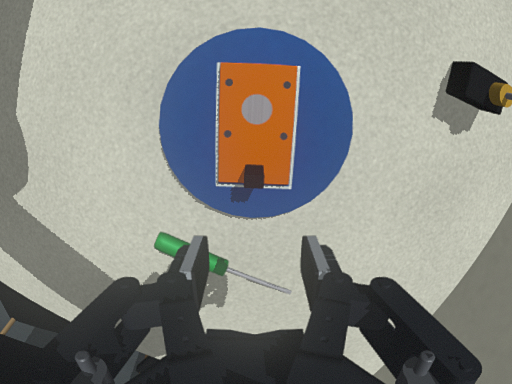

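```bash
python3 - <<'E'
from h import *
im=cv2.imread('pics/w23.png');cv2.imwrite('pics/w23c.png',cv2.resize(im[45:205,190:320],None,fx=4.5,fy=3.7,interpolation=cv2.INTER_CUBIC))
c=r.capture('top');cv2.imwrite('pics/t23.png',cv2.resize(c['image'][150:260,150:400],None,fx=3.1,fy=3.1,interpolation=cv2.INTER_CUBIC))
E
```

```text
(no output)
```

View pics/w23c.png

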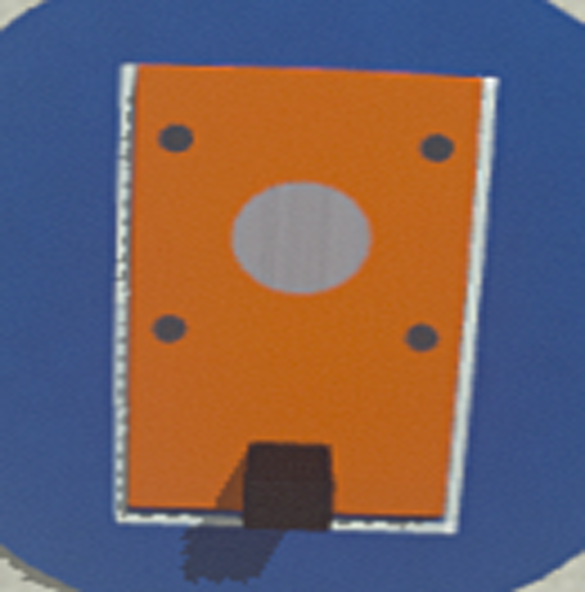

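View pics/t23.png

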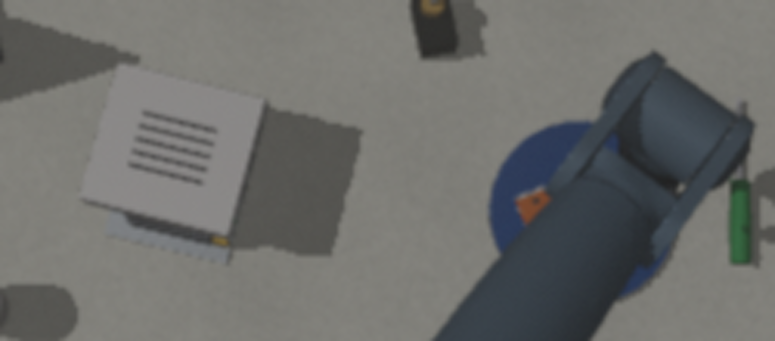

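```bash
python3 - <<'E'
from h import *
c=r.capture('wrist');P=wpose()
u=lambda a:((a[0]+.5)/4.5-.5+190,(a[1]+.5)/3.7-.5+45)
W=np.array([wonz(c,P,u(a),.021)[:2] for a in[(137,66),(483,77),(445,515),(127,507)]])
O=np.array([wonz(c,P,u(a),.012)[:2] for a in[(452,529),(119,519)]])
print(W.round(4),W.mean(0).round(4));
for i in range(4):d=W[(i+1)%4]-W[i];print(np.hypot(*d).round(4),np.degrees(np.arctan2(d[1],d[0])).round(1))
d=O[0]-O[1];print("outline near",O.round(4),np.degrees(np.arctan2(d[1],d[0])))
e=np.array([-d[1],d[0]])/np.hypot(*d);print("outline ctr from near edge",O.mean(0)+.0695*e, "plate ctr offset in board",((W.mean(0)-O.mean(0)-.0695*e)@np.c_[e,[-e[1],e[0]]]).round(4))
E
```

```text
[[ 0.4766 -0.2257]
 [ 0.5483 -0.1975]
 [ 0.5941 -0.3157]
 [ 0.5222 -0.3445]] [ 0.5353 -0.2709]
0.077 21.4
0.1268 -68.8
0.0774 -158.2
0.1273 111.0
outline near [[ 0.5999 -0.3217]
 [ 0.5219 -0.3524]] 21.4634771160534
outline ctr from near edge [ 0.53547239 -0.27240275] plate ctr offset in board [ 0.0015 -0.0004]
```

```bash
python3 -c "
from h import *
c=r.capture('scene');cv2.imwrite('pics/s24.png',cv2.resize(c['image'][110:200,225:335],None,fx=6,fy=6,interpolation=cv2.INTER_CUBIC))
print(r.sign_off(),r.observe()['t'])"
```

```text
the job is handed in; nothing more can be done
the job is handed in; nothing more can be done
```

View pics/s24.png

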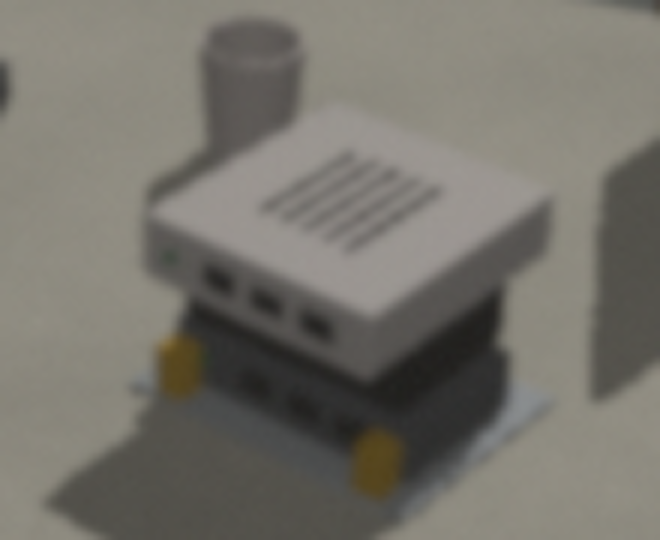

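I drew the plate out from under the stack by its tab and laid it inside the outline on the board with its tab over the white patch. I then let go and handed the job in at about 47 s.

**How it was done:**
- **Leaning the gripper:** the interface only turns the tool about its own x axis. I got the lean by pushing the arm against its reach limits.
- **Drawing it out:** pull forces stayed under about 8 N. The stack rocked back and dropped onto the base as expected.
- **Extra step:** I set the plate flat on the table, brought the gripper nearly upright, and gripped the tab again. That was the only way to turn the plate to the outline's angle. I then carried it to the board and lowered it until it touched at about 6 N before letting go.

**Last checks:**
- **Plate:** it lies flat, within about 0.5° of the outline's direction. The views disagreed on its offset along the outline. The wrist view gave 1.5 mm, or 3–4 mm after correcting its scale. The scene view, measured just before touchdown, gave about 1 mm. The margin is 4 mm, so in the worst reading the far edge is close to the line.
- **Stack:** it stands level, square and in place on the base in the last scene and top views.
- **Bystanders:** I saw no sign that any of them moved.

**Points of concern:**
- While I pushed against the reach limits, joint 3 read 0.126 rad where its range is listed as 0.13. It kept settling at 0.126–0.128, so I took the listed value as rounded, but I could not confirm that.
- When I set the gripper's lean, the arm came within what I estimate as 10–20 cm of the other robot on the neighbouring bench. I felt no contact and backed away.
- At release the plate was tilted about 1.5°, so one edge may have settled a millimetre or two.

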